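Pass caliper halves through the clean-bench hatch and nest them

TASK

Pass every brake caliper half from the dirty bench to the clean side in a single trip through the hatch: with the inner door shut, slide the outer door fully open, load all the halves standing on the shuttle under it, shut the outer door, run the shuttle fully across to the clean side, and only then open the inner door fully. Take the halves out and seat each one flat in the nest of its own colour, nose in the nose of the pocket, then shut the inner door so that both doors end fully shut. Never have both doors open at the same time, and leave the wrench, can and mug where they are.

Things in the scene. Friction and masses are not known exactly. Their poses are not given: they have to be found in the camera images.
- orange_half: orange brake caliper half, 0.3 kg, may be absent. Body 22 mm thick, 80 x 44 mm: a 60 x 44 mm rectangle (x -40 to +20 mm) with a nose 20 long, 26 wide at the +x end. On top a bare-metal grip rib 50 long (x -31 to +19), 16 wide (y -8 to +8), z 21 to 54 mm: grip it across y. Origin: centre of the 80 x 44 mm underside; x to the nose, z up.
- orange_nest_seat (a point): nest of the orange half, fixed: dark base 104 x 64 mm, orange walls round a pocket shaped like the half's underside, nose included, 2 mm play on each side. This point: centre of the pocket floor, 8 mm above the bench; walls rise 12 mm above the floor. x to the nose end, z up. A seated half has its origin and axes here.
- blue_half: blue brake caliper half, 0.3 kg, may be absent. Body 22 mm thick, 80 x 44 mm: a 60 x 44 mm rectangle (x -40 to +20 mm) with a nose 20 long, 26 wide at the +x end. On top a bare-metal grip rib 50 long (x -31 to +19), 16 wide (y -8 to +8), z 21 to 54 mm: grip it across y. Origin: centre of the 80 x 44 mm underside; x to the nose, z up.
- blue_nest_seat (a point): nest of the blue half, fixed: dark base 104 x 64 mm, blue walls round a pocket shaped like the half's underside, nose included, 2 mm play on each side. This point: centre of the pocket floor, 8 mm above the bench; walls rise 12 mm above the floor. x to the nose end, z up. A seated half has its origin and axes here.
- green_half: green brake caliper half, 0.3 kg, may be absent. Body 22 mm thick, 80 x 44 mm: a 60 x 44 mm rectangle (x -40 to +20 mm) with a nose 20 long, 26 wide at the +x end. On top a bare-metal grip rib 50 long (x -31 to +19), 16 wide (y -8 to +8), z 21 to 54 mm: grip it across y. Origin: centre of the 80 x 44 mm underside; x to the nose, z up.
- green_nest_seat (a point): nest of the green half, fixed: dark base 104 x 64 mm, green walls round a pocket shaped like the half's underside, nose included, 2 mm play on each side. This point: centre of the pocket floor, 8 mm above the bench; walls rise 12 mm above the floor. x to the nose end, z up. A seated half has its origin and axes here.
- hatch: fixed grey pass-through hatch, 196 x 256 x 77 mm; origin at its centre on the bench; x away from the robot, y towards the clean side. Inside: x -90 to +90 mm. Top openings: y -120 to -11 mm under the outer door (dirty side), +11 to +120 mm under the inner door; fixed roof bar between them, underside 70 mm above the bench. Thin screen 62 mm high behind it (x 98 to 258 mm, y 0).
- outer_door (a joint): outer door of the hatch: a red flat plate 196 x 108 x 7 mm (70 to 77 mm above the bench) over the outer half; slides along the hatch's +x to open. 0 m = shut, 0.19 m = fully open (end stop). Stays where left, about 2 N to move. Not interlocked with the other door.
- outer_door_tab (a point): top centre of the black upright pull tab on the outer door: 18 mm thick (hatch x), 44 mm wide (hatch y), 30 mm tall, top 107 mm above the bench; moves with the door (shut: hatch x -30, y -66 mm).
- inner_door (a joint): inner door of the hatch: a white flat plate 196 x 108 x 7 mm (70 to 77 mm above the bench) over the inner half; slides along the hatch's +x to open. 0 m = shut, 0.19 m = fully open (end stop). Stays where left, about 2 N to move. Not interlocked with the other door.
- inner_door_tab (a point): top centre of the black upright pull tab on the inner door: 18 mm thick (hatch x), 44 mm wide (hatch y), 30 mm tall, top 107 mm above the bench; moves with the door (shut: hatch x -30, y 66 mm).
- shuttle (a joint): tray inside the hatch that slides along the hatch's +y: 0 m = under the outer door, 0.13 m = under the inner door (end stops). Stays where left, about 5 N to move.
- shuttle_floor (a point): centre of the shuttle's inner floor, 10 mm above the bench, axes as the hatch; the floor is 170 x 96 mm (x, y) with a rim 12 mm high. It takes three halves side by side, lying along y, 50 mm apart in x.
- shuttle_post (a point): top centre of the yellow post that moves the shuttle, standing outside the hatch on the robot's side (hatch x -119 mm): 22 x 22 mm, from 20 to 70 mm above the bench.
- wrench: open-ended wrench, 170 mm, lying on the bench; bystander. Origin under its middle.
- spray_can: standing can, 62 mm across, 150 mm high; bystander. Origin at its base.
- mug: blue mug, 80 mm across, 85 mm high; bystander. Origin at its base.

How it is judged:
On the way, in this order (a step that is already met when the one before it is completed fails the run):
1. the outer door is fully open, the inner door shut (value of joint outer_door above 0.17 m and value of joint inner_door below 0.008 m), for 0.2 s.
2. every half stands on the shuttle and both doors are shut (value of joint each of outer_door, inner_door below 0.008 m and x of orange_half in the frame of shuttle_floor between -0.085 and 0.085 m and y of orange_half in the frame of shuttle_floor between -0.045 and 0.045 m and z of orange_half in the frame of shuttle_floor between -0.006 and 0.012 m and x of blue_half in the frame of shuttle_floor between -0.085 and 0.085 m and y of blue_half in the frame of shuttle_floor between -0.045 and 0.045 m and z of blue_half in the frame of shuttle_floor between -0.006 and 0.012 m and x of green_half in the frame of shuttle_floor between -0.085 and 0.085 m and y of green_half in the frame of shuttle_floor between -0.045 and 0.045 m and z of green_half in the frame of shuttle_floor between -0.006 and 0.012 m), for 0.2 s.
3. the loaded shuttle is fully across on the clean side, both doors still shut (all of step 2 and value of joint shuttle above 0.12 m), for 0.2 s.
4. the inner door is fully open, the outer door shut, the halves still on the shuttle (value of joint outer_door below 0.008 m and value of joint inner_door above 0.17 m and value of joint shuttle above 0.1 m and x of orange_half in the frame of shuttle_floor between -0.085 and 0.085 m and y of orange_half in the frame of shuttle_floor between -0.045 and 0.045 m and z of orange_half in the frame of shuttle_floor between -0.006 and 0.012 m and x of blue_half in the frame of shuttle_floor between -0.085 and 0.085 m and y of blue_half in the frame of shuttle_floor between -0.045 and 0.045 m and z of blue_half in the frame of shuttle_floor between -0.006 and 0.012 m and x of green_half in the frame of shuttle_floor between -0.085 and 0.085 m and y of green_half in the frame of shuttle_floor between -0.045 and 0.045 m and z of green_half in the frame of shuttle_floor between -0.006 and 0.012 m), for 0.2 s.
At the end, for the whole second after the job is handed in: Every half present sits in the nest of its own colour: origin within 5 mm of the seat point sideways and 3 mm in height, lined up within 0.09 rad, tilted less than 0.06 rad, at rest; both doors shut to within 8 mm (horizontal distance between orange_half and orange_nest_seat below 0.005 m and z of orange_half in the frame of orange_nest_seat below 0.003 m and angle between the x axis of orange_half and the x axis of orange_nest_seat, either way round below 0.09 rad and angle between each of orange_half, blue_half, green_half's own z axis and vertical below 0.06 rad and linear speed of each of orange_half, blue_half, green_half below 0.02 m/s and horizontal distance between blue_half and blue_nest_seat below 0.005 m and z of blue_half in the frame of blue_nest_seat below 0.003 m and angle between the x axis of blue_half and the x axis of blue_nest_seat, either way round below 0.09 rad and horizontal distance between green_half and green_nest_seat below 0.005 m and z of green_half in the frame of green_nest_seat below 0.003 m and angle between the x axis of green_half and the x axis of green_nest_seat, either way round below 0.09 rad and value of joint each of outer_door, inner_door below 0.008 m); the robot touches nothing.
It fails at once if both doors open at once (each more than 15 mm) (value of joint each of outer_door, inner_door above 0.015 m).
It fails at once if the wrench, can or mug is moved more than 30 mm (distance of any of wrench, spray_can, mug from where it was at the start of the episode above 0.03 m).
Of orange_half, blue_half, green_half only 2 to 3 are there at a start; the rules pass over those that are not, and their reading is None.
At some moment in a run one of orange_half, blue_half, green_half may be knocked a few centimetres aside while the robot is not near it.
Once in a run the grip may slacken for a moment while it holds something.
It also fails if it takes over 210 s, if anything falls off the work surface, if the arm or the gripper's body presses on something with over 40 N, if the wrist force passes 120 N, or if a joint passes its speed limit or range.

ROBOT

A 6-joint arm with a two-finger parallel gripper is mounted at the origin on the work surface. World frame = base frame: x ahead of the robot, y to its left, z up, the work surface at z = 0. Lengths are in m, angles in rad, forces in N, time in s.
With the tool pointing down it reaches from about 0.375 to 0.9 m from the base axis. Payload 3.1 kg.
Tool frame: the origin (TCP) lies midway between the tips of the shut fingers; the grasp point (between the pads) lies pinch_z behind it (pinch_z is the distance from the TCP to the grasp point, in m); y points along the fingers, z is the direction in which the jaws open and shut, and the axes are right-handed (so a half turn about y gives the same grasp; the last joint's range is limited). The gripper opens to 87 mm and grips with 3 to 60 N. Pads are 19 mm wide; open, the fingers measure 117 mm over their backs; the gripper's body (75 mm by 190 mm) begins 51 mm behind the grasp point.
Start: joints at [0.944, 0.527, 1.433, -0, 1.181, -0.178], TCP at [0.271, 0.563, 0.19] pointing down, gripper open.
Joint ranges: [-3.08, 3.08], [-0.75, 2.2], [0.22, 2.44], [-1.43, 4.57], [0, 2.65], [-2.85, 2.85]. Speed limits (rad/s): [2.79, 2.79, 3.14, 3.14, 3.14, 3.14].

INTERFACE

Orientations are given as a unit quaternion [x, y, z, w].
In Python, from rig import get_obs, camera, hand_in, pinch_z gives the robot as it stands. The module is installed in compiled form; this text tells all that it offers.
- The arm moves only by the tool arm_command, never from a script. Its argument "plan" is a list of rows, each a list of 2 entries, a list of its own where there are three numbers: the shift along the world's x, y, z in units of 25 mm (1.0 is 25 mm), then the turn about the world's z in units of 5 degrees (1.0 is 5 degrees). A call has 1 to 5 rows; each row is the pose to reach, as a shift and turn from the pose commanded when the call began; what a row does not reach only later rows make up. A row lasts 1/10 s, in which the tool goes at most 50 mm and 8.59 degrees, less where a joint would pass 70% of its speed; a pose out of reach is approached as far as the arm can. A call with a gripper value outside its range is refused whole. "fingers" is the opening, from -1 (shut) to 1 (fully open), set as the call begins (left out, the last holds). The fingers move at their own pace and stop on an object; "force" is the grip in N (left out, the last holds). Time passes only in rows, so rows that repeat a pose let the fingers close. It gives the time, the measured TCP pose, the force and the opening at its end, in the units of the state.
- get_obs(): the state, without advancing time (a new reading comes with each control period).
- camera(name): name is "side" or "top" or "wrist"; returns a dict with "pixels" (480x640x3 uint8, red, green, blue), "camera_matrix" (3x3 intrinsics, pixels), "R" (3x3) and "t" (3): a world point X has camera coordinates R X + t. Camera axes: x right, y down, z forward; pixel columns grow to the right and rows downward; lengths in m; the calibration is good to about 2 mm. A picture is of the moment at which its call begins. There is no depth.
- hand_in(): hands the job in, once; it reports no verdict.
The state is a dict: "time": time; "q": joint angles; "joint_velocities": joint speeds; "joint_torque": joint torques, N m; "position": TCP position; "tool_rot": TCP orientation; "ft_force": force on the tool from outside, world axes, zero at the start; "moment": the same for the moment, N m; "grip_width": finger opening in m.
Only numpy, scipy, OpenCV 4.12 (cv2) and the standard library are available. Lean on these libraries where they do the work, as an engineer would, in place of code of your own. Each camera call takes 0.05 s, during which the arm holds its last target.

## Working session

There is one attempt and no reset: what is moved stays moved. The work goes in short steps, Python scripts to look and compute and a tool call to move; the robot and the scene stay as the last step left them, time stands still between calls to the robot, and variables do not carry over. Pictures are saved under pics/ and viewed, and the job is handed in when it is done.

Besides the shell and the picture viewer there is one more tool, called after "Call:" by a JSON object that holds its "name" and its "arguments". arm_command: Moves the arm, as the interface text tells. Its arguments: {"type":"object","properties":{"plan":{"type":"array"},"fingers":{"type":"number"},"force":{"type":"number"}},"required":["plan"]}

```bash
mkdir -p pics; ls; cat > h.py <<'E'
import numpy as np, cv2
from rig import get_obs, camera, hand_in, pinch_z
def snap(n,f):
    c=camera(n); cv2.imwrite('pics/'+f, cv2.cvtColor(c['pixels'],cv2.COLOR_RGB2BGR)); np.savez('pics/'+f[:-4]+'.npz',**c); return c
def ray(c,u,v,z):
    K,R,t=c['camera_matrix'],c['R'],c['t']
    d=R.T@np.linalg.solve(K,np.array([u,v,1.])); o=-R.T@t
    return o+d*(z-o[2])/d[2]
def proj(c,X):
    p=c['camera_matrix']@(c['R']@np.asarray(X,float)+c['t']); return p[:2]/p[2]
def tri(obs):
    A=[];b=[]
    for c,u,v in obs:
        K,R,t=c['camera_matrix'],c['R'],c['t']
        d=R.T@np.linalg.solve(K,np.array([u,v,1.]));d/=np.linalg.norm(d); o=-R.T@t
        P=np.eye(3)-np.outer(d,d);A.append(P);b.append(P@o)
    return np.linalg.lstsq(np.vstack(A),np.hstack(b),rcond=None)[0]
E
python3 - <<'E'
from h import *
print(get_obs(), pinch_z)
for n in ['side','top','wrist']:
    c=snap(n,n+'0.png'); print(n,-c['R'].T@c['t'],c['camera_matrix'][0,0])
E
```

```text
pics
{'time': 0.0, 'q': array([ 9.43493309e-01,  5.28448854e-01,  1.43388880e+00,  9.08419775e-06,
        1.18135809e+00, -1.78483621e-01]), 'joint_velocities': array([-0.0012263 ,  0.00015168, -0.00077425,  0.00102616, -0.00142819,
       -0.00138951]), 'joint_torque': array([ 4.55192840e-04, -4.40038705e+01, -1.76589847e+01,  6.33199629e-02,
        5.81745955e-02, -1.44548021e-04]), 'position': array([0.27068518, 0.56247666, 0.18938661]), 'tool_rot': array([ 0.69005873, -0.15764848,  0.15705995, -0.68869302]), 'ft_force': array([-0.27830462,  0.41321462, -0.56928333]), 'moment': array([ 0.01286893,  0.01439561, -0.01708309]), 'grip_width': 0.0865703121161324} 0.0187
side [-0.0725065  -0.64203633  1.20576527] 557.9254167066229
top [0.38238275 0.00478174 0.98491272] 438.1227732753723
wrist [0.19804183 0.59891378 0.38431812] 340.3688272076439
```

View pics/top0.png

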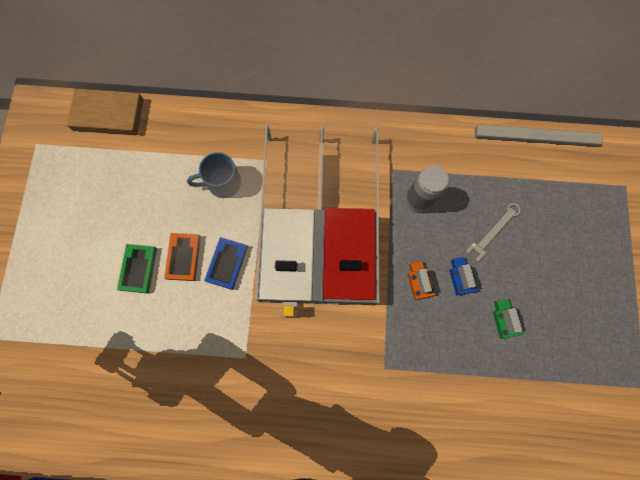

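View pics/side0.png

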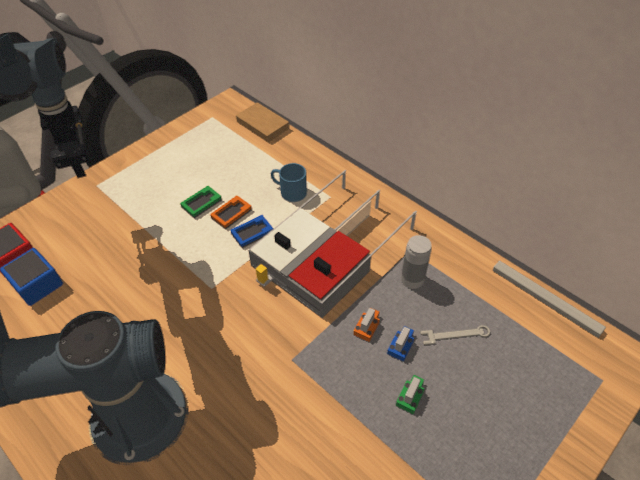

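View pics/wrist0.png

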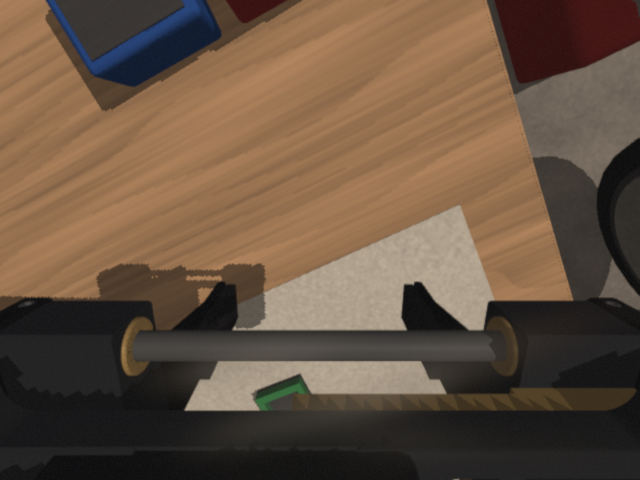

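```bash
python3 - <<'E'
from h import *
from scipy.spatial.transform import Rotation as Ro
print(Ro.from_quat(get_obs()['tool_rot']).as_matrix().round(3))
im=cv2.imread('pics/top0.png')
cv2.imwrite('pics/z1.png',cv2.resize(im[240:345,395:535],None,fx=5.6,fy=5.6,interpolation=cv2.INTER_CUBIC))
cv2.imwrite('pics/z2.png',cv2.resize(im[200:325,250:390],None,fx=4.8,fy=4.8,interpolation=cv2.INTER_CUBIC))
cv2.imwrite('pics/z3.png',cv2.resize(im[220:305,110:255],None,fx=5.5,fy=5.5,interpolation=cv2.INTER_CUBIC))
im=cv2.imread('pics/side0.png')
cv2.imwrite('pics/z4.png',cv2.resize(im[295:420,345:505],None,fx=4.8,fy=4.8,interpolation=cv2.INTER_CUBIC))
E
```

```text
[[ 0.901 -0.001  0.434]
 [-0.434 -0.001  0.901]
 [-0.    -1.    -0.002]]
```

View pics/z1.png

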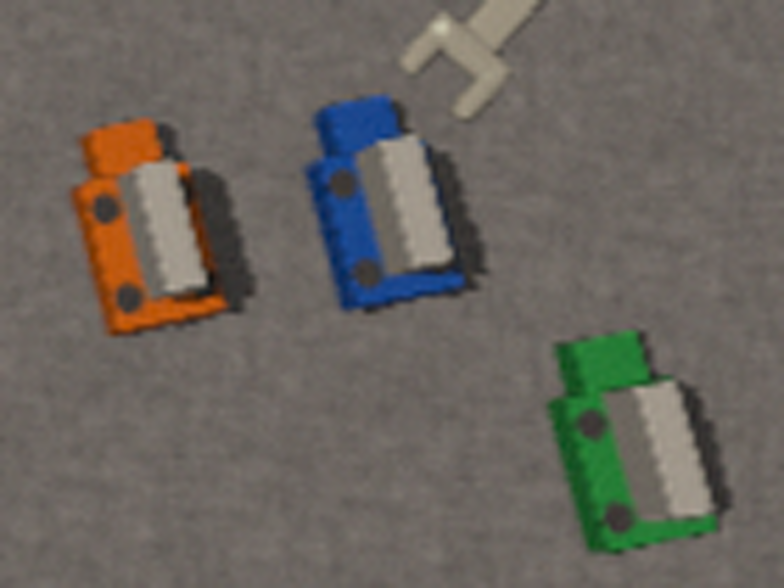

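View pics/z2.png

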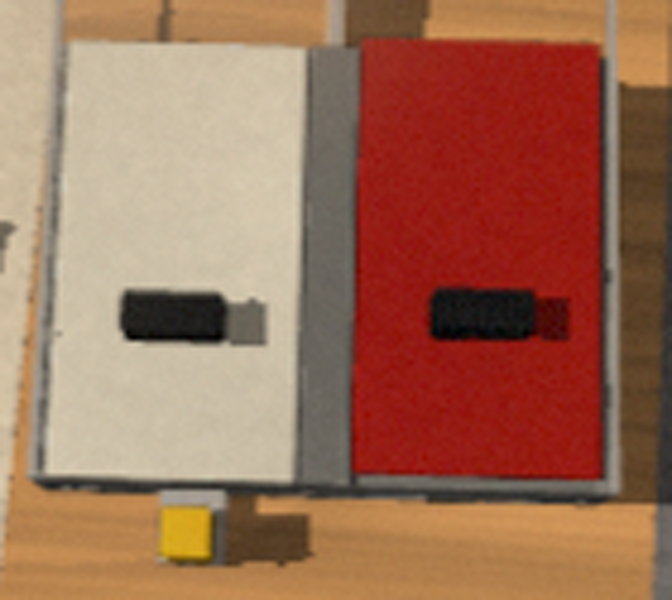

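View pics/z3.png

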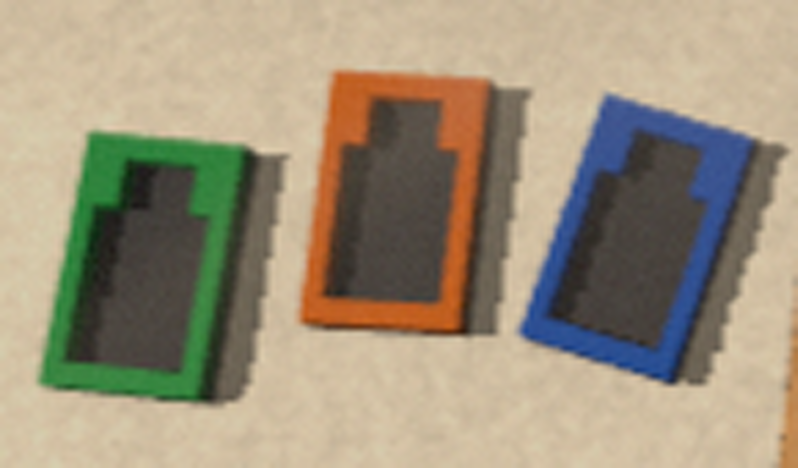

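View pics/z4.png

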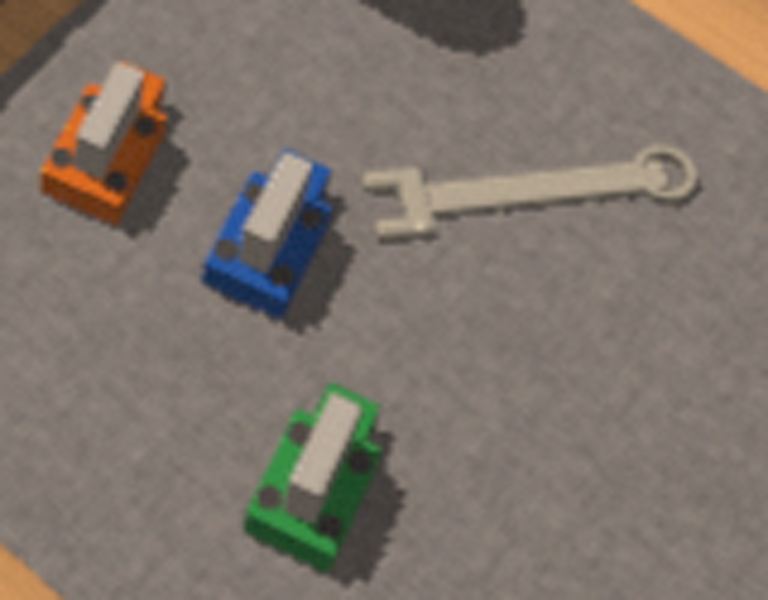

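```bash
cat >> h.py <<'E'
HUE={'orange':(5,16),'green':(50,80),'blue':(105,120)}
def cmask(im,col,vmin=90,smin=120):
    h=cv2.cvtColor(im,cv2.COLOR_RGB2HSV); lo,hi=HUE[col]
    return cv2.inRange(h,(lo,smin,vmin),(hi,255,255))
def blobs(m,amin=60):
    cs,_=cv2.findContours(m,cv2.RETR_EXTERNAL,cv2.CHAIN_APPROX_NONE)
    return sorted([c for c in cs if cv2.contourArea(c)>amin],key=cv2.contourArea,reverse=True)
E
python3 - <<'E'
from h import *
c={k:dict(np.load('pics/%s0.npz'%k)) for k in('top','side')}
for n in c:
  for col in HUE:
    for b in blobs(cmask(c[n]['pixels'],col,60)):
        (u,v),wh,a=cv2.minAreaRect(b)
        print(n,col,cv2.contourArea(b),np.round((u,v),1),np.round(wh,1),round(a,1),ray(c[n],u,v,0.02).round(3))
T=c['top'];S=c['side']
for nm,z in [('inner door corners',[(70,42),(306,45),(297,482),(48,478)]),('outer',[(361,40),(600,44),(603,478),(352,478)])]:
    print(nm,[ray(T,250+x/4.8,200+y/4.8,.077).round(3)[:2] for x,y in z])
for nm,x,y,h in [('tabI',173,315,.107),('tabO',481,313,.107),('post',186,533,.07)]:
    print(nm,ray(T,250+x/4.8,200+y/4.8,h).round(3))
for nm,x,y in [('O',178,228),('B',418,203),('G',676,448)]:
    print('rib',nm,ray(T,395+x/5.6,240+y/5.6,.054).round(3))
for nm,a,b in [('O',(178,228),(110,105)),('B',(418,203),(278,197)),('G',(676,448),(327,443))]:
    print('tri',nm,tri([(T,395+a[0]/5.6,240+a[1]/5.6),(S,345+b[0]/4.8,295+b[1]/4.8)]).round(3))
w=dict(np.load('pics/wrist0.npz'));print(w['R'].round(3))
E
```

```text
top orange 125451.0 [319.5 281.5] [395. 639.] 90.0 [0.506 0.002 0.02 ]
top orange 1312.0 [181.4 256.3] [30.3 47.8] 6.3 [0.54  0.314 0.02 ]
top orange 357.5 [419.1 280.3] [37.9 21.5] 71.6 [ 0.526 -0.218  0.02 ]
top green 1230.5 [135.8 268.2] [28.8 47.9] 10.5 [0.506 0.41  0.02 ]
top green 322.5 [505.8 318.8] [39.2 22.5] 71.6 [ 0.456 -0.407  0.02 ]
top blue 1225.0 [225.4 263. ] [28.5 46.5] 18.4 [0.532 0.214 0.02 ]
top blue 305.0 [461.9 275.6] [37.1 22. ] 74.7 [ 0.543 -0.312  0.02 ]
side orange 117707.5 [319.5 283.5] [391. 639.] 90.0 [ 0.526 -0.054  0.02 ]
side orange 220.0 [367.6 323.6] [18.9 32. ] 28.3 [ 0.52  -0.223  0.02 ]
side green 573.0 [200.7 200.5] [18.3 37.2] 56.3 [0.501 0.407 0.02 ]
side green 103.0 [405.1 405.8] [19.7  6.7] 26.6 [ 0.417 -0.42   0.02 ]
side blue 944.0 [ 31.  275.7] [47.7 44.7] 56.3 [0.019 0.519 0.02 ]
side blue 643.0 [251.5 230. ] [20.1 38.5] 63.4 [0.527 0.212 0.02 ]
side blue 149.0 [399.1 347.3] [18.3 21. ] 26.6 [ 0.522 -0.32   0.02 ]
inner door corners [array([0.647, 0.132]), array([0.654, 0.026]), array([0.459, 0.015]), array([0.453, 0.121])]
outer [array([0.658, 0.001]), array([ 0.664, -0.106]), array([ 0.471, -0.116]), array([ 0.463, -0.008])]
tabI [0.522 0.072 0.107]
tabO [ 0.533 -0.057  0.107]
post [0.434 0.061 0.07 ]
rib O [ 0.521 -0.226  0.054]
rib B [ 0.537 -0.318  0.054]
rib G [ 0.452 -0.414  0.054]
tri O [ 0.519 -0.225  0.056]
tri B [ 0.536 -0.317  0.053]
tri G [ 0.451 -0.413  0.053]
[[ 0.434  0.901 -0.001]
 [ 0.861 -0.414  0.295]
 [ 0.265 -0.129 -0.956]]
```

Call:
{"name": "arm_command", "arguments": {"plan": [[[2, -5, 0], -2.4], [[4, -10, 0], -4.8], [[4, -10, 0], -4.8], [[4, -10, 0], -4.8], [[4, -10, 0], -4.8]], "fingers": 1, "force": 25}}

```text
time: 0.65
position: [0.3642, 0.3292, 0.1902]
tool_rot: [0.642, -0.297, 0.297, -0.642]
ft_force: [1.3, 0.1, 0.3]
grip_width: 0.0874
```

Call:
{"name": "arm_command", "arguments": {"plan": [[[6.45, -14.8, 0], -7.26], [[6.45, -14.8, 0], -7.26], [[6.45, -14.8, 0], -7.26], [[6.45, -14.8, 0], -7.26], [[6.45, -14.8, 0], -7.26]]}}

```text
time: 1.15
position: [0.4643, 0.0999, 0.1904]
tool_rot: [-0.516, 0.483, -0.483, 0.516]
ft_force: [1.2, 0.2, 0.6]
grip_width: 0.0871
```

Call:
{"name": "arm_command", "arguments": {"plan": [[[0, 0, 0], 0], [[0, 0, 0], 0], [[0, 0, 0], 0], [[0, 0, 0], 0], [[0, 0, 0], 0]]}}

```text
time: 1.65
position: [0.4631, 0.1032, 0.1903]
tool_rot: [0.518, -0.482, 0.481, -0.518]
ft_force: [0.8, 0.5, -0.1]
grip_width: 0.0873
```

```bash
python3 - <<'E'
from h import *
c=snap('wrist','w1.png');snap('top','t1.png')
print(get_obs()['position'])
E
```

```text
[0.46339962 0.10286444 0.19037434]
```

View pics/w1.png

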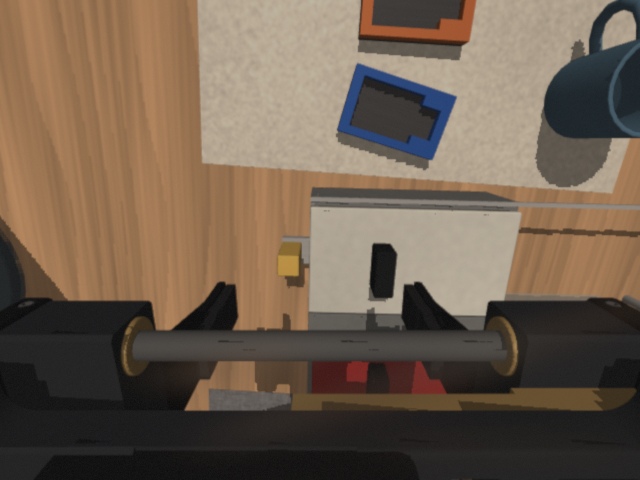

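Call:
{"name": "arm_command", "arguments": {"plan": [[[1.4, -3.2, -1], 0], [[2.75, -6.4, -1.5], 0], [[2.75, -6.4, -2], 0], [[2.75, -6.4, -2], 0], [[2.75, -6.4, -2], 0]]}}

```text
time: 2.25
position: [0.5343, -0.0614, 0.139]
tool_rot: [0.516, -0.483, 0.483, -0.516]
ft_force: [0.7, 0.1, 0.4]
grip_width: 0.0873
```

```bash
cat >> h.py <<'E'
from scipy.spatial.transform import Rotation as Ro
def st():
    o=get_obs(); M=Ro.from_quat(o['tool_rot']).as_matrix()
    print('t',round(o['time'],2),'pos',o['position'].round(4),'yaw',round(np.degrees(np.arctan2(M[1,2],M[0,2])),2),'tilt',round(M[2,1],4),'F',o['ft_force'].round(1),'w',round(o['grip_width'],4),'q',o['q'].round(2)); return o
E
python3 - <<'E'
from h import *
st()
c=snap('wrist','w2.png');T=snap('top','t2.png')
E
```

```text
t 2.25 pos [ 0.5343 -0.0614  0.139 ] yaw 3.79 tilt -1.0 F [0.7 0.1 0.4] w 0.0873 q [-0.32  0.48  1.7  -0.    0.96 -0.39]
```

View pics/w2.png

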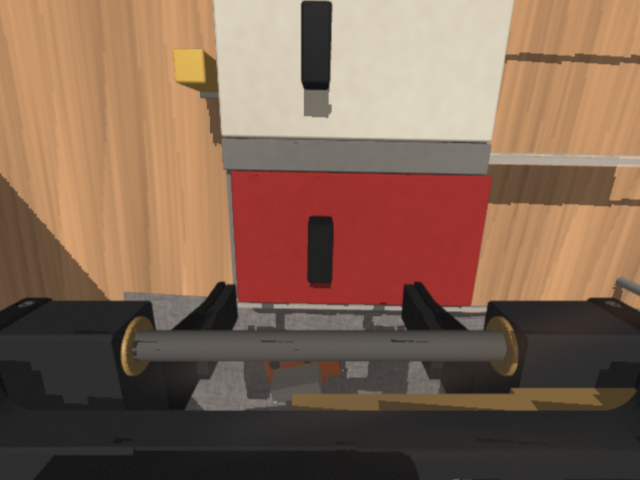

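View pics/t2.png

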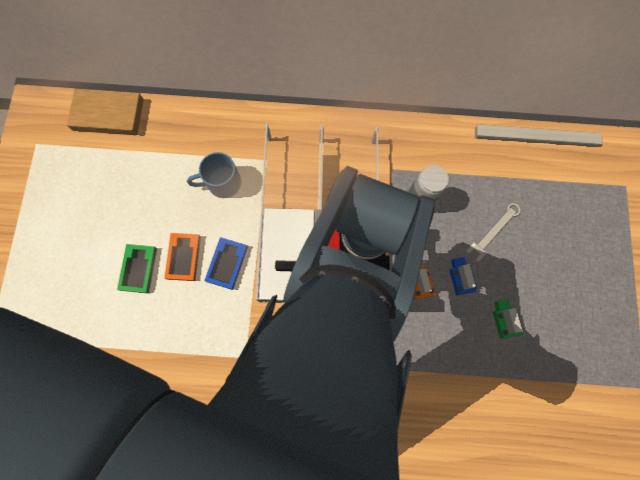

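```bash
python3 - <<'E'
from h import *
w=dict(np.load('pics/w2.npz'))
P=[ray(w,*p,.077)[:2].round(4) for p in [(232,172),(490,175),(473,305),(240,303)]]
print('outer door corners',P)
def hatch(x,y,z,H=(.558,.009),a=np.radians(4)):
    return np.array([H[0]+x*np.cos(a)-y*np.sin(a),H[1]+x*np.sin(a)+y*np.cos(a),z])
for n,(x,y,z) in {'tab':(-30,-66,107),'tabb':(-30,-66,77),'tabI':(-30,66,107),'c1':(-98,-12,77),'c2':(98,-12,77),'c3':(98,-120,77),'c4':(-98,-120,77),'post65':(-119,65,70)}.items():
    print(n,proj(w,hatch(x/1e3,y/1e3,z/1e3)).round(1), hatch(x/1e3,y/1e3,z/1e3).round(4))
im=w['pixels']; m=(im.max(2)<40).astype(np.uint8)*255; m[300:]=0
for b in blobs(m,200): print(cv2.boundingRect(b),cv2.minAreaRect(b))
# tab corners
for p in [(309,283),(332,283),(309,240),(333,240)]: print(p,ray(w,*p,.107).round(4))
E
```

```text
outer door corners [array([ 0.4664, -0.0072]), array([0.6577, 0.0034]), array([ 0.6665, -0.1034]), array([ 0.4721, -0.1144])]
tab [316.4 256.8] [ 0.5327 -0.0589  0.107 ]
tabb [316.7 244.2] [ 0.5327 -0.0589  0.077 ]
tabI [315.1  46. ] [0.5235 0.0727 0.107 ]
c1 [224.8 175.1] [ 0.4611 -0.0098  0.077 ]
c2 [488.6 174.2] [0.6566 0.0039 0.077 ]
c3 [470.1 305.3] [ 0.6641 -0.1039  0.077 ]
c4 [235.8 306.1] [ 0.4686 -0.1175  0.077 ]
post65 [187.9  61.9] [0.4348 0.0655 0.07  ]
(308, 217, 24, 65) ((319.81719970703125, 249.00611877441406), (22.630428314208984, 64.35347747802734), 1.1017061471939087)
(302, 29, 27, 61) ((314.9999694824219, 58.999996185302734), (25.999996185302734, 59.99999237060547), 0.0)
(207, 283, 29, 17) ((221.0, 291.0), (16.0, 28.0), 90.0)
(404, 283, 28, 17) ((417.5, 291.0), (16.0, 27.0), 90.0)
(309, 283) [ 0.5286 -0.0793  0.107 ]
(332, 283) [ 0.5452 -0.0782  0.107 ]
(309, 240) [ 0.5267 -0.0469  0.107 ]
(333, 240) [ 0.5434 -0.0458  0.107 ]
```

Call:
{"name": "arm_command", "arguments": {"plan": [[[0, 0, -1], 0], [[0, 0, -2.15], 0], [[0, 0, -2.15], 0], [[0, 0, -2.15], 0], [[0, 0, -2.15], 0]]}}

```text
time: 2.85
position: [0.5335, -0.0576, 0.0881]
tool_rot: [-0.517, 0.481, -0.483, 0.518]
ft_force: [0.1, -0.2, 0.1]
grip_width: 0.0871
```

Call:
{"name": "arm_command", "arguments": {"plan": [[[0, 0, 0], 0], [[0, 0, 0], 0], [[0, 0, 0], 0], [[0, 0, 0], 0], [[0, 0, 0], 0]], "fingers": -1, "force": 20}}

```text
time: 3.35
position: [0.5326, -0.0583, 0.0867]
tool_rot: [-0.517, 0.482, -0.482, 0.517]
ft_force: [0.2, 0.8, -0.4]
grip_width: 0.0547
```

```bash
python3 -c "
from h import *
st()"
```

```text
t 3.35 pos [ 0.5326 -0.0583  0.0867] yaw 3.98 tilt -1.0 F [ 0.2  0.8 -0.4] w 0.0547 q [-0.32  0.56  1.75 -0.    0.83 -0.39]
```

Call:
{"name": "arm_command", "arguments": {"plan": [[[0, 0, 0], 0], [[0, 0, 0], 0], [[0, 0, 0], 0], [[0, 0, 0], 0], [[0, 0, 0], 0]]}}

```text
time: 3.85
position: [0.5326, -0.0582, 0.0866]
tool_rot: [0.517, -0.482, 0.482, -0.517]
ft_force: [0.2, 0.5, 0.3]
grip_width: 0.0146
```

```bash
python3 -c "
from h import *
st()"
```

```text
t 3.85 pos [ 0.5326 -0.0582  0.0866] yaw 3.98 tilt -1.0 F [0.2 0.5 0.3] w 0.0146 q [-0.32  0.56  1.75  0.    0.83 -0.39]
```

Call:
{"name": "arm_command", "arguments": {"plan": [[[0, 0, 0], 0], [[0, 0, 0], 0]]}}

```text
time: 4.05
position: [0.5326, -0.0582, 0.0866]
tool_rot: [0.517, -0.482, 0.482, -0.517]
ft_force: [-1.0, 0.7, -0.1]
grip_width: 0.0024
```

```bash
python3 -c "
from h import *
st();snap('wrist','w3.png');snap('side','s3.png')"
```

```text
t 4.05 pos [ 0.5326 -0.0582  0.0866] yaw 3.99 tilt -1.0 F [-1.   0.7 -0.1] w 0.0024 q [-0.32  0.56  1.75 -0.    0.83 -0.39]
```

View pics/w3.png

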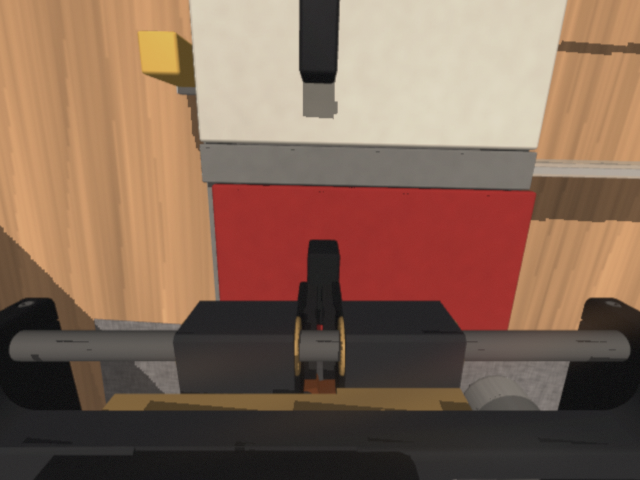

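View pics/s3.png

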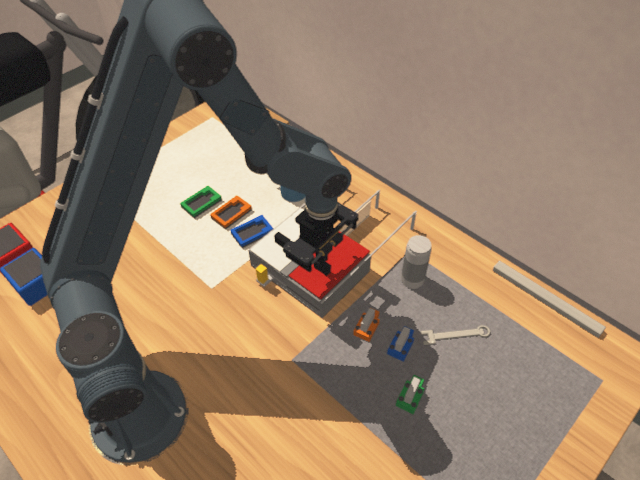

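```bash
python3 - <<'E'
from h import *
w=dict(np.load('pics/w2.npz'));w3=dict(np.load('pics/w3.npz'));s=dict(np.load('pics/s3.npz'))
def hatch(x,y,z,H=(.558,.009),a=np.radians(4)):
    return np.array([H[0]+x*np.cos(a)-y*np.sin(a),H[1]+x*np.sin(a)+y*np.cos(a),z])
for p in [(-30,-44,77),(-30,-44,107),(-30,-88,107)]: print(proj(w,hatch(*(np.array(p)/1e3))),proj(w3,hatch(*(np.array(p)/1e3))))
print(proj(w3,[.5326,-.0582,.0866]),proj(s,[.5326,-.0582,.0866]))
print('cam rel tcp',-w3['R'].T@w3['t']-np.array([.5326,-.0582,.0866]))
cv2.imwrite('pics/z5.png',cv2.resize(w3['pixels'][220:420,230:420,::-1],None,fx=3,fy=3))
cv2.imwrite('pics/z6.png',cv2.resize(s['pixels'][170:320,240:390,::-1],None,fx=4,fy=4))
E
```

```text
[316.55992827 216.9537156 ] [318.37413669 240.5801856 ]
[316.25433787 226.56501514] [318.25613846 256.36438827]
[316.6156269  285.47305289] [318.3183418  327.98486466]
[318.32403657 277.99024214] [322.24018354 267.46729525]
cam rel tcp [-0.00522423  0.08195729  0.19481275]
```

View pics/z5.png

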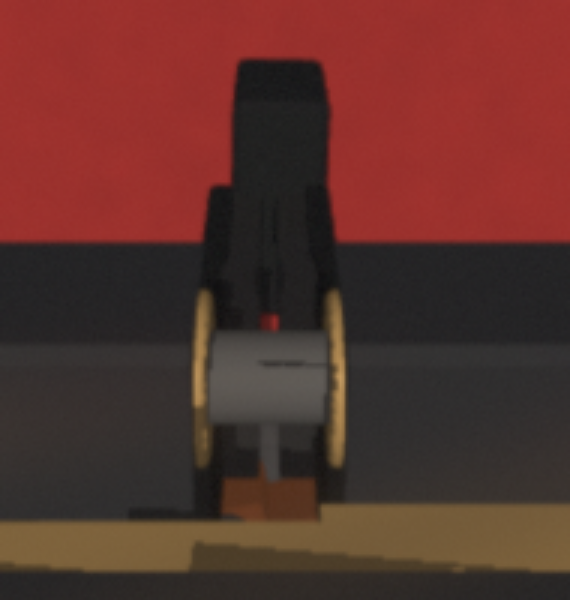

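View pics/z6.png

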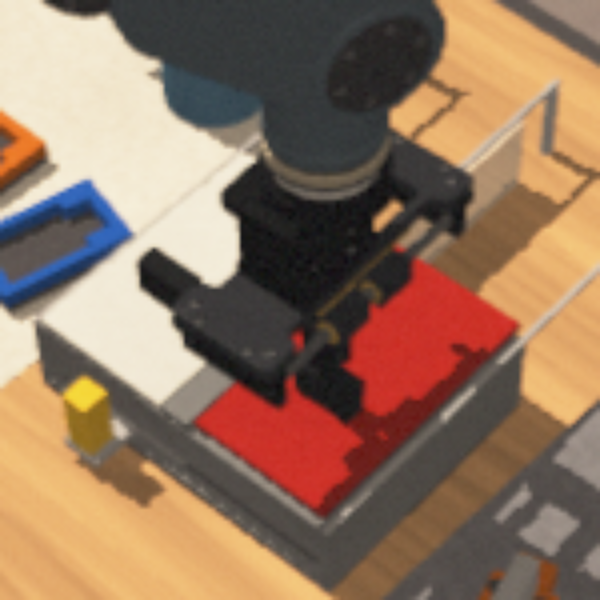

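```bash
python3 - <<'E'
from h import *
w3=dict(np.load('pics/w3.npz'));s=dict(np.load('pics/s3.npz'))
def hatch(x,y,z,H=(.558,.009),a=np.radians(4)):
    return np.array([H[0]+x*np.cos(a)-y*np.sin(a),H[1]+x*np.sin(a)+y*np.cos(a),z])
z=lambda p:((p-np.array([240,170]))*4).round()
for dx in(-39,-21):
  for y in(-44,-88):
    print(dx,y,[z(proj(s,hatch(dx/1e3,y/1e3,h))) for h in(.077,.107)])
for h in np.arange(.08,.17,.01): print(h,z(proj(s,[.5326,-.0582,h])), proj(w3,[.5326,-.0487,h]).round())
S=s['pixels'][170:320,240:390]
z=cv2.resize(S[60:120,50:110],None,fx=10,fy=10,interpolation=cv2.INTER_CUBIC)
z=np.clip(z.astype(float)*2.5,0,255).astype(np.uint8)
cv2.imwrite('pics/z7.png',z[:,:,::-1])
E
```

```text
-39 -44 [array([294., 391.]), array([293., 362.])]
-39 -88 [array([348., 427.]), array([348., 398.])]
-21 -44 [array([312., 373.]), array([312., 344.])]
-21 -88 [array([366., 409.]), array([366., 380.])]
0.08 [329. 396.] [319. 260.]
0.09 [329. 387.] [319. 266.]
0.09999999999999999 [329. 377.] [319. 272.]
0.10999999999999999 [329. 367.] [319. 279.]
0.11999999999999998 [329. 357.] [319. 286.]
0.12999999999999998 [329. 347.] [319. 295.]
0.13999999999999996 [328. 337.] [319. 304.]
0.14999999999999997 [328. 327.] [320. 315.]
0.15999999999999998 [328. 316.] [320. 327.]
```

View pics/z7.png

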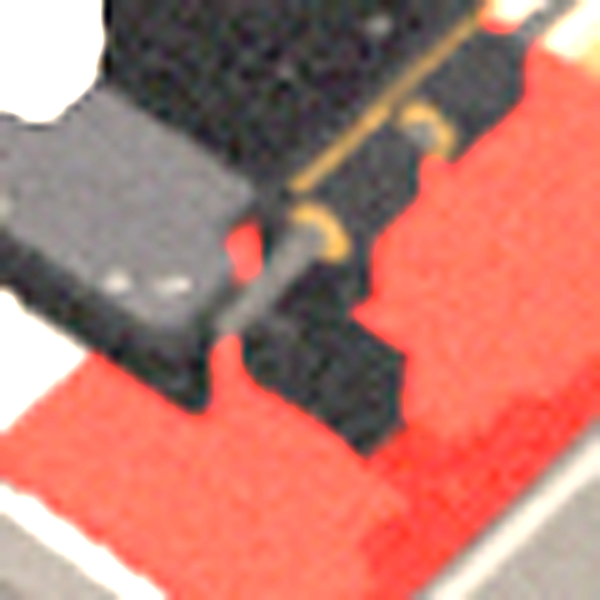

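Call:
{"name": "arm_command", "arguments": {"plan": [[[0, 0, -0.1], 0], [[0, 0, -0.1], 0]]}}

```text
time: 4.35
position: [0.5323, -0.0581, 0.0838]
tool_rot: [0.517, -0.483, 0.482, -0.517]
ft_force: [0.7, 0.4, -0.2]
grip_width: 0.0003
```

Call:
{"name": "arm_command", "arguments": {"plan": [[[0, 0, -0.1], 0], [[0, 0, -0.1], 0]]}}

```text
time: 4.55
position: [0.5323, -0.0581, 0.0812]
tool_rot: [0.517, -0.483, 0.482, -0.517]
ft_force: [-0.7, 0.3, -0.7]
grip_width: 0.0006
```

Call:
{"name": "arm_command", "arguments": {"plan": [[[0, 0, -0.1], 0], [[0, 0, -0.1], 0]]}}

```text
time: 4.75
position: [0.5324, -0.0582, 0.0788]
tool_rot: [0.517, -0.483, 0.482, -0.517]
ft_force: [-0.6, 0.5, -0.0]
grip_width: 0.0003
```

```bash
python3 - <<'E'
from h import *
st();s=snap('side','s4.png');w=snap('wrist','w4.png')
a=cv2.resize(s['pixels'][225:295,285:365,::-1],None,fx=5,fy=5,interpolation=cv2.INTER_CUBIC)
b=cv2.resize(w['pixels'][220:360,270:370,::-1],None,fx=2.5,fy=2.5,interpolation=cv2.INTER_CUBIC)
z=np.zeros((350,650,3),np.uint8);z[:350,:400]=a;z[:350,400:]=b
cv2.imwrite('pics/z8.png',np.clip(z*2.2,0,255).astype(np.uint8))
E
```

```text
t 4.75 pos [ 0.5324 -0.0582  0.0788] yaw 3.98 tilt -1.0 F [-0.6  0.5 -0. ] w 0.0003 q [-0.32  0.57  1.76 -0.    0.81 -0.39]
```

View pics/z8.png

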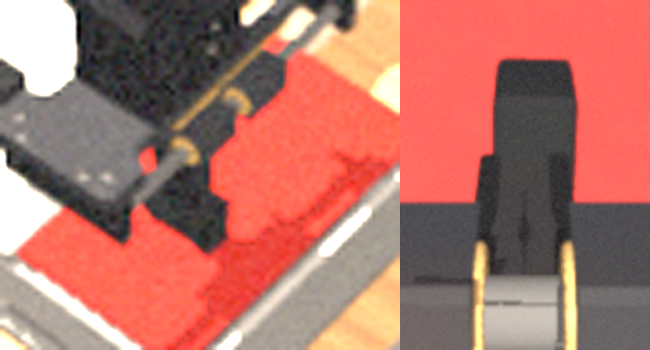

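Call:
{"name": "arm_command", "arguments": {"plan": [[[0, 0, -0.1], 0], [[0, 0, -0.1], 0], [[0, 0, -0.1], 0]]}}

```text
time: 5.15
position: [0.5326, -0.0582, 0.0765]
tool_rot: [0.517, -0.482, 0.482, -0.517]
ft_force: [0.2, 0.6, -0.1]
grip_width: 0.0004
```

Call:
{"name": "arm_command", "arguments": {"plan": [[[0, 0, -0.1], 0], [[0, 0, -0.1], 0], [[0, 0, -0.1], 0]]}}

```text
time: 5.45
position: [0.5336, -0.0583, 0.0752]
tool_rot: [-0.517, 0.482, -0.483, 0.517]
ft_force: [-0.5, 0.2, 6.8]
grip_width: 0.0002
```

Call:
{"name": "arm_command", "arguments": {"plan": [[[0, 0, 0.3], 0], [[0, 0, 0.3], 0], [[0, 0, 0.3], 0], [[0, 0, 0.3], 0], [[0, 0, 0.3], 0]], "fingers": 0}}

```text
time: 5.95
position: [0.5324, -0.0581, 0.0813]
tool_rot: [0.517, -0.483, 0.482, -0.517]
ft_force: [-0.2, -0.1, -0.2]
grip_width: 0.0322
```

Call:
{"name": "arm_command", "arguments": {"plan": [[[0, 0, 0], 0], [[0, 0, 0], 0], [[0, 0, -0.15], 0], [[0, 0, -0.3], 0], [[0, 0, -0.4], 0]]}}

```text
time: 6.45
position: [0.5323, -0.0581, 0.0711]
tool_rot: [0.517, -0.483, 0.482, -0.517]
ft_force: [0.6, -0.6, -0.3]
grip_width: 0.043
```

Call:
{"name": "arm_command", "arguments": {"plan": [[[0, 0, -0.1], 0], [[0, 0, -0.2], 0], [[0, 0, -0.2], 0]]}}

```text
time: 6.75
position: [0.5323, -0.0581, 0.0662]
tool_rot: [0.517, -0.483, 0.482, -0.517]
ft_force: [-0.9, -0.2, 0.5]
grip_width: 0.0436
```

Call:
{"name": "arm_command", "arguments": {"plan": [[[0, 0, -0.15], 0], [[0, 0, -0.3], 0], [[0, 0, -0.45], 0], [[0, 0, -0.55], 0], [[0, 0, -0.55], 0]]}}

```text
time: 7.25
position: [0.5322, -0.0581, 0.0523]
tool_rot: [0.517, -0.483, 0.482, -0.517]
ft_force: [-0.2, -0.2, -0.3]
grip_width: 0.0435
```

Call:
{"name": "arm_command", "arguments": {"plan": [[[0, 0, 0], 0], [[0, 0, 0], 0], [[0, 0, 0], 0], [[0, 0, 0], 0], [[0, 0, 0], 0]], "fingers": -1, "force": 25}}

```text
time: 7.75
position: [0.5335, -0.0582, 0.053]
tool_rot: [-0.516, 0.482, -0.483, 0.517]
ft_force: [2.2, 0.9, -0.7]
grip_width: 0.0176
```

Call:
{"name": "arm_command", "arguments": {"plan": [[[1, 0.07, 0], 0], [[2.5, 0.17, 0], 0], [[4.2, 0.29, 0], 0], [[5.9, 0.41, 0], 0], [[7.4, 0.52, 0], 0]]}}

```text
time: 8.25
position: [0.7176, -0.0497, 0.0531]
tool_rot: [0.52, -0.481, 0.483, -0.515]
ft_force: [-3.8, -11.8, 1.5]
grip_width: 0.0179
```

Call:
{"name": "arm_command", "arguments": {"plan": [[[0, 0, 0], 0], [[0, 0, 0], 0], [[0, 0, 0], 0]]}}

```text
time: 8.55
position: [0.7189, -0.0494, 0.0528]
tool_rot: [0.518, -0.48, 0.484, -0.516]
ft_force: [2.6, -6.9, -0.7]
grip_width: 0.0182
```

```bash
python3 - <<'E'
from h import *
st();s=snap('side','s5.png');w=snap('wrist','w5.png')
E
```

```text
t 8.55 pos [ 0.7189 -0.0494  0.0528] yaw 3.96 tilt -1.0 F [ 2.6 -6.9 -0.7] w 0.0182 q [-0.22  0.81  1.27 -0.01  1.06 -0.29]
```

View pics/s5.png

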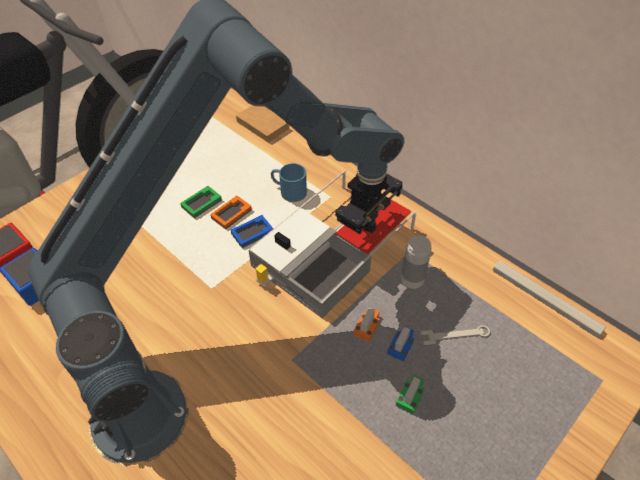

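View pics/w5.png

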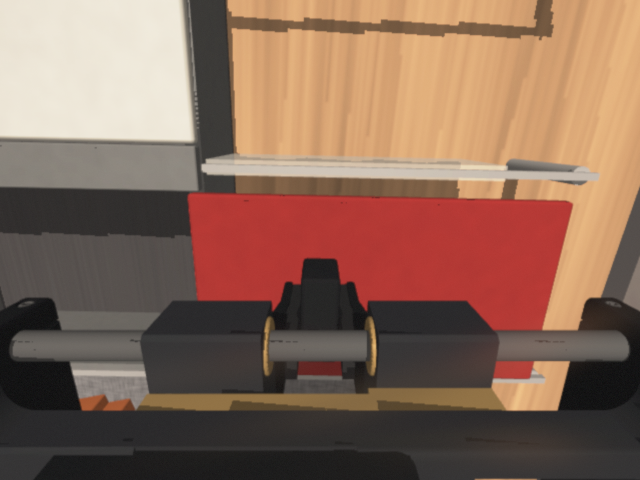

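Call:
{"name": "arm_command", "arguments": {"plan": [[[0, 0, 0], 0], [[0, 0, 0], 0], [[0, 0, 0], 0], [[0, 0, 0.5], 0], [[0, 0, 2], 0]], "fingers": 0}}

```text
time: 9.15
position: [0.714, -0.0441, 0.0994]
tool_rot: [0.519, -0.485, 0.479, -0.515]
ft_force: [0.2, 0.1, 0.0]
grip_width: 0.042
```

Call:
{"name": "arm_command", "arguments": {"plan": [[[-1, 0, 2], 0], [[-3, 0, 3], -1.5], [[-5, -1, 4], -3], [[-7, -2, 4], -4.5], [[-9, -3, 4], -6]]}}

```text
time: 9.65
position: [0.5201, -0.1066, 0.2043]
tool_rot: [0.373, -0.599, 0.602, -0.375]
ft_force: [0.1, -1.2, 0.2]
grip_width: 0.0436
```

```bash
python3 - <<'E'
from h import *
st();s=snap('side','s6.png');w=snap('wrist','w6.png');snap('top','t6.png')
E
```

```text
t 9.65 pos [ 0.5201 -0.1066  0.2043] yaw -26.2 tilt -1.0 F [ 0.1 -1.2  0.2] w 0.0436 q [-0.41  0.38  1.66 -0.    1.1   0.04]
```

View pics/s6.png

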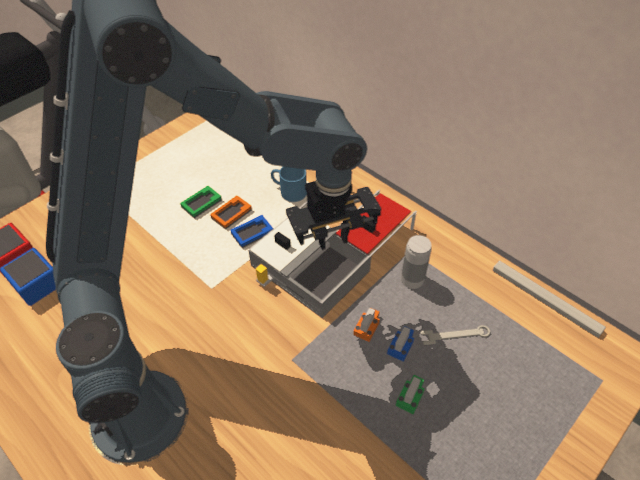

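View pics/w6.png

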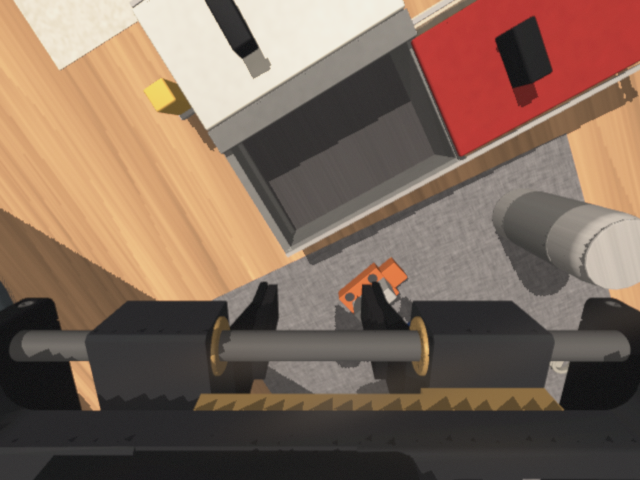

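View pics/t6.png

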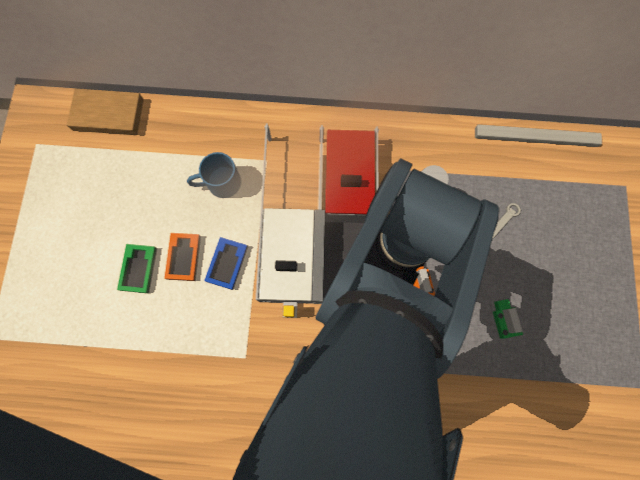

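```bash
python3 - <<'E'
from h import *
w=dict(np.load('pics/w6.npz'))
z=cv2.resize(w['pixels'][30:260,190:470,::-1],None,fx=2.8,fy=2.6,interpolation=cv2.INTER_CUBIC)
cv2.imwrite('pics/z9.png',np.clip(z*1.8,0,255).astype(np.uint8))
E
```

```text
(no output)
```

View pics/z9.png

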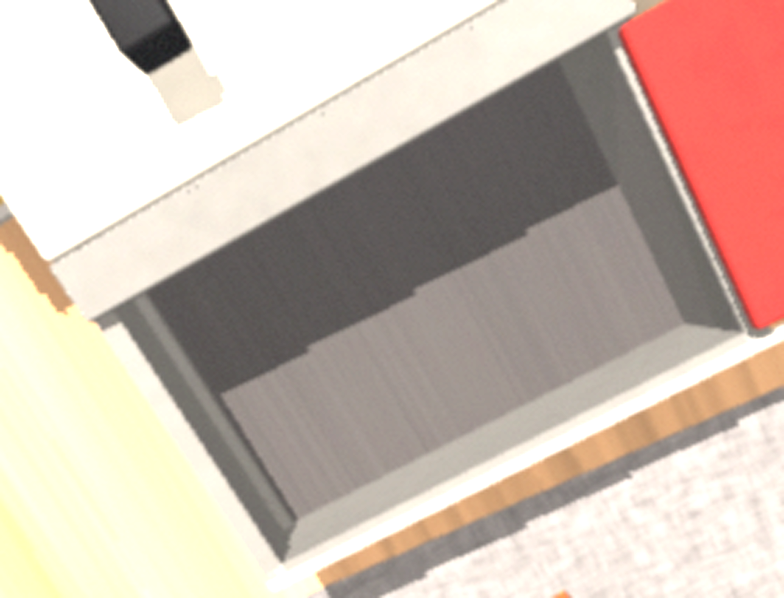

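Call:
{"name": "arm_command", "arguments": {"plan": [[[-0.5, 1, 0], -1.7], [[-1, 2.5, 0], -3.4], [[-2, 4.5, 0], -5.1], [[-3, 6.5, 0], -6.8], [[-3.44, 6.7, 0], -8.5]]}}

```text
time: 10.3
position: [0.4348, 0.0645, 0.2023]
tool_rot: [-0.135, 0.694, -0.694, 0.136]
ft_force: [-0.2, 0.3, 0.3]
grip_width: 0.0437
```

Call:
{"name": "arm_command", "arguments": {"plan": [[[0, 0, 0], -1.7], [[0, 0, 0], -3.4], [[0, 0, -1], -3.7], [[0, 0, -2], -3.7], [[0, 0, -2], -3.7]]}}

```text
time: 10.8
position: [0.434, 0.0621, 0.15]
tool_rot: [-0.025, 0.707, -0.706, 0.022]
ft_force: [-0.4, -0.4, 0.0]
grip_width: 0.043
```

```bash
python3 - <<'E'
from h import *
st();w=snap('wrist','w7.png');s=snap('side','s7.png')
E
```

```text
t 10.8 pos [0.434  0.0621 0.15  ] yaw -86.19 tilt -1.0 F [-0.4 -0.4  0. ] w 0.043 q [-0.11  0.35  1.92  0.    0.88  1.39]
```

View pics/w7.png

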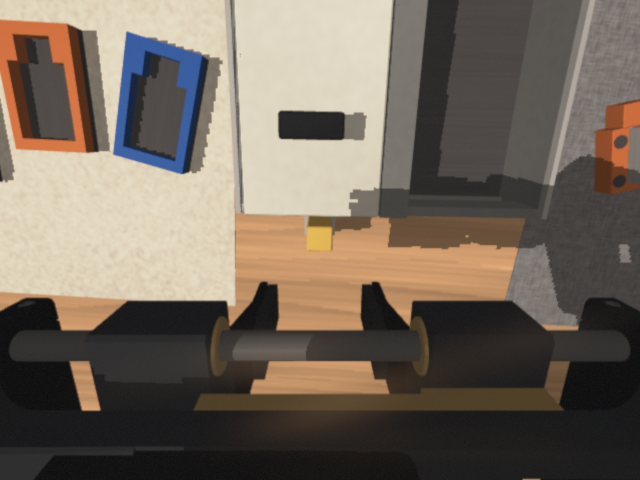

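```bash
python3 - <<'E'
from h import *
w=dict(np.load('pics/w7.npz'))
for p in [(307,226),(331,226),(308,249),(331,249)]: print(ray(w,*p,.07).round(4))
P=[ray(w,*p,.077).round(4)[:2] for p in [(231,0),(243,213),(392,0),(379,215),(590,0),(545,216)]]
print(P)
im=w['pixels']
for col in('orange','blue'):
    b=[b for b in blobs(cmask(im,col,60),800) if cv2.boundingRect(b)[1]<200 and cv2.boundingRect(b)[0]<300 and cv2.boundingRect(b)[2]<200]
    for q in b: 
        bx=cv2.boxPoints(cv2.minAreaRect(q)); print(col,[ray(w,*p,.02)[:2].round(3) for p in bx],ray(w,*cv2.minAreaRect(q)[0],.02).round(4))
E
```

```text
[0.4455 0.074  0.07  ]
[0.4468 0.0541 0.07  ]
[0.4254 0.0721 0.07  ]
[0.4267 0.0526 0.07  ]
[array([0.6004, 0.1337]), array([0.4545, 0.1257]), array([0.6075, 0.0256]), array([0.4602, 0.0168]), array([ 0.6163, -0.1071]), array([ 0.4683, -0.1161])]
orange [array([0.59 , 0.345]), array([0.603, 0.277]), array([0.491, 0.275]), array([0.475, 0.352])] [0.543 0.312 0.02 ]
blue [array([0.483, 0.266]), array([0.589, 0.235]), array([0.583, 0.168]), array([0.476, 0.192])] [0.5357 0.2145 0.02  ]
```

Call:
{"name": "arm_command", "arguments": {"plan": [[[0.08, 0.05, -1.3], 0], [[0.08, 0.05, -2.8], 0], [[0.08, 0.05, -4.2], 0], [[0.08, 0.05, -5.3], 0], [[0.08, 0.05, -5.3], 0]]}}

```text
time: 11.4
position: [0.4364, 0.0626, 0.0176]
tool_rot: [-0.024, 0.707, -0.707, 0.022]
ft_force: [-0.1, 0.0, 0.0]
grip_width: 0.0436
```

Call:
{"name": "arm_command", "arguments": {"plan": [[[0, 0, 0], 0], [[0, 0, 0], 0], [[0, 0, 0], 0], [[0, 0, 0], 0], [[0, 0, 0], 0]], "fingers": -1, "force": 30}}

```text
time: 11.9
position: [0.4379, 0.0624, 0.0206]
tool_rot: [0.021, -0.707, 0.707, -0.024]
ft_force: [-0.4, 1.0, 7.7]
grip_width: 0.0216
```

```bash
python3 - <<'E'
from h import *
st();w=snap('wrist','w8.png');s=snap('side','s8.png')
z=cv2.resize(s['pixels'][170:320,180:340,::-1],None,fx=4,fy=4,interpolation=cv2.INTER_CUBIC)
cv2.imwrite('pics/z10.png',np.clip(z*1.6,0,255).astype(np.uint8))
E
```

```text
t 11.9 pos [0.4379 0.0624 0.0206] yaw -86.37 tilt -1.0 F [-0.4  1.   7.7] w 0.0216 q [-0.11  0.61  2.03  0.    0.5   1.39]
```

View pics/z10.png

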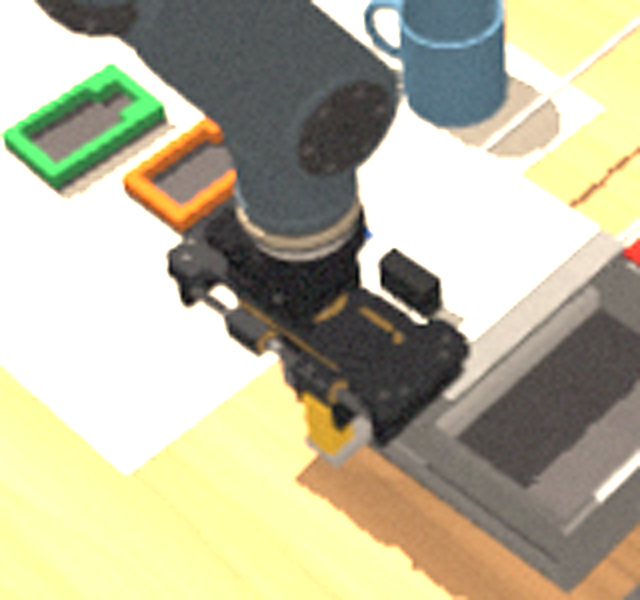

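View pics/w8.png

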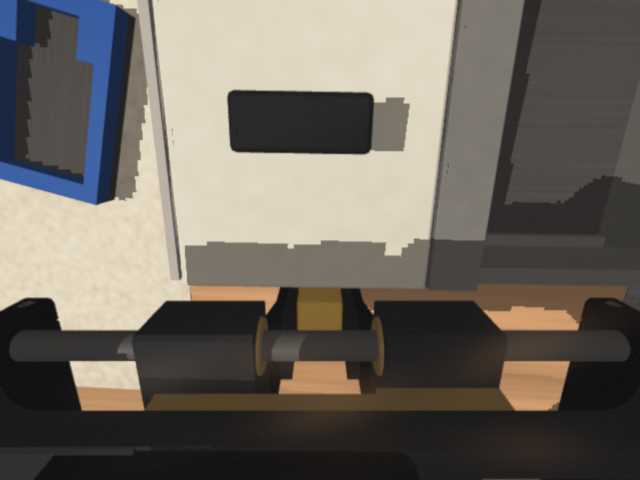

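Call:
{"name": "arm_command", "arguments": {"plan": [[[0, 0, 0.12], 0], [[0, 0, 0.2], 0], [[0, 0, 0.2], 0]]}}

```text
time: 12.3
position: [0.4374, 0.0624, 0.0221]
tool_rot: [-0.022, 0.707, -0.707, 0.022]
ft_force: [5.3, 0.4, -30.6]
grip_width: 0.0218
```

```bash
python3 - <<'E'
from h import *
st()
for f,c in(('w8',(225,265,190,200)),('w7',(250,170,140,200)),('w3',(220,230,190,200))):
    w=dict(np.load('pics/%s.npz'%f))['pixels']
    print(f)
w=dict(np.load('pics/w8.npz'))['pixels'];w7=dict(np.load('pics/w7.npz'))['pixels']
z=np.vstack([w[270:410,150:490],w7[270:410,150:490]])[:,:,::-1]
z=cv2.resize(z,None,fx=2.1,fy=2.1)
cv2.imwrite('pics/z11.png',np.clip(z*2.5,0,255).astype(np.uint8))
E
```

```text
t 12.3 pos [0.4374 0.0624 0.0221] yaw -86.4 tilt -1.0 F [  5.3   0.4 -30.6] w 0.0218 q [-0.11  0.61  2.02  0.    0.51  1.39]
w8
w7
w3
```

View pics/z11.png

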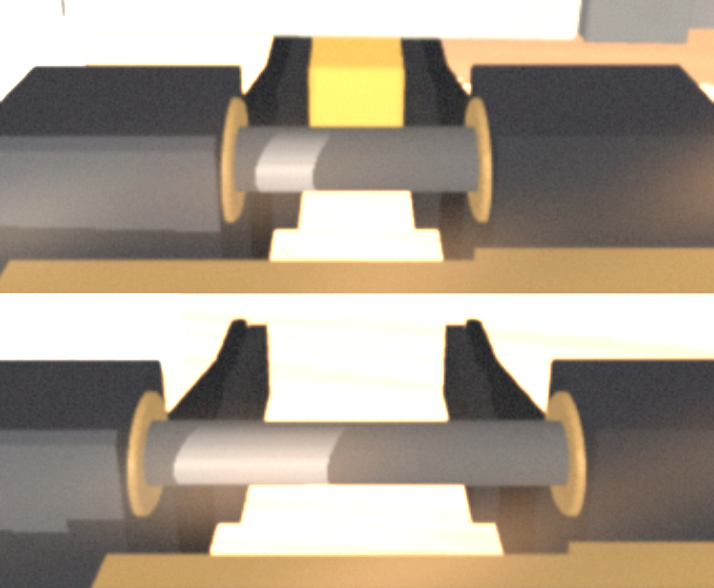

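Call:
{"name": "arm_command", "arguments": {"plan": [[[0, 0, -0.06], 0], [[0, 0, -0.1], 0], [[0, 0, -0.1], 0]]}}

```text
time: 12.6
position: [0.4375, 0.0624, 0.0219]
tool_rot: [0.022, -0.707, 0.707, -0.023]
ft_force: [2.8, 0.8, -10.4]
grip_width: 0.0218
```

Call:
{"name": "arm_command", "arguments": {"plan": [[[0.04, -0.7, -0.05], 0], [[0.11, -1.9, -0.05], 0], [[0.18, -3.1, -0.05], 0], [[0.25, -4.3, -0.05], 0], [[0.3, -5.1, -0.05], 0]]}}

```text
time: 13.1
position: [0.4427, -0.0632, 0.0216]
tool_rot: [-0.021, 0.709, -0.705, 0.02]
ft_force: [19.8, 65.8, 6.0]
grip_width: 0.024
```

Call:
{"name": "arm_command", "arguments": {"plan": [[[0, 0, 0], 0], [[0, 0, 0], 0]]}}

```text
time: 13.3
position: [0.4429, -0.0613, 0.0216]
tool_rot: [-0.021, 0.709, -0.705, 0.02]
ft_force: [5.0, 17.0, 6.1]
grip_width: 0.0217
```

```bash
python3 - <<'E'
from h import *
st();w=snap('wrist','w9.png');s=snap('side','s9.png')
E
```

```text
t 13.3 pos [ 0.4429 -0.0613  0.0216] yaw -86.68 tilt -1.0 F [ 5.  17.   6.1] w 0.0217 q [-0.39  0.61  2.01  0.01  0.53  1.11]
```

View pics/w9.png

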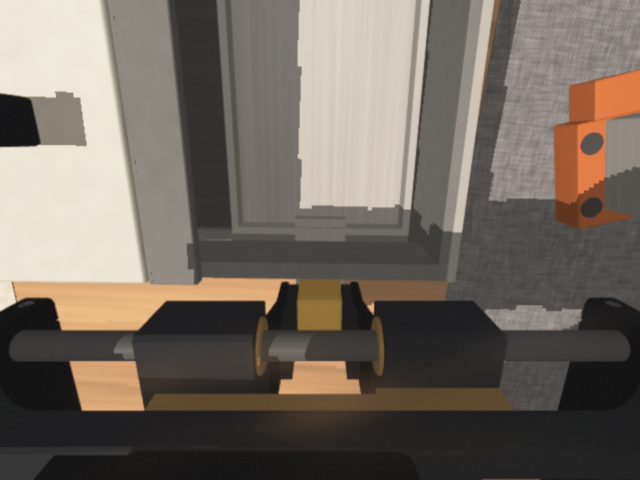

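View pics/s9.png

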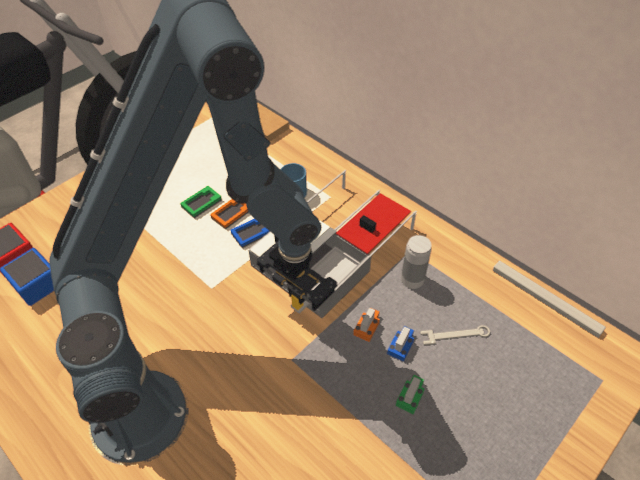

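```bash
python3 - <<'E'
from h import *
s=dict(np.load('pics/s9.npz'))
z=cv2.resize(s['pixels'][220:325,245:365,::-1],None,fx=6,fy=5.7,interpolation=cv2.INTER_CUBIC)
cv2.imwrite('pics/z12.png',np.clip(z*1.8,0,255).astype(np.uint8))
E
```

```text
(no output)
```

View pics/z12.png

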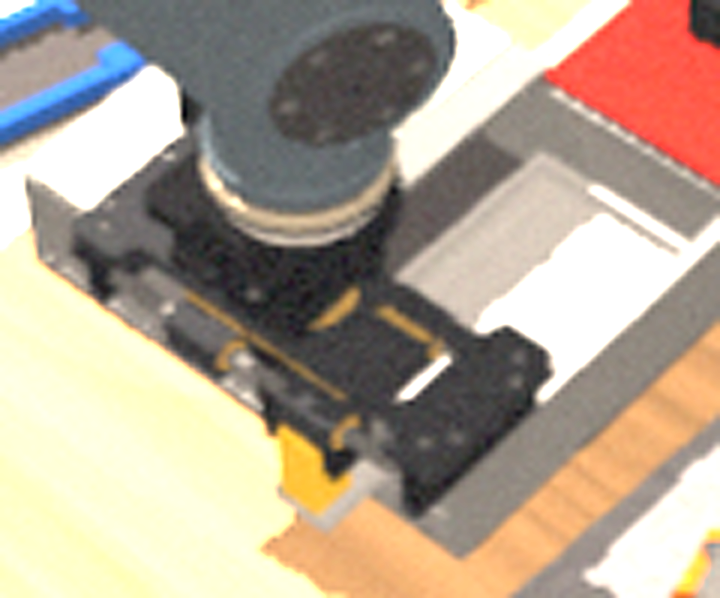

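```bash
python3 - <<'E'
from h import *
s=dict(np.load('pics/s9.npz'))
zz=lambda p:(p-np.array([245,220]))*np.array([6,5.7])
for dx in(-.0375,.0375):
  for h in(.06,.077,.09,.1,.12): print(dx,h,zz(proj(s,[.4429+dx,-.0613-.095,h])).round())
w=dict(np.load('pics/w9.npz'))
print('tool-frame: blocks edge')
# camera frame tilt; print height along ray for given offset along +x (dx from tool axis)
for uv in [(267,303),(138,303),(150,394),(20,300)]:
    K,R,t=w['camera_matrix'],w['R'],w['t'];o=-R.T@t;d=R.T@np.linalg.solve(K,np.array([*uv,1.]))
    for rel in(.0095,.02,.0375):
        k=(.4429+rel-o[0])/d[0]; print(uv,rel,(o+k*d-np.array([.4429,-.0613,.0216])).round(4))
E
```

```text
-0.0375 0.06 [422. 618.]
-0.0375 0.077 [421. 597.]
-0.0375 0.09 [421. 580.]
-0.0375 0.1 [420. 567.]
-0.0375 0.12 [419. 541.]
0.0375 0.06 [551. 507.]
0.0375 0.077 [551. 485.]
0.0375 0.09 [552. 468.]
0.0375 0.1 [552. 454.]
0.0375 0.12 [553. 427.]
tool-frame: blocks edge
(267, 303) 0.0095 [0.0095 0.0247 0.0557]
(267, 303) 0.02 [0.02   0.0217 0.0758]
(267, 303) 0.0375 [0.0375 0.0168 0.1094]
(138, 303) 0.0095 [0.0095 0.0795 0.0623]
(138, 303) 0.02 [0.02   0.0686 0.0815]
(138, 303) 0.0375 [0.0375 0.0504 0.1135]
(150, 394) 0.0095 [0.0095 0.049  0.1149]
(150, 394) 0.02 [0.02   0.0425 0.1265]
(150, 394) 0.0375 [0.0375 0.0317 0.1458]
(20, 300) 0.0095 [0.0095 0.1275 0.0653]
(20, 300) 0.02 [0.02   0.1097 0.0841]
(20, 300) 0.0375 [0.0375 0.0799 0.1154]
```

Call:
{"name": "arm_command", "arguments": {"plan": [[[0, 0.03, 0], 0], [[0, 0.05, 0], 0], [[0, 0.05, 0], 0], [[0, 0.05, 0.8], 0], [[0, 0.05, 2.4], 0]], "fingers": 0}}

```text
time: 13.9
position: [0.4418, -0.0635, 0.0793]
tool_rot: [-0.025, 0.708, -0.706, 0.02]
ft_force: [-0.6, -0.3, -0.0]
grip_width: 0.0428
```

Call:
{"name": "arm_command", "arguments": {"plan": [[[0, 0, 2], 0], [[0, -1, 3.5], 1], [[0, -3, 4.5], 2.2], [[-0.3, -5, 4.5], 2.2], [[-0.4, -7, 4.5], 2.2]]}}

```text
time: 14.4
position: [0.434, -0.2349, 0.1946]
tool_rot: [0.09, -0.7, 0.702, -0.091]
ft_force: [-0.2, 0.0, 0.1]
grip_width: 0.0433
```

Call:
{"name": "arm_command", "arguments": {"plan": [[[0, -1.5, 0], 0], [[0, -1.5, 0], 0], [[0, -1.5, 0], 0]]}}

```text
time: 14.7
position: [0.4335, -0.2709, 0.1926]
tool_rot: [-0.09, 0.702, -0.701, 0.089]
ft_force: [-0.7, 0.5, -0.2]
grip_width: 0.0433
```

```bash
python3 - <<'E'
from h import *
st();w=snap('wrist','w10.png');s=snap('side','s10.png');snap('top','t10.png')
E
```

```text
t 14.7 pos [ 0.4335 -0.2709  0.1926] yaw -75.43 tilt -1.0 F [-0.7  0.5 -0.2] w 0.0433 q [-0.78  0.37  1.71 -0.    1.06  0.54]
```

View pics/w10.png

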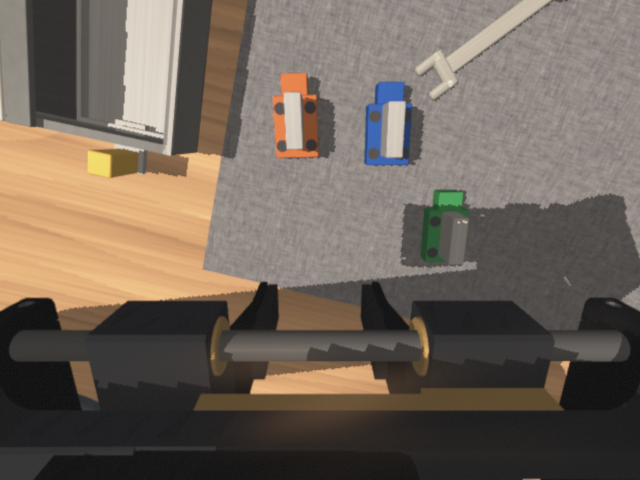

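View pics/s10.png

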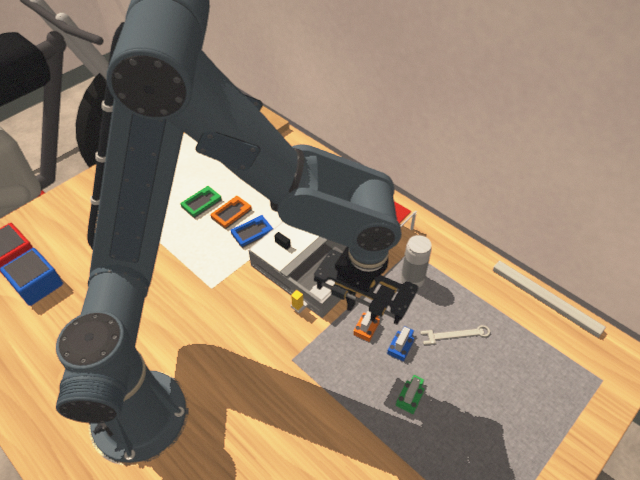

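```bash
python3 - <<'E'
from h import *
w=dict(np.load('pics/w10.npz'))
z=cv2.resize(w['pixels'][65:275,260:480,::-1],None,fx=3.6,fy=2.8,interpolation=cv2.INTER_CUBIC)
z=cv2.resize(w['pixels'][65:275,260:480,::-1],None,fx=2.85,fy=2.85,interpolation=cv2.INTER_CUBIC)
cv2.imwrite('pics/z13.png',np.clip(z*1.3,0,255).astype(np.uint8))
E
```

```text
(no output)
```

View pics/z13.png

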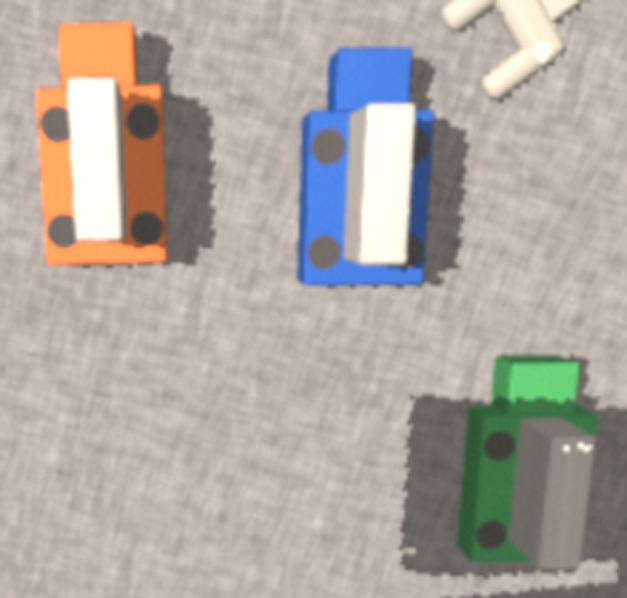

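```bash
python3 - <<'E'
from h import *
w=dict(np.load('pics/w10.npz'));T=dict(np.load('pics/top0.npz'));S=dict(np.load('pics/side0.npz'))
Q={'O':[(69,80),(116,77),(121,238),(76,241)],'B':[(371,103),(414,103),(406,262),(359,262)],'G':[(549,423),(596,432),(583,568),(540,566)]}
tp={'O':((178,228),(110,105)),'B':((418,203),(278,197)),'G':((676,448),(327,443))}
for k,q in Q.items():
    P=np.array([ray(w,260+x/2.85,65+y/2.85,.054) for x,y in q]); c=P.mean(0); f=(P[0]+P[1])/2-(P[2]+P[3])/2
    uv=np.array([(260+x/2.85,65+y/2.85) for x,y in q]).mean(0)
    a,b=tp[k]
    X=tri([(w,*uv),(T,395+a[0]/5.6,240+a[1]/5.6),(S,345+b[0]/4.8,295+b[1]/4.8)])
    wd=np.linalg.norm((P[1]+P[2]-P[0]-P[3])/2)
    print(k,c.round(4),'yaw',np.degrees(np.arctan2(f[1],f[0])).round(1),'len',np.linalg.norm(f).round(4),'w',wd.round(4),'tri',X.round(4))
# tray
print([ray(w,*p,.077).round(3) for p in [(198,0),(172,155)]])
E
```

```text
O [ 0.5213 -0.2224  0.054 ] yaw 15.6 len 0.0491 w 0.0149 tri [ 0.5203 -0.2238  0.0542]
B [ 0.5383 -0.3161  0.054 ] yaw 14.6 len 0.0491 w 0.0147 tri [ 0.5376 -0.317   0.0515]
G [ 0.4529 -0.4121  0.054 ] yaw 17.2 len 0.0521 w 0.0165 tri [ 0.4519 -0.4134  0.0511]
[array([ 0.589, -0.131,  0.077]), array([ 0.467, -0.127,  0.077])]
```

Call:
{"name": "arm_command", "arguments": {"plan": [[[1.2, 0.6, 0], 0.2], [[2.4, 1.3, -1], 0.2], [[3.5, 1.9, -2.5], 0.2], [[3.5, 1.9, -4.4], 0.2], [[3.5, 1.9, -5], 0.2]]}}

```text
time: 15.35
position: [0.5197, -0.2184, 0.0638]
tool_rot: [-0.1, 0.702, -0.698, 0.096]
ft_force: [-0.3, 0.4, -0.7]
grip_width: 0.0433
```

```bash
python3 - <<'E'
from h import *
st()
w=dict(np.load('pics/w9.npz'))
print([ray(w,*p,.01).round(4) for p in [(238,222),(408,205),(235,30),(415,100)]])
E
```

```text
t 15.35 pos [ 0.5197 -0.2184  0.0638] yaw -74.05 tilt -1.0 F [-0.3  0.4 -0.7] w 0.0433 q [-0.6   0.63  1.69 -0.    0.84  0.7 ]
[array([ 0.4722, -0.008 ,  0.01  ]), array([ 0.4891, -0.1121,  0.01  ]), array([ 0.5772, -0.0077,  0.01  ]), array([ 0.5484, -0.108 ,  0.01  ])]
```

Call:
{"name": "arm_command", "arguments": {"plan": [[[0, 0, 0], 0], [[0, 0, -0.9], 0], [[0, 0, -1.8], 0], [[0, 0, -2.6], 0], [[0, 0, -2.65], 0]]}}

```text
time: 15.85
position: [0.5213, -0.2218, 0.0011]
tool_rot: [-0.098, 0.701, -0.7, 0.096]
ft_force: [-1.1, -0.0, -0.0]
grip_width: 0.0433
```

```bash
python3 - <<'E'
from h import *
st();w=snap('wrist','w11.png')
E
```

```text
t 15.85 pos [ 0.5213 -0.2218  0.0011] yaw -74.25 tilt -1.0 F [-1.1 -0.  -0. ] w 0.0433 q [-0.6   0.73  1.71  0.    0.7   0.7 ]
```

View pics/w11.png

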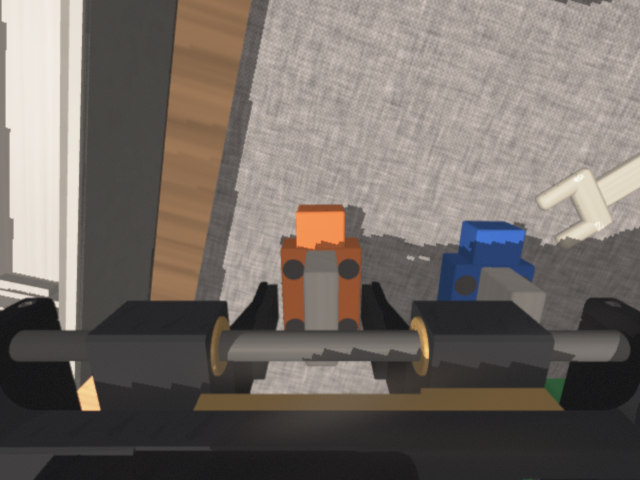

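Call:
{"name": "arm_command", "arguments": {"plan": [[[0, 0, -0.16], 0], [[0, 0, -0.16], 0], [[0, 0, -0.16], 0], [[0, 0, -0.16], 0], [[0, 0, -0.16], 0]], "fingers": -1, "force": 40}}

```text
time: 16.4
position: [0.5222, -0.2229, -0.0018]
tool_rot: [0.096, -0.7, 0.701, -0.097]
ft_force: [0.5, 0.9, 2.8]
grip_width: 0.0158
```

Call:
{"name": "arm_command", "arguments": {"plan": [[[0, 0, 0], 0], [[0, 0, 0.6], 0], [[0, 0, 1.4], 0]]}}

```text
time: 16.7
position: [0.5206, -0.2222, 0.0315]
tool_rot: [-0.098, 0.701, -0.7, 0.095]
ft_force: [-0.5, 0.9, -2.8]
grip_width: 0.0157
```

```bash
python3 - <<'E'
from h import *
st();w=snap('wrist','w12.png')
E
```

```text
t 16.7 pos [ 0.5206 -0.2222  0.0315] yaw -74.31 tilt -1.0 F [-0.5  0.9 -2.8] w 0.0157 q [-0.6   0.68  1.7  -0.    0.76  0.7 ]
```

View pics/w12.png

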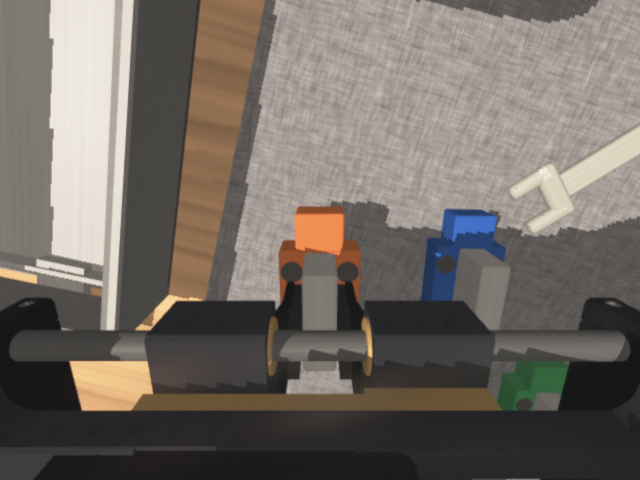

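Call:
{"name": "arm_command", "arguments": {"plan": [[[0, 0, 1], 0], [[0, 0, 2.4], 0], [[0.2, 0.5, 3.4], 1.7], [[0.8, 1.5, 3.6], 3.4], [[1.6, 3, 3.6], 5.1]]}}

```text
time: 17.25
position: [0.5629, -0.1495, 0.1236]
tool_rot: [0.249, -0.661, 0.663, -0.25]
ft_force: [1.0, -0.1, -2.6]
grip_width: 0.0155
```

Call:
{"name": "arm_command", "arguments": {"plan": [[[0.5, 0.8, 0], 1.7], [[1, 1.8, 0], 3.4], [[1.6, 3, 0], 5.1], [[2.06, 3.58, 0], 6.8], [[2.06, 3.58, 0], 8.5]]}}

```text
time: 17.75
position: [0.6145, -0.0559, 0.1215]
tool_rot: [-0.474, 0.525, -0.524, 0.474]
ft_force: [-0.8, -0.3, -2.3]
grip_width: 0.0157
```

Call:
{"name": "arm_command", "arguments": {"plan": [[[0, 0, 0], 1.7], [[0, 0, 0], 1.9], [[0, 0, 0], 1.9], [[0, 0, 0], 1.9]]}}

```text
time: 18.15
position: [0.6132, -0.0586, 0.1222]
tool_rot: [0.513, -0.487, 0.486, -0.513]
ft_force: [-0.1, -0.4, -2.8]
grip_width: 0.0158
```

```bash
python3 - <<'E'
from h import *
st();w=snap('wrist','w13.png');s=snap('side','s13.png')
E
```

```text
t 18.15 pos [ 0.6132 -0.0586  0.1222] yaw 3.06 tilt -1.0 F [-0.1 -0.4 -2.8] w 0.0158 q [-0.28  0.6   1.52  0.    1.03 -0.33]
```

View pics/w13.png

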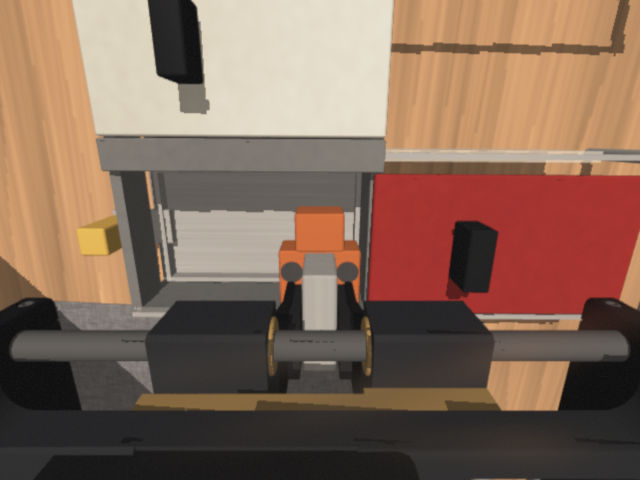

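View pics/s13.png

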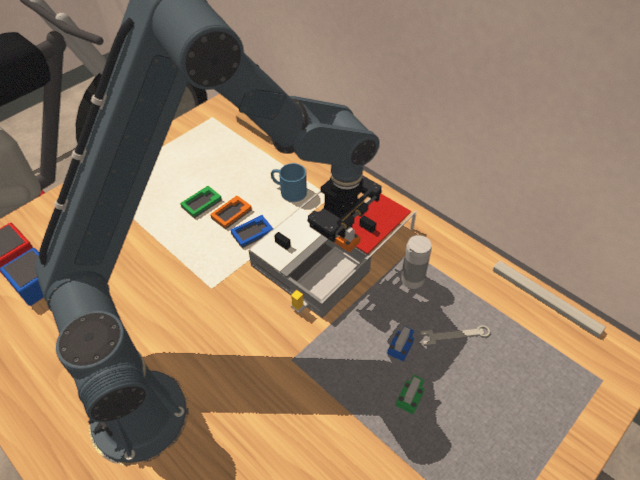

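```bash
cat >> h.py <<'E'
def hatch(x,y,z,H=(.558,.0104),a=np.radians(3.3)):
    x,y,z=x/1e3,y/1e3,z/1e3
    return np.array([H[0]+x*np.cos(a)-y*np.sin(a),H[1]+x*np.sin(a)+y*np.cos(a),z])
E
python3 - <<'E'
from h import *
w=dict(np.load('pics/w13.npz'))
im=w['pixels'][:,:,::-1].copy()
for P in [(98,-120,77),(-98,-120,77),(98,120,77),(98,-11,77),(-98,-11,77),(85,-113,22),(-85,-113,22),(85,-17,22),(-85,-17,22),(90,-120,77),(90,-11,70),(160,-66,107)]:
    p=proj(w,hatch(*P)); cv2.circle(im,tuple(int(round(v)) for v in p),3,(0,255,0) if P[2]!=22 else (255,0,255),1)
cv2.imwrite('pics/z14.png',cv2.resize(im[120:330,70:520],None,fx=1.7,fy=1.7))
E
```

```text
(no output)
```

View pics/z14.png

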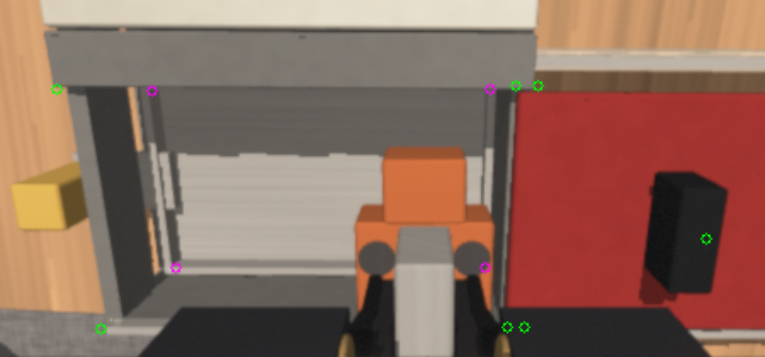

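Call:
{"name": "arm_command", "arguments": {"plan": [[[-0.04, 0.04, -1.2], 0], [[-0.04, 0.04, -2.5], 0], [[-0.04, 0.04, -3.7], 0], [[-0.04, 0.04, -4.3], 0], [[-0.04, 0.04, -4.4], 0]]}}

```text
time: 18.75
position: [0.611, -0.0572, 0.0107]
tool_rot: [0.514, -0.487, 0.485, -0.513]
ft_force: [-0.2, 0.0, -2.9]
grip_width: 0.0154
```

Call:
{"name": "arm_command", "arguments": {"plan": [[[0, 0, -0.05], 0], [[0, 0, -0.1], 0], [[0, 0, -0.1], 0]]}}

```text
time: 19.05
position: [0.6137, -0.0578, 0.0115]
tool_rot: [-0.513, 0.485, -0.487, 0.514]
ft_force: [-0.4, -0.1, -2.7]
grip_width: 0.0158
```

Call:
{"name": "arm_command", "arguments": {"plan": [[[0, 0, -0.1], 0], [[0, 0, -0.1], 0], [[0, 0, -0.1], 0]]}}

```text
time: 19.35
position: [0.6135, -0.0578, 0.0085]
tool_rot: [-0.513, 0.485, -0.487, 0.514]
ft_force: [0.4, -1.0, 0.5]
grip_width: 0.0159
```

```bash
python3 - <<'E'
from h import *
st();s=snap('side','s14.png');st()
E
```

```text
t 19.35 pos [ 0.6135 -0.0578  0.0085] yaw 3.19 tilt -1.0 F [ 0.4 -1.   0.5] w 0.0159 q [-0.28  0.76  1.58  0.    0.8  -0.33]
t 19.4 pos [ 0.6135 -0.0578  0.0085] yaw 3.19 tilt -1.0 F [ 0.5 -0.6  1. ] w 0.0158 q [-0.28  0.76  1.58  0.    0.8  -0.33]
```

Call:
{"name": "arm_command", "arguments": {"plan": [[[0, 0, 0], 0], [[0, 0, 0], 0], [[0, 0, 0], 0], [[0, 0, 0.4], 0], [[0, 0, 2], 0]], "fingers": -0.25}}

```text
time: 19.9
position: [0.6089, -0.0566, 0.0546]
tool_rot: [0.515, -0.489, 0.483, -0.512]
ft_force: [-0.5, 0.4, 0.3]
grip_width: 0.0326
```

Call:
{"name": "arm_command", "arguments": {"plan": [[[0, 0, 1.5], 0], [[0, -0.5, 3], -1.7], [[-1, -2, 4.5], -3.4], [[-2, -4, 4.5], -5.1], [[-3.5, -5.5, 4.5], -6.8]], "fingers": 0}}

```text
time: 20.4
position: [0.5369, -0.186, 0.1729]
tool_rot: [0.347, -0.613, 0.618, -0.349]
ft_force: [0.1, -0.7, 0.0]
grip_width: 0.0435
```

Call:
{"name": "arm_command", "arguments": {"plan": [[[-0.6, -1.2, 0], -1.7], [[-1.2, -2.5, 0], -3.4], [[-1.8, -4, 0], -5.1], [[-1.8, -4.5, 0], -6.8], [[-1.8, -4.5, 0], -8.5]]}}

```text
time: 20.9
position: [0.4898, -0.299, 0.1707]
tool_rot: [0.099, -0.699, 0.701, -0.1]
ft_force: [-0.3, 0.8, 0.3]
grip_width: 0.0436
```

```bash
python3 - <<'E'
from h import *
st();w=snap('wrist','w15.png');s=snap('side','s15.png')
E
```

```text
t 20.9 pos [ 0.4898 -0.299   0.1707] yaw -73.85 tilt -1.0 F [-0.3  0.8  0.3] w 0.0436 q [-0.74  0.48  1.59 -0.    1.07  0.55]
```

View pics/w15.png

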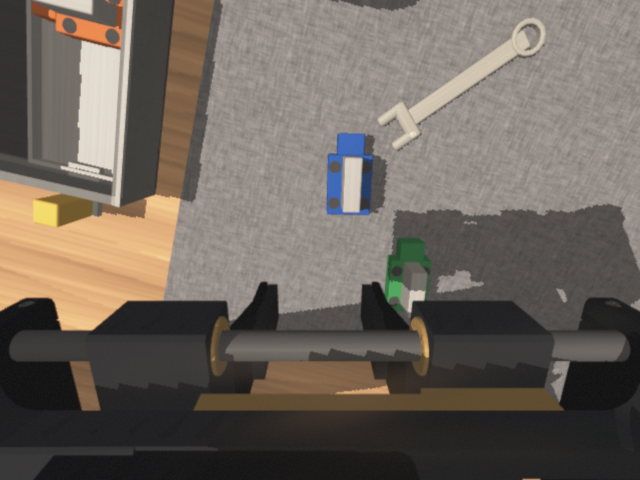

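View pics/s15.png

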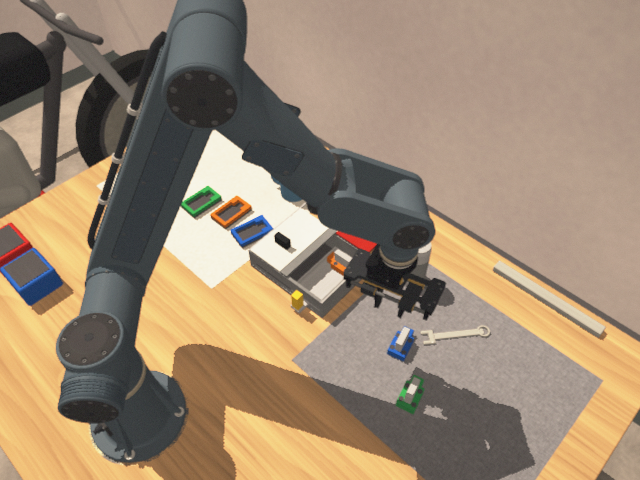

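```bash
python3 - <<'E'
from h import *
w=dict(np.load('pics/w15.npz'))
z=cv2.resize(w['pixels'][125:225,310:390,::-1],None,fx=6,fy=6,interpolation=cv2.INTER_CUBIC)
cv2.imwrite('pics/z15.png',z)
a=ray(w,353,157,.054);b=ray(w,351,213,.054);print(ray(w,352,185,.054),np.degrees(np.arctan2(*(a-b)[1::-1])),np.linalg.norm(a-b))
E
```

```text
[ 0.53826366 -0.31542704  0.054     ] 15.722564987164246 0.050632251313385404
```

View pics/z15.png

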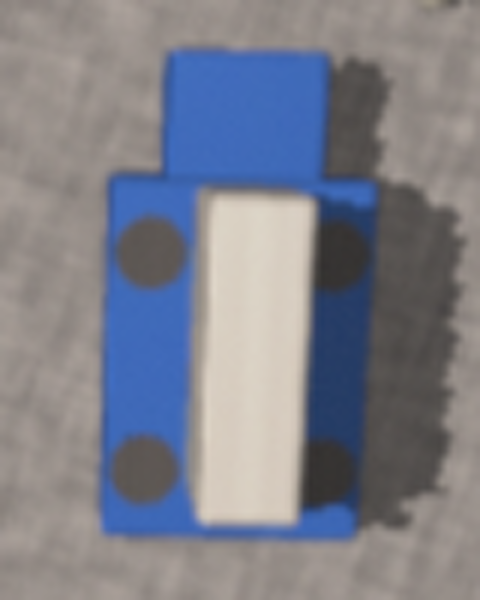

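Call:
{"name": "arm_command", "arguments": {"plan": [[[1, -0.4, -1], -0.2], [[1.93, -0.68, -2.5], -0.2], [[1.93, -0.68, -4], -0.2], [[1.93, -0.68, -5.2], -0.2], [[1.93, -0.68, -5.8], -0.2]]}}

```text
time: 21.5
position: [0.537, -0.311, 0.0222]
tool_rot: [-0.099, 0.702, -0.699, 0.097]
ft_force: [-0.8, 1.4, -0.1]
grip_width: 0.0436
```

Call:
{"name": "arm_command", "arguments": {"plan": [[[0, 0, -0.6], 0], [[0, 0, -1], 0], [[0, 0, -1.05], 0], [[0, 0, -1.05], 0]]}}

```text
time: 21.9
position: [0.5389, -0.3135, -0.0006]
tool_rot: [0.096, -0.7, 0.701, -0.097]
ft_force: [-0.8, -0.4, -0.7]
grip_width: 0.0439
```

```bash
python3 - <<'E'
from h import *
st();w=snap('wrist','w16.png')
E
```

```text
t 21.9 pos [ 0.5389 -0.3135 -0.0006] yaw -74.28 tilt -1.0 F [-0.8 -0.4 -0.7] w 0.0439 q [-0.71  0.78  1.57 -0.    0.79  0.59]
```

View pics/w16.png

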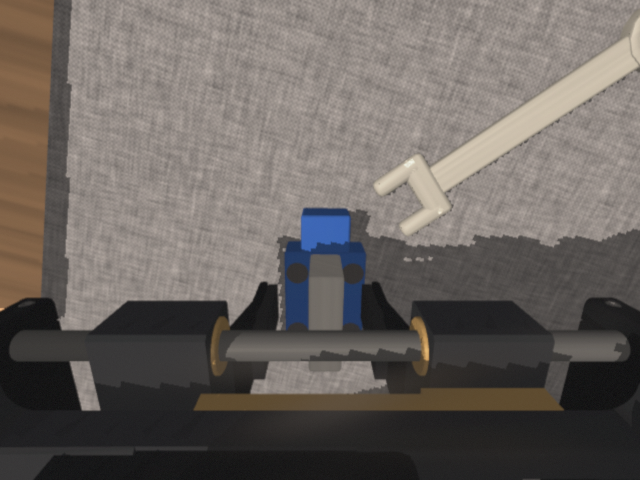

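Call:
{"name": "arm_command", "arguments": {"plan": [[[0, -0.1, -0.08], 0], [[0, -0.1, -0.08], 0], [[0, -0.1, -0.08], 0], [[0, -0.1, -0.08], 0], [[0, -0.1, -0.08], 0]], "fingers": -1}}

```text
time: 22.45
position: [0.5387, -0.3161, -0.0032]
tool_rot: [0.096, -0.7, 0.701, -0.097]
ft_force: [-0.2, -0.9, 1.1]
grip_width: 0.0158
```

Call:
{"name": "arm_command", "arguments": {"plan": [[[0, 0, 0], 0], [[0, 0, 0.6], 0], [[0, 0, 2], 0], [[0, 0, 3.5], 0], [[0, 0.3, 5], 1.7]]}}

```text
time: 22.95
position: [0.5377, -0.3081, 0.1228]
tool_rot: [-0.15, 0.692, -0.691, 0.149]
ft_force: [0.4, -0.4, -3.5]
grip_width: 0.0155
```

```bash
python3 - <<'E'
from h import *
st()
E
```

```text
t 22.95 pos [ 0.5377 -0.3081  0.1228] yaw -65.64 tilt -1.0 F [ 0.4 -0.4 -3.5] w 0.0155 q [-0.7   0.6   1.51 -0.    1.03  0.45]
```

Call:
{"name": "arm_command", "arguments": {"plan": [[[0.1, 1.2, 0], 1.7], [[0.3, 2.8, 0], 3.4], [[0.5, 4.5, 0], 5.1], [[0.7, 6.3, 0], 6.8], [[0.8, 8, 0], 8.5]]}}

```text
time: 23.45
position: [0.5576, -0.1057, 0.1219]
tool_rot: [-0.391, 0.59, -0.589, 0.39]
ft_force: [1.4, -0.1, -3.6]
grip_width: 0.016
```

Call:
{"name": "arm_command", "arguments": {"plan": [[[0.1, 1, 0], 1.7], [[0.15, 1.9, 0], 3.4], [[0.15, 1.9, 0], 5.1], [[0.15, 1.9, 0], 5.3], [[0.15, 1.9, 0], 5.3]]}}

```text
time: 23.95
position: [0.5617, -0.0605, 0.1218]
tool_rot: [0.513, -0.487, 0.486, -0.513]
ft_force: [0.0, 0.1, -3.2]
grip_width: 0.0158
```

```bash
python3 - <<'E'
from h import *
st();w=snap('wrist','w17.png')
E
```

```text
t 23.95 pos [ 0.5617 -0.0605  0.1218] yaw 3.06 tilt -1.0 F [ 0.   0.1 -3.2] w 0.0158 q [-0.3   0.54  1.65 -0.    0.95 -0.36]
```

View pics/w17.png

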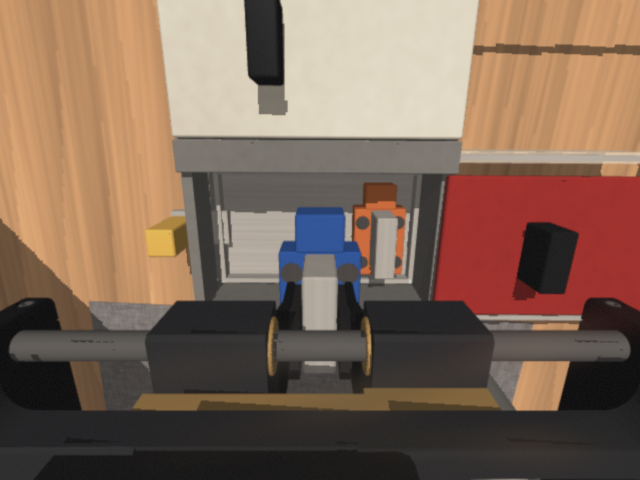

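Call:
{"name": "arm_command", "arguments": {"plan": [[[0, 0, -1.2], 0], [[0, 0, -2.5], 0], [[0, 0, -3.7], 0], [[0, 0, -4.3], 0], [[0, 0, -4.4], 0]]}}

```text
time: 24.5
position: [0.5604, -0.0609, 0.0095]
tool_rot: [0.514, -0.488, 0.485, -0.512]
ft_force: [-0.3, 0.0, -3.6]
grip_width: 0.0159
```

Call:
{"name": "arm_command", "arguments": {"plan": [[[0, 0, -0.1], 0], [[0, 0, -0.18], 0], [[0, 0, -0.18], 0], [[0, 0, -0.18], 0]]}}

```text
time: 24.9
position: [0.5628, -0.0608, 0.008]
tool_rot: [-0.513, 0.485, -0.486, 0.514]
ft_force: [-0.2, 0.1, -3.5]
grip_width: 0.0157
```

Call:
{"name": "arm_command", "arguments": {"plan": [[[0, 0, -0.05], 0], [[0, 0, -0.05], 0], [[0, 0, -0.05], 0]]}}

```text
time: 25.2
position: [0.5629, -0.0608, 0.0068]
tool_rot: [-0.514, 0.485, -0.486, 0.514]
ft_force: [0.6, 0.7, 2.9]
grip_width: 0.0156
```

Contact (force flips from −3.5 to +2.9 N). Release and fetch green.

Call:
{"name": "arm_command", "arguments": {"plan": [[[0, 0, 0], 0], [[0, 0, 0], 0], [[0, 0, 0], 0], [[0, 0, 0.4], 0], [[0, 0, 2], 0]], "fingers": -0.3}}

```text
time: 25.7
position: [0.5589, -0.0597, 0.0533]
tool_rot: [0.515, -0.489, 0.483, -0.512]
ft_force: [0.2, 0.2, -0.7]
grip_width: 0.03
```

Call:
{"name": "arm_command", "arguments": {"plan": [[[0, 0, 1.5], 0], [[0, -0.5, 3], -1.7], [[-0.8, -2, 4.5], -3.4], [[-1.6, -4, 5.5], -5.1], [[-2.5, -6, 5.5], -6.8]], "fingers": 0}}

```text
time: 26.2
position: [0.509, -0.1947, 0.1955]
tool_rot: [0.347, -0.613, 0.618, -0.349]
ft_force: [1.5, -0.5, -0.9]
grip_width: 0.0436
```

Call:
{"name": "arm_command", "arguments": {"plan": [[[-1, -1.7, 0], -1.7], [[-2, -3.4, 0], -3.4], [[-2.8, -5, 0], -5.1], [[-3.3, -6.3, 0], -6.8], [[-3.5, -7.5, 0], -8.5]]}}

```text
time: 26.7
position: [0.4182, -0.382, 0.1921]
tool_rot: [0.1, -0.7, 0.7, -0.1]
ft_force: [0.8, -0.7, 0.2]
grip_width: 0.0433
```

```bash
python3 - <<'E'
from h import *
st();w=snap('wrist','w18.png')
E
```

```text
t 26.7 pos [ 0.4182 -0.382   0.1921] yaw -73.77 tilt -1.0 F [ 0.8 -0.7  0.2] w 0.0433 q [-0.94  0.45  1.58 -0.    1.12  0.35]
```

View pics/w18.png

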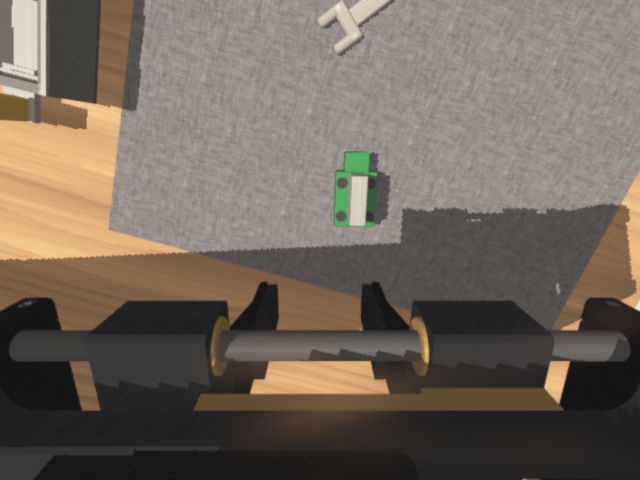

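```bash
python3 - <<'E'
from h import *
w=dict(np.load('pics/w18.npz'))
z=cv2.resize(w['pixels'][145:235,320:395,::-1],None,fx=6.5,fy=6.5,interpolation=cv2.INTER_CUBIC)
cv2.imwrite('pics/z16.png',z)
E
```

```text
(no output)
```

View pics/z16.png

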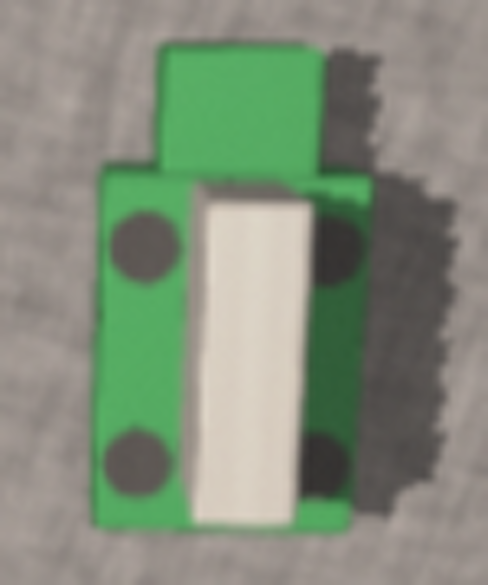

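```bash
python3 - <<'E'
from h import *
w=dict(np.load('pics/w18.npz'))
f=lambda x,y:ray(w,320+x/6.5,145+y/6.5,.054)
P=[f(207,200),f(313,203),f(297,523),f(193,522)]
c=sum(P)/4;d=P[0]+P[1]-P[2]-P[3];print(c,np.degrees(np.arctan2(d[1],d[0])),np.linalg.norm(d)/2)
E
```

```text
[ 0.45118127 -0.41226159  0.054     ] 15.556495688769928 0.04901805752614257
```

Call:
{"name": "arm_command", "arguments": {"plan": [[[0.7, -0.6, -1.5], -0.1], [[1.33, -1.24, -3], -0.1], [[1.33, -1.24, -4.7], -0.1], [[1.33, -1.24, -6], -0.1], [[1.33, -1.24, -6.7], -0.1]]}}

```text
time: 27.25
position: [0.4519, -0.4096, 0.0211]
tool_rot: [-0.101, 0.702, -0.698, 0.099]
ft_force: [-0.5, -0.5, -0.5]
grip_width: 0.0433
```

Call:
{"name": "arm_command", "arguments": {"plan": [[[0, 0, -0.6], 0], [[0, 0, -1], 0], [[0, 0, -1], 0], [[0, 0, -1], 0]]}}

```text
time: 27.65
position: [0.4536, -0.4121, -0.0003]
tool_rot: [0.099, -0.7, 0.701, -0.1]
ft_force: [-0.1, 0.3, -1.3]
grip_width: 0.0434
```

```bash
python3 - <<'E'
from h import *
st();w=snap('wrist','w19.png')
E
```

```text
t 27.65 pos [ 4.536e-01 -4.121e-01 -3.000e-04] yaw -73.79 tilt -1.0 F [-0.1  0.3 -1.3] w 0.0434 q [-0.92  0.77  1.6  -0.    0.78  0.37]
```

View pics/w19.png

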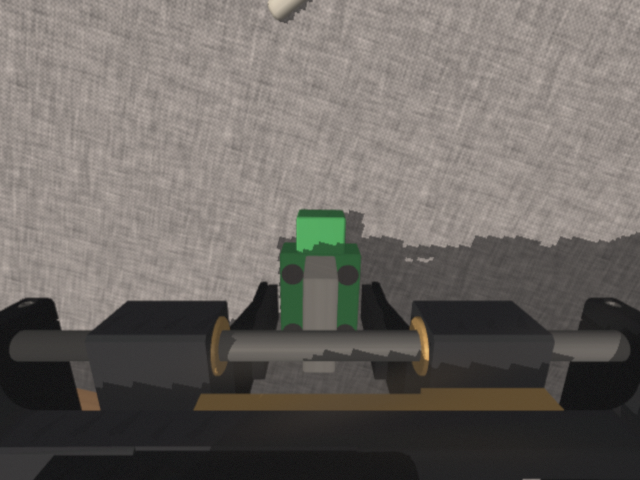

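Centred on the rib; close and lift.

Call:
{"name": "arm_command", "arguments": {"plan": [[[0, 0, -0.08], 0], [[0, 0, -0.08], 0], [[0, 0, -0.08], 0], [[0, 0, -0.08], 0], [[0, 0, -0.08], 0]], "fingers": -1}}

```text
time: 28.2
position: [0.4534, -0.412, -0.0029]
tool_rot: [0.099, -0.7, 0.7, -0.1]
ft_force: [0.6, -0.8, 1.6]
grip_width: 0.0158
```

Call:
{"name": "arm_command", "arguments": {"plan": [[[0, 0, 0], 0], [[0, 0, 0.6], 0], [[0, 0, 2], 0], [[0, 0, 3.5], 0], [[0, 0.3, 5], 1.7]]}}

```text
time: 28.7
position: [0.4527, -0.4042, 0.1233]
tool_rot: [-0.152, 0.691, -0.69, 0.152]
ft_force: [0.4, -0.5, -4.0]
grip_width: 0.0157
```

```bash
python3 - <<'E'
from h import *
st()
E
```

```text
t 28.7 pos [ 0.4527 -0.4042  0.1233] yaw -65.14 tilt -1.0 F [ 0.4 -0.5 -4. ] w 0.0157 q [-0.91  0.58  1.54 -0.    1.02  0.22]
```

Call:
{"name": "arm_command", "arguments": {"plan": [[[0.25, 1.5, 0], 1.7], [[0.55, 3.3, 0], 3.4], [[0.85, 5.1, 0], 5.1], [[1.2, 6.9, 0], 6.8], [[1.5, 8.7, 0], 8.5]]}}

```text
time: 29.2
position: [0.4901, -0.1844, 0.1224]
tool_rot: [-0.393, 0.588, -0.588, 0.393]
ft_force: [1.2, 0.8, -3.6]
grip_width: 0.0152
```

Call:
{"name": "arm_command", "arguments": {"plan": [[[0.3, 1.7, 0], 1.7], [[0.6, 3.4, 0], 3.4], [[0.85, 4.9, 0], 5.1], [[0.85, 4.9, 0], 5.15], [[0.85, 4.9, 0], 5.15]]}}

```text
time: 29.7
position: [0.5114, -0.0629, 0.1222]
tool_rot: [0.513, -0.487, 0.486, -0.513]
ft_force: [-0.2, -0.2, -3.6]
grip_width: 0.016
```

```bash
python3 - <<'E'
from h import *
st();w=snap('wrist','w20.png')
E
```

```text
t 29.7 pos [ 0.5114 -0.0629  0.1222] yaw 3.05 tilt -1.0 F [-0.2 -0.2 -3.6] w 0.016 q [-0.34  0.48  1.77 -0.    0.89 -0.39]
```

View pics/w20.png

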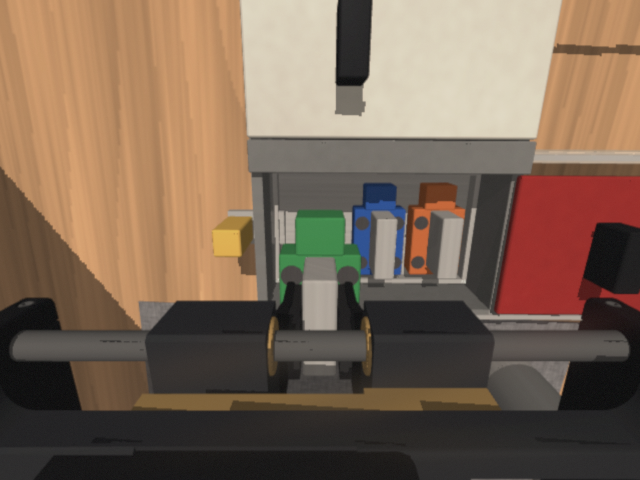

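Call:
{"name": "arm_command", "arguments": {"plan": [[[0, 0, -1.2], 0], [[0, 0, -2.5], 0], [[0, 0, -3.7], 0], [[0, 0, -4.3], 0], [[0, 0, -4.45], 0]]}}

```text
time: 30.25
position: [0.5106, -0.0653, 0.0089]
tool_rot: [0.513, -0.489, 0.487, -0.511]
ft_force: [-0.9, -0.8, -3.2]
grip_width: 0.0158
```

Call:
{"name": "arm_command", "arguments": {"plan": [[[0, 0, -0.1], 0], [[0, 0, -0.18], 0], [[0, 0, -0.18], 0], [[0, 0, -0.18], 0]]}}

```text
time: 30.65
position: [0.5128, -0.0645, 0.0071]
tool_rot: [-0.512, 0.486, -0.488, 0.513]
ft_force: [-0.3, -1.2, -1.3]
grip_width: 0.0151
```

Call:
{"name": "arm_command", "arguments": {"plan": [[[0, 0, -0.04], 0], [[0, 0, -0.04], 0], [[0, 0, -0.04], 0]]}}

```text
time: 30.95
position: [0.5129, -0.0646, 0.007]
tool_rot: [-0.513, 0.486, -0.488, 0.513]
ft_force: [-1.4, -1.6, 8.2]
grip_width: 0.0154
```

```bash
python3 - <<'E'
from h import *
st();w=snap('wrist','w21.png')
E
```

```text
t 30.95 pos [ 0.5129 -0.0646  0.007 ] yaw 2.97 tilt -1.0 F [-1.4 -1.6  8.2] w 0.0154 q [-0.34  0.68  1.84 -0.    0.61 -0.39]
```

View pics/w21.png

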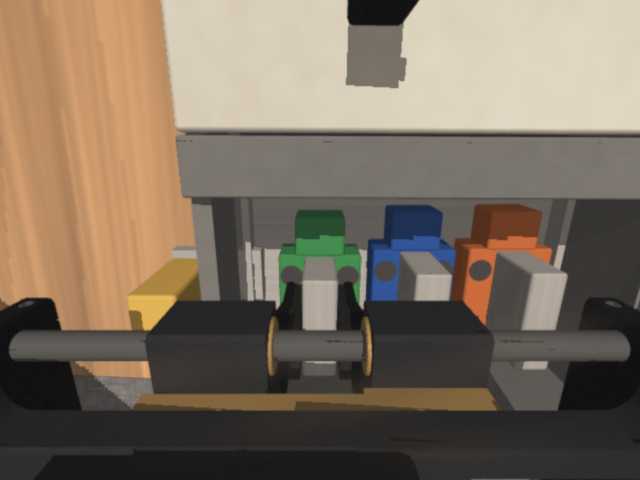

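Call:
{"name": "arm_command", "arguments": {"plan": [[[0, 0, 0], 0], [[0, 0, 0], 0], [[0, 0, 0], 0], [[0, 0, 0.4], 0], [[0, 0, 2], 0]], "fingers": -0.3}}

```text
time: 31.5
position: [0.509, -0.0631, 0.053]
tool_rot: [0.514, -0.49, 0.484, -0.511]
ft_force: [0.0, -0.7, 0.4]
grip_width: 0.0304
```

Call:
{"name": "arm_command", "arguments": {"plan": [[[0, 0, 1.5], 0], [[0, 0, 2.7], 0], [[1.5, 0.1, 2.8], 0], [[3.4, 0.25, 2.8], 0], [[5.3, 0.4, 2.8], 0]], "fingers": 0}}

```text
time: 32.0
position: [0.6458, -0.0539, 0.1269]
tool_rot: [-0.512, 0.487, -0.488, 0.513]
ft_force: [0.9, -0.8, 0.5]
grip_width: 0.0434
```

```bash
python3 - <<'E'
from h import *
st();w=snap('wrist','w22.png')
E
```

```text
t 32.0 pos [ 0.6458 -0.0539  0.1269] yaw 2.93 tilt -1.0 F [ 0.9 -0.8  0.5] w 0.0434 q [-0.26  0.63  1.43 -0.    1.08 -0.31]
```

View pics/w22.png

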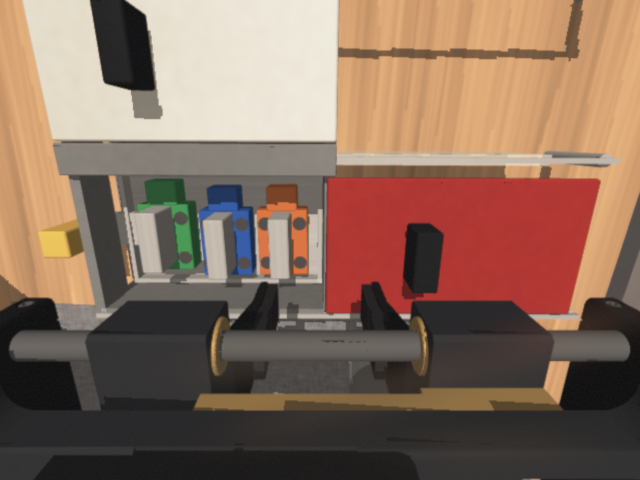

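Call:
{"name": "arm_command", "arguments": {"plan": [[[1.5, 0.1, 0], 0], [[2.95, 0.15, 0], 0], [[2.95, 0.15, 0], 0], [[2.95, 0.15, -1], 0], [[2.95, 0.15, -2], 0]]}}

```text
time: 32.55
position: [0.718, -0.0502, 0.0757]
tool_rot: [-0.513, 0.487, -0.487, 0.513]
ft_force: [-0.3, 0.2, -0.2]
grip_width: 0.0436
```

Call:
{"name": "arm_command", "arguments": {"plan": [[[0, 0, -0.5], 0], [[0, 0, -0.9], 0], [[0, 0, -0.9], 0], [[0, 0, -0.9], 0]]}}

```text
time: 32.95
position: [0.7186, -0.0504, 0.0535]
tool_rot: [-0.512, 0.487, -0.487, 0.513]
ft_force: [-0.3, 0.1, 1.1]
grip_width: 0.0439
```

```bash
python3 - <<'E'
from h import *
st();w=snap('wrist','w23.png')
E
```

```text
t 32.95 pos [ 0.7186 -0.0504  0.0535] yaw 2.94 tilt -1.0 F [-0.3  0.1  1.1] w 0.0439 q [-0.22  0.81  1.27  0.    1.06 -0.28]
```

View pics/w23.png

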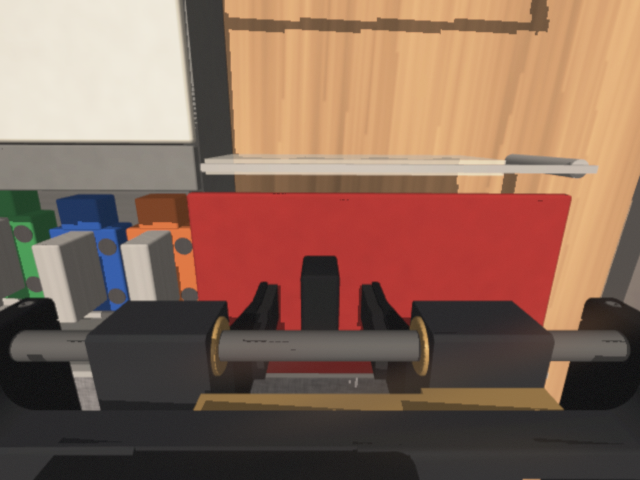

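Call:
{"name": "arm_command", "arguments": {"plan": [[[0, 0, 0], 0], [[0, 0, 0], 0], [[0, 0, 0], 0], [[0, 0, 0], 0], [[0, 0, 0], 0]], "fingers": -1, "force": 25}}

```text
time: 33.5
position: [0.7184, -0.0503, 0.053]
tool_rot: [-0.512, 0.487, -0.487, 0.513]
ft_force: [1.1, 0.8, 1.2]
grip_width: 0.0177
```

Call:
{"name": "arm_command", "arguments": {"plan": [[[-1, -0.06, 0], 0], [[-2.6, -0.14, 0], 0], [[-4.2, -0.23, 0], 0], [[-5.8, -0.32, 0], 0], [[-7.1, -0.39, 0], 0]]}}

```text
time: 34.0
position: [0.5403, -0.0586, 0.053]
tool_rot: [-0.511, 0.487, -0.488, 0.514]
ft_force: [3.4, 5.6, -6.0]
grip_width: 0.0177
```

Call:
{"name": "arm_command", "arguments": {"plan": [[[0, 0, 0], 0], [[-0.2, 0, 0], 0], [[-0.3, 0, 0], 0]]}}

```text
time: 34.3
position: [0.5341, -0.0588, 0.0528]
tool_rot: [-0.512, 0.487, -0.487, 0.513]
ft_force: [2.6, 5.2, 1.3]
grip_width: 0.018
```

```bash
python3 - <<'E'
from h import *
st()
E
```

```text
t 34.3 pos [ 0.5341 -0.0588  0.0528] yaw 2.89 tilt -1.0 F [2.6 5.2 1.3] w 0.018 q [-0.32  0.62  1.77  0.    0.75 -0.37]
```

Call:
{"name": "arm_command", "arguments": {"plan": [[[-0.1, 0, 0], 0], [[-0.15, 0, 0], 0], [[-0.15, 0, 0], 0]]}}

```text
time: 34.6
position: [0.5308, -0.059, 0.0528]
tool_rot: [-0.512, 0.487, -0.487, 0.513]
ft_force: [1.2, 4.8, 1.7]
grip_width: 0.0175
```

Call:
{"name": "arm_command", "arguments": {"plan": [[[-0.1, 0, 0], 0], [[-0.1, 0, 0], 0]]}}

```text
time: 34.8
position: [0.5296, -0.0591, 0.0528]
tool_rot: [-0.511, 0.487, -0.488, 0.514]
ft_force: [3.9, 6.1, 0.1]
grip_width: 0.0179
```

Call:
{"name": "arm_command", "arguments": {"plan": [[[-0.1, 0, 0], 0], [[-0.15, 0, 0], 0], [[-0.15, 0, 0], 0]]}}

```text
time: 35.1
position: [0.5298, -0.0592, 0.0528]
tool_rot: [-0.509, 0.485, -0.49, 0.515]
ft_force: [10.0, 8.3, -5.7]
grip_width: 0.0178
```

Call:
{"name": "arm_command", "arguments": {"plan": [[[-0.1, 0, 0], 0], [[-0.1, 0, 0], 0], [[-0.1, 0, 0], 0]]}}

```text
time: 35.4
position: [0.5301, -0.0592, 0.0529]
tool_rot: [-0.508, 0.483, -0.492, 0.516]
ft_force: [16.5, 10.1, -11.1]
grip_width: 0.018
```

Call:
{"name": "arm_command", "arguments": {"plan": [[[0.1, 0, 0], 0], [[0.1, 0, 0], 0], [[0.1, 0, 0], 0], [[0.1, 0, 0.5], 0], [[0.1, 0, 2], 0]], "fingers": 0}}

```text
time: 35.9
position: [0.5202, -0.0595, 0.1011]
tool_rot: [0.514, -0.49, 0.485, -0.511]
ft_force: [0.7, 0.5, -0.2]
grip_width: 0.0423
```

Call:
{"name": "arm_command", "arguments": {"plan": [[[0, 0, 1.5], 0], [[-0.5, 0, 3], -1.7], [[-1.5, 0, 4], -3.4], [[-2.5, -0.05, 4], -5.1], [[-3.4, -0.05, 4], -6.8]]}}

```text
time: 36.4
position: [0.4373, -0.0617, 0.2046]
tool_rot: [0.345, -0.616, 0.618, -0.347]
ft_force: [-0.9, -0.3, -0.3]
grip_width: 0.0432
```

Call:
{"name": "arm_command", "arguments": {"plan": [[[0, 0, 0], -1.7], [[0, 0, 0], -3.4], [[0, 0, -0.5], -5.1], [[0, 0, -1], -6.8], [[0, 0, -1.5], -8.5]]}}

```text
time: 36.9
position: [0.438, -0.0616, 0.1658]
tool_rot: [0.098, -0.7, 0.7, -0.099]
ft_force: [0.0, 0.7, 0.4]
grip_width: 0.0434
```

Call:
{"name": "arm_command", "arguments": {"plan": [[[0, 0, 0], -1.7], [[0, 0, 0], -2.6], [[0, 0, 0], -2.6], [[0, 0, 0], -2.6]]}}

```text
time: 37.3
position: [0.4381, -0.0615, 0.1658]
tool_rot: [0.022, -0.707, 0.707, -0.022]
ft_force: [-0.2, 0.8, 0.5]
grip_width: 0.0438
```

```bash
python3 - <<'E'
from h import *
st();w=snap('wrist','w24.png');snap('side','s24.png')
E
```

```text
t 37.3 pos [ 0.4381 -0.0615  0.1658] yaw -86.47 tilt -1.0 F [-0.2  0.8  0.5] w 0.0438 q [-0.39  0.32  1.9  -0.    0.92  1.12]
```

View pics/w24.png

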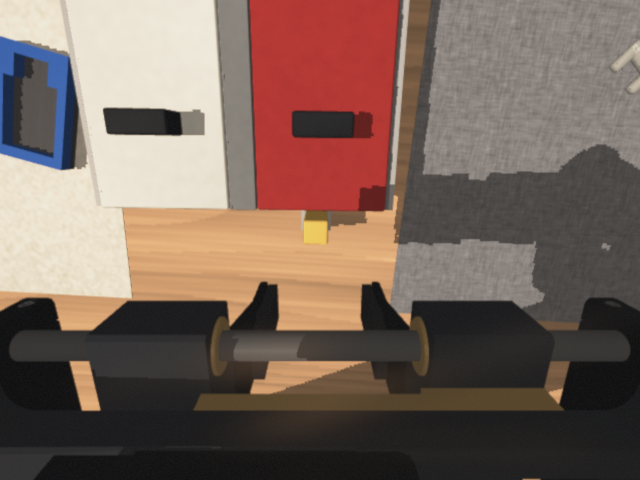

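View pics/s24.png

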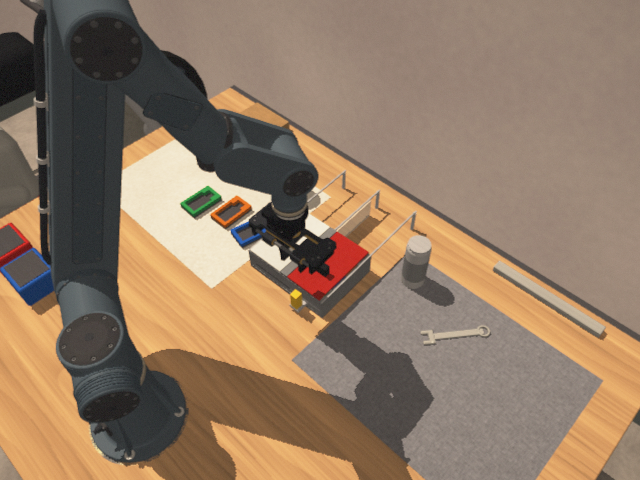

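```bash
python3 - <<'E'
from h import *
w=dict(np.load('pics/w24.npz'));a=np.radians(3.3);R=np.array([[np.cos(a),np.sin(a)],[-np.sin(a),np.cos(a)]])
f=lambda u,v,z:(R@(ray(w,u,v,z)[:2]-np.array([.558,.0104]))*1e3).round(1)
for p in [(110,206),(165,207),(222,209),(262,210),(320,210),(380,210)]: print(p,f(*p,.077))
for p in [(105,109),(165,108),(166,134),(293,111),(353,111),(292,137),(354,137)]: print('tab',p,f(*p,.107))
print('post',[f(*p,.07) for p in [(305,220),(327,220),(327,243),(305,243)]])
z=cv2.resize(w['pixels'][90:250,70:410,::-1],None,fx=2.3,fy=2.3,interpolation=cv2.INTER_CUBIC);cv2.imwrite('pics/z17.png',z)
E
```

```text
(110, 206) [-96.8 112.5]
(165, 207) [-97.5  66.3]
(222, 209) [-99.   18.3]
(262, 210) [-99.7 -15.5]
(320, 210) [-99.5 -64.6]
(380, 210) [ -99.3 -115.3]
tab (105, 109) [-22.8  85.3]
tab (165, 108) [-22.   43.5]
tab (166, 134) [-39.2  45. ]
tab (293, 111) [-23.5 -45.3]
tab (353, 111) [-23.3 -87.1]
tab (292, 137) [-40.8 -44.3]
tab (354, 137) [-40.6 -88.4]
post [array([-109.8,  -51.5]), array([-109.7,  -70.7]), array([-130.8,  -71. ]), array([-130.9,  -51.3])]
```

View pics/z17.png

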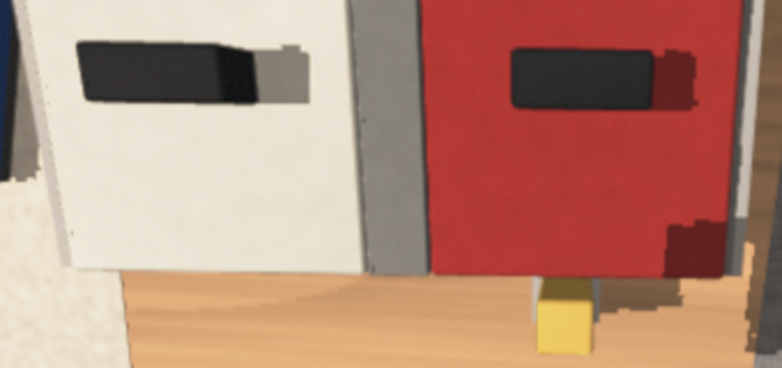

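Call:
{"name": "arm_command", "arguments": {"plan": [[[0.14, 0.1, -1.5], 0], [[0.14, 0.1, -3], 0], [[0.14, 0.1, -4.6], 0], [[0.14, 0.1, -5.8], 0], [[0.14, 0.1, -5.8], 0]]}}

```text
time: 37.9
position: [0.4391, -0.0579, 0.0173]
tool_rot: [-0.024, 0.708, -0.706, 0.019]
ft_force: [-0.3, -0.2, -0.2]
grip_width: 0.0434
```

Call:
{"name": "arm_command", "arguments": {"plan": [[[0, 0, 0], 0], [[0, 0, 0], 0], [[0, 0, 0], 0], [[0, 0, 0], 0], [[0, 0, 0], 0]], "fingers": -1, "force": 35}}

```text
time: 38.4
position: [0.4428, -0.0588, 0.0217]
tool_rot: [0.02, -0.707, 0.707, -0.022]
ft_force: [0.4, 2.5, 9.0]
grip_width: 0.022
```

Call:
{"name": "arm_command", "arguments": {"plan": [[[-0.01, 0.3, 0], 0], [[-0.05, 0.8, 0], 0], [[-0.08, 1.4, 0], 0], [[-0.12, 2, 0], 0], [[-0.15, 2.6, 0], 0]]}}

```text
time: 38.9
position: [0.4399, 0.0051, 0.0217]
tool_rot: [0.019, -0.706, 0.708, -0.023]
ft_force: [0.4, -6.6, 6.0]
grip_width: 0.0218
```

Call:
{"name": "arm_command", "arguments": {"plan": [[[-0.03, 0.5, 0], 0], [[-0.06, 1, 0], 0], [[-0.09, 1.5, 0], 0], [[-0.12, 2, 0], 0], [[-0.13, 2.3, 0], 0]]}}

```text
time: 39.4
position: [0.4372, 0.0633, 0.0217]
tool_rot: [0.019, -0.706, 0.707, -0.023]
ft_force: [0.6, -5.5, 5.7]
grip_width: 0.0218
```

Call:
{"name": "arm_command", "arguments": {"plan": [[[0, 0.1, 0], 0], [[0, 0.1, 0], 0]]}}

```text
time: 39.6
position: [0.437, 0.0661, 0.0217]
tool_rot: [0.019, -0.707, 0.707, -0.023]
ft_force: [1.0, -0.2, 5.7]
grip_width: 0.0213
```

Call:
{"name": "arm_command", "arguments": {"plan": [[[0, 0.1, 0], 0], [[0, 0.1, 0], 0]]}}

```text
time: 39.8
position: [0.4369, 0.0682, 0.0217]
tool_rot: [0.019, -0.706, 0.707, -0.023]
ft_force: [0.8, -2.8, 6.9]
grip_width: 0.0217
```

Call:
{"name": "arm_command", "arguments": {"plan": [[[0, 0.08, 0], 0], [[0, 0.12, 0], 0], [[0, 0.12, 0], 0]]}}

```text
time: 40.1
position: [0.4369, 0.0687, 0.0217]
tool_rot: [0.02, -0.705, 0.708, -0.024]
ft_force: [-0.3, -17.1, 6.8]
grip_width: 0.0218
```

Call:
{"name": "arm_command", "arguments": {"plan": [[[0, 0.08, 0], 0], [[0, 0.08, 0], 0], [[0, 0.08, 0], 0]]}}

```text
time: 40.4
position: [0.4368, 0.0687, 0.0216]
tool_rot: [0.021, -0.704, 0.709, -0.024]
ft_force: [-2.3, -27.7, 6.3]
grip_width: 0.0216
```

Call:
{"name": "arm_command", "arguments": {"plan": [[[0, -0.15, 0], 0], [[0, -0.15, 0], 0], [[0, -0.15, 0], 0], [[0, -0.15, 0.8], 0], [[0, -0.15, 2.4], 0]], "fingers": 0}}

```text
time: 40.9
position: [0.4323, 0.0706, 0.079]
tool_rot: [-0.024, 0.707, -0.706, 0.019]
ft_force: [-0.4, 0.4, 0.5]
grip_width: 0.043
```

Call:
{"name": "arm_command", "arguments": {"plan": [[[0, 0, 1.6], 1.7], [[0, 0, 3], 3.4], [[0.8, 0, 3.2], 5.1], [[1.8, 0.1, 3.2], 6.8], [[2.8, 0.2, 3.2], 8.5]]}}

```text
time: 41.4
position: [0.5052, 0.0759, 0.1611]
tool_rot: [0.278, -0.65, 0.65, -0.279]
ft_force: [-0.2, -0.2, -1.1]
grip_width: 0.0438
```

Call:
{"name": "arm_command", "arguments": {"plan": [[[0.7, 0.1, 0], 1.7], [[0.7, 0.1, 0], 3.4], [[0.7, 0.1, 0], 5.1], [[0.7, 0.1, 0], 6.8], [[0.7, 0.1, 0], 8.5]]}}

```text
time: 41.9
position: [0.5215, 0.0784, 0.1599]
tool_rot: [-0.495, 0.505, -0.505, 0.495]
ft_force: [-0.4, 0.8, -0.2]
grip_width: 0.0433
```

```bash
python3 - <<'E'
from h import *
st();w=snap('wrist','w25.png')
E
```

```text
t 41.9 pos [0.5215 0.0784 0.1599] yaw -1.12 tilt -1.0 F [-0.4  0.8 -0.2] w 0.0433 q [-0.06  0.44  1.71  0.    1.   -0.04]
```

View pics/w25.png

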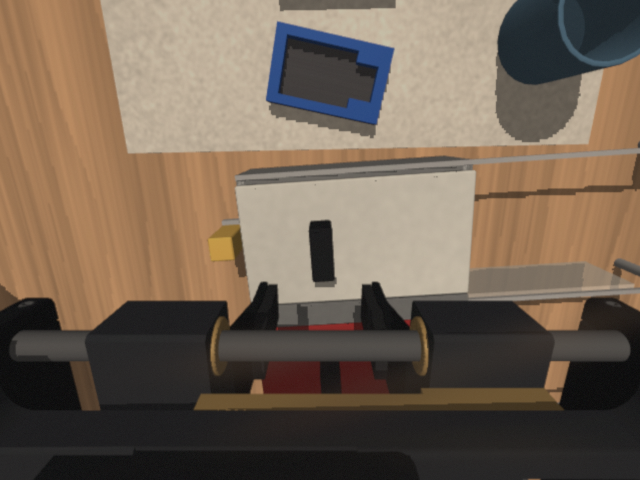

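Call:
{"name": "arm_command", "arguments": {"plan": [[[0.12, -0.14, -0.8], 0.85], [[0.12, -0.14, -1.8], 0.85], [[0.12, -0.14, -3], 0.85], [[0.12, -0.14, -4], 0.85], [[0.12, -0.14, -4.25], 0.85]]}}

```text
time: 42.45
position: [0.5227, 0.0747, 0.0515]
tool_rot: [0.513, -0.49, 0.487, -0.51]
ft_force: [-0.7, 0.5, 0.4]
grip_width: 0.0435
```

Call:
{"name": "arm_command", "arguments": {"plan": [[[0, 0, 0], 0], [[0, 0, 0], 0], [[0, 0, 0], 0], [[0, 0, 0], 0], [[0, 0, 0], 0]], "fingers": -1, "force": 25}}

```text
time: 42.95
position: [0.525, 0.074, 0.0549]
tool_rot: [-0.512, 0.488, -0.488, 0.512]
ft_force: [-2.4, -0.4, 5.8]
grip_width: 0.0179
```

```bash
python3 - <<'E'
from h import *
st();w=snap('wrist','w26.png')
E
```

```text
t 42.95 pos [0.525  0.074  0.0549] yaw 2.7 tilt -1.0 F [-2.4 -0.4  5.8] w 0.0179 q [-0.07  0.61  1.79 -0.    0.75 -0.12]
```

Call:
{"name": "arm_command", "arguments": {"plan": [[[1, 0.06, 0], 0], [[2.6, 0.14, 0], 0], [[4.2, 0.23, 0], 0], [[5.8, 0.32, 0], 0], [[7.2, 0.4, 0], 0]]}}

```text
time: 43.5
position: [0.7054, 0.0825, 0.0549]
tool_rot: [0.513, -0.488, 0.488, -0.51]
ft_force: [-4.7, -4.2, 4.4]
grip_width: 0.0178
```

Call:
{"name": "arm_command", "arguments": {"plan": [[[0.1, 0, 0], 0], [[0.3, 0, 0], 0], [[0.3, 0, 0], 0]]}}

```text
time: 43.8
position: [0.7131, 0.0828, 0.055]
tool_rot: [0.512, -0.487, 0.489, -0.512]
ft_force: [0.0, -2.4, 4.1]
grip_width: 0.0175
```

Call:
{"name": "arm_command", "arguments": {"plan": [[[0.1, 0, 0], 0], [[0.1, 0, 0], 0], [[0.1, 0, 0], 0]]}}

```text
time: 44.1
position: [0.7129, 0.0828, 0.055]
tool_rot: [0.513, -0.488, 0.488, -0.51]
ft_force: [-3.9, -2.7, 6.9]
grip_width: 0.018
```

```bash
python3 - <<'E'
from h import *
st();w=snap('wrist','w27.png');snap('side','s27.png')
E
```

```text
t 44.1 pos [0.7129 0.0828 0.055 ] yaw 2.71 tilt -1.0 F [-3.9 -2.7  6.9] w 0.018 q [-0.04  0.8   1.27 -0.    1.07 -0.08]
```

View pics/w27.png

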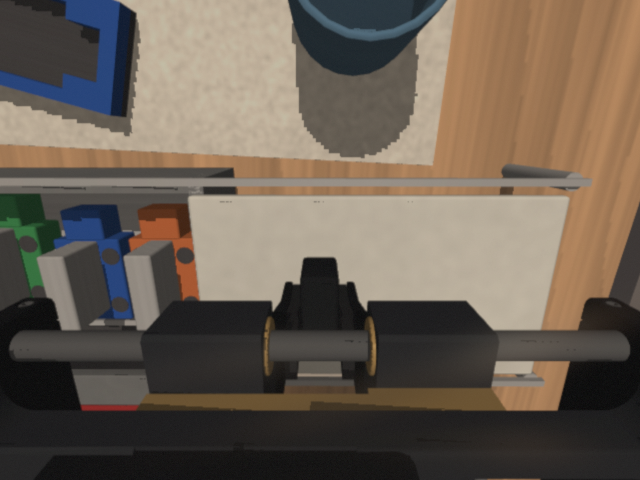

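View pics/s27.png

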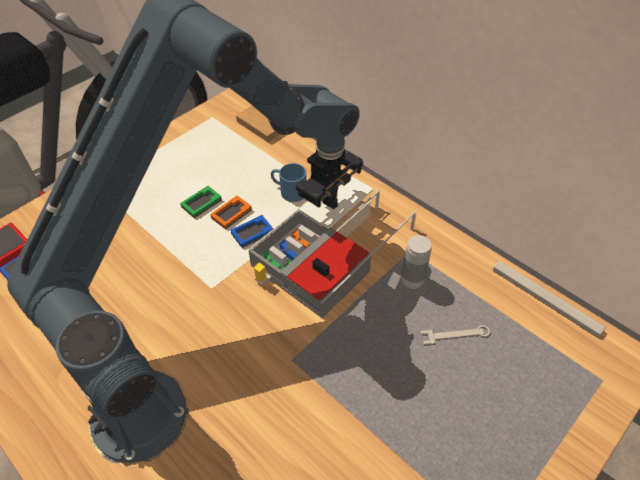

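Call:
{"name": "arm_command", "arguments": {"plan": [[[-0.1, 0, 0], 0], [[-0.1, 0, 0], 0], [[-0.1, 0, 0], 0], [[-0.1, 0, 0.8], 0], [[-0.1, 0, 2.4], 0]], "fingers": 0}}

```text
time: 44.7
position: [0.7091, 0.0844, 0.1098]
tool_rot: [0.514, -0.491, 0.485, -0.51]
ft_force: [0.8, -0.1, -0.5]
grip_width: 0.0422
```

Call:
{"name": "arm_command", "arguments": {"plan": [[[-0.5, 0, 1.6], -1.7], [[-2, 0, 3.2], -3.4], [[-4, 0.5, 3.3], -5.1], [[-6, 1.5, 3.3], -6.8], [[-7.7, 2.7, 3.3], -8.5]]}}

```text
time: 45.2
position: [0.5288, 0.1446, 0.1968]
tool_rot: [-0.297, 0.642, -0.641, 0.298]
ft_force: [0.3, 1.0, -0.0]
grip_width: 0.0437
```

Call:
{"name": "arm_command", "arguments": {"plan": [[[-0.8, 1.5, 0], -1.7], [[-1.6, 3, 0], -3.4], [[-2.3, 4.5, 0], -5.1], [[-2.8, 6, 0], -6.8], [[-2.8, 6.4, 0], -8.5]]}}

```text
time: 45.7
position: [0.4582, 0.3079, 0.1963]
tool_rot: [-0.051, 0.706, -0.705, 0.05]
ft_force: [0.5, -1.5, 0.5]
grip_width: 0.0435
```

Call:
{"name": "arm_command", "arguments": {"plan": [[[0, 0, 0], -1.7], [[0, 0, 0], -3.4], [[0, 0, 0], -3.4], [[0, 0, 0], -3.4]]}}

```text
time: 46.1
position: [0.4605, 0.3046, 0.1962]
tool_rot: [0.052, 0.705, -0.705, -0.052]
ft_force: [-0.6, -0.9, -0.4]
grip_width: 0.0433
```

```bash
python3 - <<'E'
from h import *
st();w=snap('wrist','w28.png')
E
```

```text
t 46.1 pos [0.4605 0.3046 0.1962] yaw -98.48 tilt -1.0 F [-0.6 -0.9 -0.4] w 0.0433 q [0.38 0.42 1.61 0.   1.11 2.1 ]
```

View pics/w28.png

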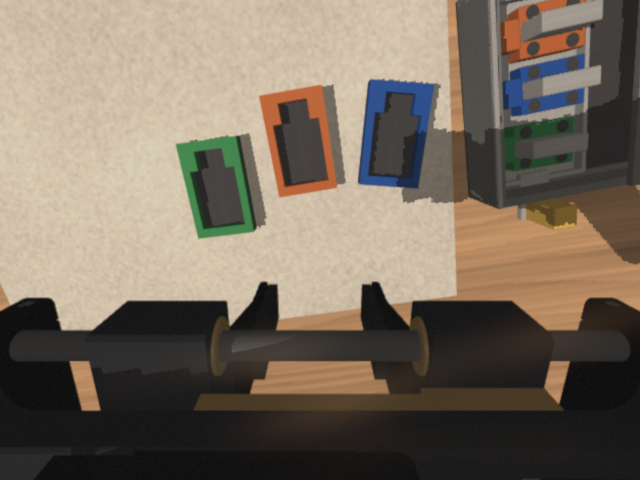

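```bash
python3 - <<'E'
from h import *
w=dict(np.load('pics/w28.npz'))
z=cv2.resize(w['pixels'][70:245,170:445,::-1],None,fx=2.9,fy=2.9,interpolation=cv2.INTER_CUBIC)
cv2.imwrite('pics/z18.png',np.clip(z*1.3,0,255).astype(np.uint8))
for col,box in (('green',(170,125,270,245)),('orange',(255,75,350,205)),('blue',(350,70,445,195))):
    m=cmask(w['pixels'],col,50,90); k=np.zeros_like(m);x0,y0,x1,y1=box;k[y0:y1,x0:x1]=255;m&=k
    b=blobs(m)[0]; h=cv2.convexHull(b); r=cv2.minAreaRect(b); bx=cv2.boxPoints(r)
    q=cv2.approxPolyDP(h,4,True)[:,0]
    print(col,'box',bx.round(1).tolist(),'poly',q.tolist())
    P=np.array([ray(w,*p,.02)[:2] for p in bx]); print(P.mean(0).round(4),[np.linalg.norm(P[i]-P[i-1]).round(4) for i in range(4)])
E
```

```text
green box [[176.3000030517578, 144.3000030517578], [236.89999389648438, 132.89999389648438], [255.3000030517578, 230.0], [194.6999969482422, 241.5]] poly [[237, 137], [254, 228], [199, 237], [177, 145]]
[0.5062 0.4123] [np.float64(0.1065), np.float64(0.0653), np.float64(0.1049), np.float64(0.0711)]
orange box [[258.3999938964844, 94.4000015258789], [321.5, 83.9000015258789], [338.70001220703125, 187.10000610351562], [275.6000061035156, 197.60000610351562]] poly [[321, 85], [336, 187], [279, 196], [259, 96]]
[0.5405 0.3154] [np.float64(0.1049), np.float64(0.0641), np.float64(0.104), np.float64(0.0698)]
blue box [[358.1000061035156, 183.3000030517578], [369.1000061035156, 77.5], [433.5, 84.19999694824219], [422.6000061035156, 190.0]] poly [[370, 80], [433, 85], [417, 187], [359, 182]]
[0.5325 0.2146] [np.float64(0.0707), np.float64(0.1043), np.float64(0.0647), np.float64(0.1052)]
```

View pics/z18.png

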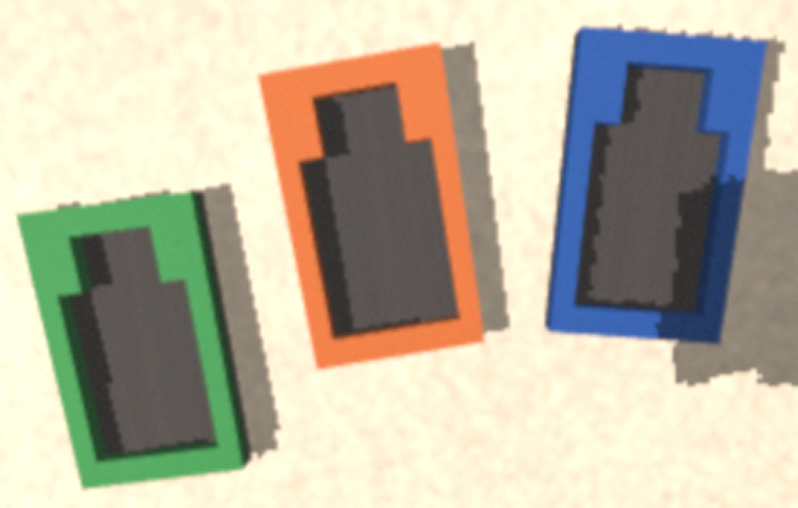

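```bash
python3 - <<'E'
from h import *
w=dict(np.load('pics/w28.npz'));T=dict(np.load('pics/top0.npz'))
Q={'G':[(18,214),(197,192),(244,466),(84,488)],'O':[(260,75),(440,43),(484,341),(318,368)],'B':[(582,28),(768,40),(719,343),(551,329)]}
# top0 zoom 5.5 off (110,220)
QT={'G':[(90,133),(248,148),(205,393),(42,383)],'O':[(333,72),(491,80),(463,328),(303,322)],'B':[(604,95),(753,140),(675,380),(520,335)]}
def rep(P):
    c=P.mean(0);f=P[0]+P[1]-P[2]-P[3];l=P[0]+P[3]-P[1]-P[2]
    return c.round(4),'yaw',np.degrees(np.arctan2(f[1],f[0])).round(2),np.degrees(np.arctan2(-l[0],l[1])).round(2),'L',(np.linalg.norm(f)/2).round(4),'W',(np.linalg.norm(l)/2).round(4)
for k in Q:
    P=np.array([ray(w,170+x/2.9,70+y/2.9,.02)[:2] for x,y in Q[k]])
    PT=np.array([ray(T,110+x/5.5,220+y/5.5,.02)[:2] for x,y in QT[k]])
    X=np.array([tri([(w,170+a/2.9,70+b/2.9),(T,110+c/5.5,220+d/5.5)]) for (a,b),(c,d) in zip(Q[k],QT[k])])
    print(k,*rep(P));print('  top',*rep(PT));print('  tri',X.mean(0).round(4))
E
```

```text
G [0.506  0.4111] yaw -1.72 -1.14 L 0.103 W 0.0647
  top [0.5068 0.4086] yaw -0.72 -0.22 L 0.1011 W 0.0652
  tri [0.5068 0.4107 0.0179]
O [0.5399 0.3144] yaw 0.81 0.77 L 0.1034 W 0.0633
  top [0.5402 0.3116] yaw 1.74 1.72 L 0.1028 W 0.0647
  tri [0.5406 0.3142 0.0136]
B [0.5325 0.2147] yaw -12.62 -12.49 L 0.1032 W 0.0637
  top [0.5324 0.2124] yaw -11.68 -12.21 L 0.1023 W 0.065
  tri [0.5326 0.2136 0.0159]
```

Call:
{"name": "arm_command", "arguments": {"plan": [[[0.3, -0.5, 0], 1.7], [[0.7, -1.2, 0], 3.4], [[1.2, -2, 0], 5.1], [[1.8, -3, 0], 6.8], [[2.5, -4, 0], 8.5]], "fingers": -0.25}}

```text
time: 46.65
position: [0.5234, 0.2036, 0.1964]
tool_rot: [-0.209, 0.676, -0.676, 0.209]
ft_force: [0.2, 0.7, -0.1]
grip_width: 0.0331
```

Call:
{"name": "arm_command", "arguments": {"plan": [[[0.8, -1.3, 0], 1.7], [[1.6, -2.6, 0], 3.4], [[2.4, -4, 0], 5.1], [[3.2, -5.2, 0], 6.8], [[3.3, -5.3, -1], 8.5]]}}

```text
time: 47.15
position: [0.6121, 0.0673, 0.1745]
tool_rot: [0.435, -0.552, 0.558, -0.441]
ft_force: [0.1, 0.0, 0.5]
grip_width: 0.0325
```

Call:
{"name": "arm_command", "arguments": {"plan": [[[0, 0, -1], 1.7], [[0, 0, -2], 3.3], [[0, 0, -2], 3.3], [[0, 0, -2], 3.3]]}}

```text
time: 47.55
position: [0.6058, 0.0718, 0.1214]
tool_rot: [0.512, -0.488, 0.488, -0.512]
ft_force: [0.9, 0.0, 0.4]
grip_width: 0.0327
```

```bash
python3 - <<'E'
from h import *
st();w=snap('wrist','w29.png')
E
```

```text
t 47.55 pos [0.6058 0.0718 0.1214] yaw 2.71 tilt -1.0 F [0.9 0.  0.4] w 0.0327 q [-0.07  0.59  1.54  0.    1.02 -0.11]
```

View pics/w29.png

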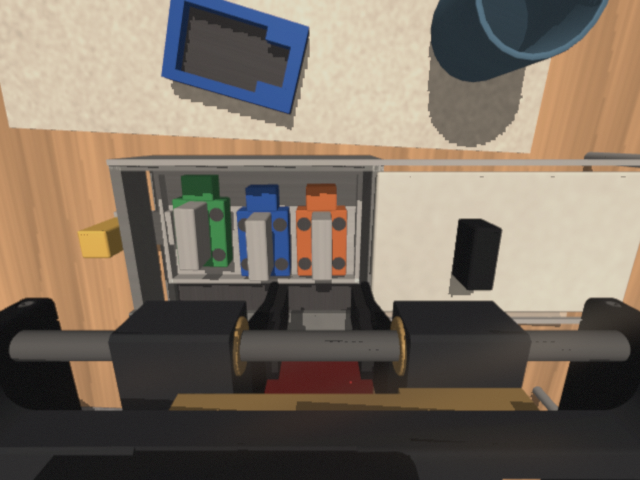

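```bash
python3 - <<'E'
from h import *
w=dict(np.load('pics/w29.npz'))
z=cv2.resize(w['pixels'][165:300,165:365,::-1],None,fx=4,fy=4,interpolation=cv2.INTER_CUBIC)
cv2.imwrite('pics/z19.png',np.clip(z*1.3,0,255).astype(np.uint8))
print(proj(w,[.6062,.072,.064]))
E
```

```text
[319.15087795 249.07290304]
```

View pics/z19.png

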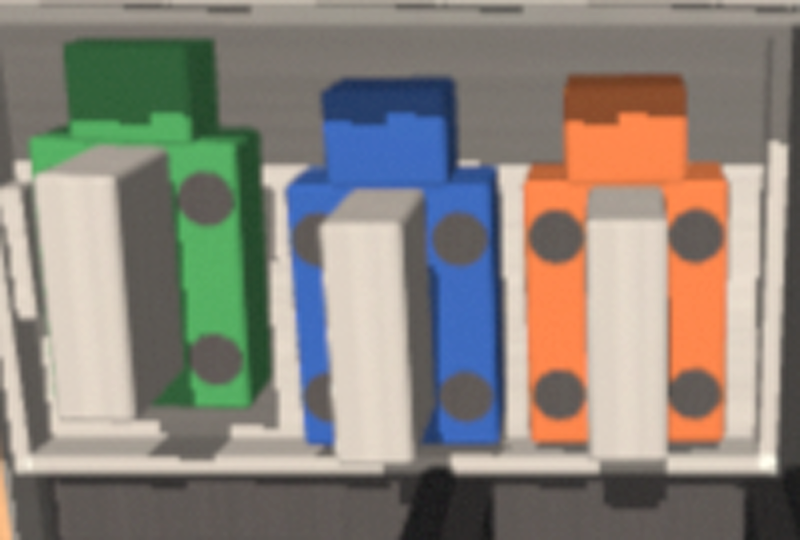

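```bash
python3 - <<'E'
from h import *
w=dict(np.load('pics/w29.npz'))
Q={'G':[(40,172),(118,174),(135,416),(58,416)],'B':[(323,219),(408,219),(413,460),(338,460)],'O':[(588,218),(666,217),(666,457),(591,458)]}
a=np.radians(3.3);R=np.array([[np.cos(a),np.sin(a)],[-np.sin(a),np.cos(a)]])
for k in Q:
    P=np.array([ray(w,165+x/4,165+y/4,.064)[:2] for x,y in Q[k]]);c=P.mean(0);f=P[0]+P[1]-P[2]-P[3];l=P[0]+P[3]-P[1]-P[2]
    print(k,c.round(4),'hatch',(R@(c-[.558,.0104])).round(4),np.degrees(np.arctan2(f[1],f[0])).round(1),np.linalg.norm(f)/2,np.linalg.norm(l)/2)
# body back edge / front corners at z .032
B={'G':[(35,145),(262,135),(250,405),(150,405)],'B':[(290,183),(497,172),(500,440),(308,440)],'O':[(527,178),(727,178),(724,438),(533,438)]}
for k in B: print(k,[(R@(ray(w,165+x/4,165+y/4,.032)[:2]-[.558,.0104])*1e3).round(1) for x,y in B[k]])
E
```

```text
G [0.5039 0.0749] hatch [-0.0503  0.0676] 90.1 0.04891441449534757 0.014942612431623079
B [0.5583 0.0684] hatch [0.0037 0.0579] 91.9 0.04946081309196892 0.01557826253715921
O [0.6084 0.0712] hatch [0.0538 0.0578] 93.2 0.04920404139960307 0.014906405657743847
G [array([-70.4,  91.8]), array([-22.4,  93.5]), array([-30.4,  33. ]), array([-52.7,  33.3])]
B [array([-17.4,  83.2]), array([26.6, 85.1]), array([25.1, 24.1]), array([-18.1,  24.5])]
O [array([32.9, 83.8]), array([75.3, 83.3]), array([75.4, 24.1]), array([32.5, 24.5])]
```

Call:
{"name": "arm_command", "arguments": {"plan": [[[0.06, 0, -1.2], 0], [[0.06, 0, -2.5], 0], [[0.06, 0, -3.7], 0], [[0.06, 0, -4.3], 0], [[0.06, 0, -4.45], 0]]}}

```text
time: 48.1
position: [0.6071, 0.0721, 0.0097]
tool_rot: [0.512, -0.488, 0.487, -0.512]
ft_force: [-0.0, 0.5, -0.4]
grip_width: 0.0325
```

```bash
python3 - <<'E'
from h import *
st();w=snap('wrist','w30.png')
E
```

```text
t 48.1 pos [0.6071 0.0721 0.0097] yaw 2.81 tilt -1.0 F [-0.   0.5 -0.4] w 0.0325 q [-0.06  0.75  1.59  0.    0.8  -0.11]
```

View pics/w30.png

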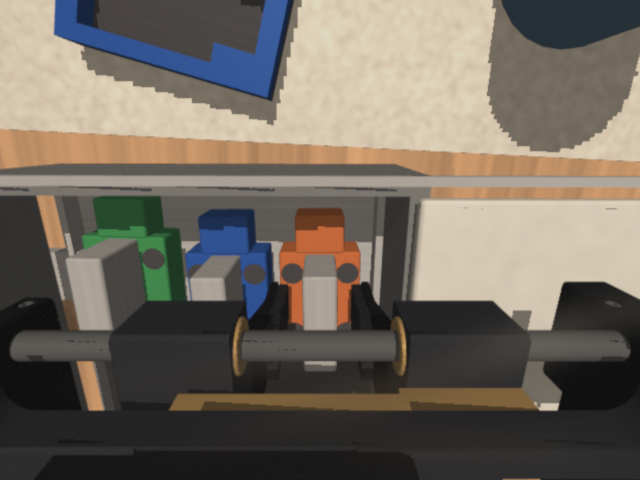

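Call:
{"name": "arm_command", "arguments": {"plan": [[[0, 0, 0], 0], [[0, 0, 0], 0], [[0, 0, 0], 0], [[0, 0, 0], 0], [[0, 0, 0], 0]], "fingers": -1, "force": 40}}

```text
time: 48.65
position: [0.6077, 0.0719, 0.0114]
tool_rot: [-0.512, 0.487, -0.488, 0.513]
ft_force: [-1.8, -0.3, 7.0]
grip_width: 0.016
```

Call:
{"name": "arm_command", "arguments": {"plan": [[[0, 0, 0.5], 0], [[0, 0, 1.8], 0], [[0, 0, 3.3], 0], [[0, 0.3, 4.8], 0], [[0, 1, 5.5], 0]]}}

```text
time: 49.15
position: [0.6094, 0.096, 0.1517]
tool_rot: [-0.51, 0.486, -0.49, 0.513]
ft_force: [1.3, -0.0, -3.0]
grip_width: 0.0156
```

```bash
python3 - <<'E'
from h import *
st()
E
```

```text
t 49.15 pos [0.6094 0.096  0.1517] yaw 2.73 tilt -1.0 F [ 1.3 -0.  -3. ] w 0.0156 q [-0.02  0.56  1.5  -0.    1.08 -0.07]
```

Call:
{"name": "arm_command", "arguments": {"plan": [[[-0.2, 0.7, 0], -1.7], [[-0.5, 1.5, 0], -3.4], [[-0.8, 2.4, 0], -5.1], [[-1.1, 3.3, 0], -6.8], [[-1.4, 4.2, 0], -8.5]]}}

```text
time: 49.65
position: [0.5714, 0.2027, 0.1477]
tool_rot: [-0.299, 0.641, -0.641, 0.298]
ft_force: [-0.5, -0.7, -3.2]
grip_width: 0.0155
```

Call:
{"name": "arm_command", "arguments": {"plan": [[[-0.3, 0.9, 0], -1.7], [[-0.6, 1.8, 0], -3.4], [[-0.9, 2.7, 0], -5.1], [[-1.2, 3.6, 0], -6.8], [[-1.5, 4.48, 0], -8.5]]}}

```text
time: 50.15
position: [0.5338, 0.3147, 0.1477]
tool_rot: [0.046, -0.706, 0.706, -0.046]
ft_force: [0.7, 0.5, -3.2]
grip_width: 0.0157
```

Call:
{"name": "arm_command", "arguments": {"plan": [[[0, 0, -1], -1.4], [[0, 0, -2], -1.4], [[0, 0, -2.6], -1.4], [[0, 0, -2.6], -1.4]]}}

```text
time: 50.55
position: [0.5321, 0.3131, 0.0802]
tool_rot: [0.007, -0.706, 0.708, -0.003]
ft_force: [-0.2, -0.7, -3.6]
grip_width: 0.0158
```

```bash
python3 - <<'E'
from h import *
st();w=snap('wrist','w31.png')
E
```

```text
t 50.55 pos [0.5321 0.3131 0.0802] yaw -89.15 tilt -1.0 F [-0.2 -0.7 -3.6] w 0.0158 q [0.35 0.66 1.54 0.   0.95 1.91]
```

View pics/w31.png

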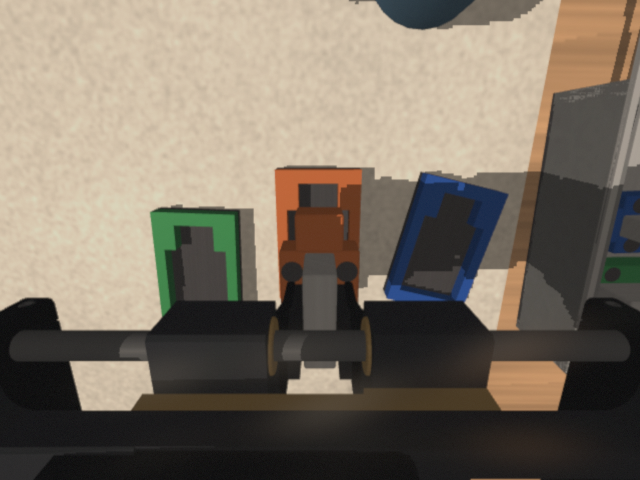

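```bash
python3 - <<'E'
from h import *
w=dict(np.load('pics/w31.npz'))
z=cv2.resize(w['pixels'][150:310,260:380,::-1],None,fx=4,fy=4,interpolation=cv2.INTER_CUBIC)
cv2.imwrite('pics/z20.png',np.clip(z*1.5,0,255).astype(np.uint8))
E
```

```text
(no output)
```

View pics/z20.png

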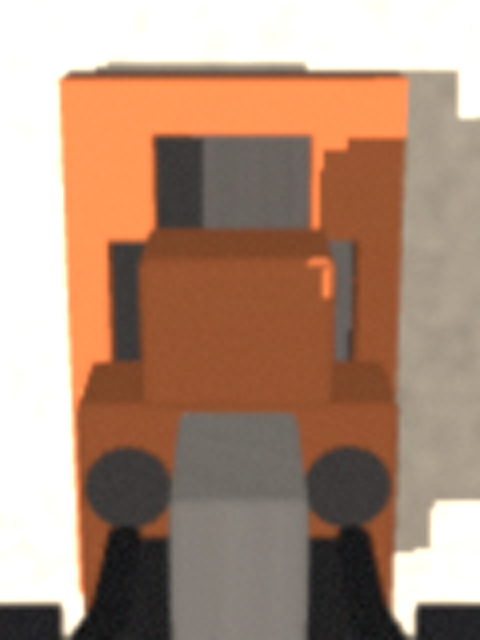

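```bash
cat >> h.py <<'E'
def analyse(f,x0,y0,s,nest_pts,half_pts,tcp,yawj,zg):
    # nest_pts at z .02 ; half_pts=(nose top front L,R) at z=tcpz-zg+.022 ; results in tool-aligned frame (fwd=along nose, left)
    w=dict(np.load('pics/'+f+'.npz')); y=np.radians(yawj+90); F=np.array([np.cos(y),np.sin(y)]);L=np.array([-F[1],F[0]])
    g=lambda p,z:(lambda X:np.array([F@(X[:2]-tcp[:2]),L@(X[:2]-tcp[:2])])*1e3)(ray(w,x0+p[0]/s,y0+p[1]/s,z))
    for p in nest_pts: print('nest',p,g(p,.02).round(1))
    for p in half_pts: print('half',p,g(p,tcp[2]-zg+.022).round(1))
E
python3 - <<'E'
from h import *
analyse('w31',260,150,4,[(63,77),(408,77),(155,136),(311,136),(110,241),(357,241)],[(141,257),(333,257)],np.array([.5321,.3131,.0802]),-89.15,.0014)
E
```

```text
nest (63, 77) [60.1 32.7]
nest (408, 77) [ 60.1 -30.6]
nest (155, 136) [49.4 16. ]
nest (311, 136) [ 49.4 -13. ]
nest (110, 241) [29.6 24.9]
nest (357, 241) [ 29.6 -22.1]
half (141, 257) [44.4 13.4]
half (333, 257) [ 44.4 -11.6]
```

Call:
{"name": "arm_command", "arguments": {"plan": [[[0.13, 0.02, 0], 0], [[0.13, 0.02, -0.7], 0], [[0.13, 0.02, -1.5], 0], [[0.13, 0.02, -2.1], 0], [[0.13, 0.02, -2.1], 0]]}}

```text
time: 51.1
position: [0.537, 0.3139, 0.0288]
tool_rot: [0.006, -0.707, 0.707, -0.004]
ft_force: [0.5, -1.1, -3.0]
grip_width: 0.0159
```

```bash
python3 - <<'E'
from h import *
st();w=snap('wrist','w32.png')
z=cv2.resize(w['pixels'][150:310,250:390,::-1],None,fx=4,fy=4,interpolation=cv2.INTER_CUBIC)
cv2.imwrite('pics/z21.png',np.clip(z*1.5,0,255).astype(np.uint8))
E
```

```text
t 51.1 pos [0.537  0.3139 0.0288] yaw -89.18 tilt -1.0 F [ 0.5 -1.1 -3. ] w 0.0159 q [ 0.35  0.73  1.56 -0.    0.85  1.91]
```

View pics/z21.png

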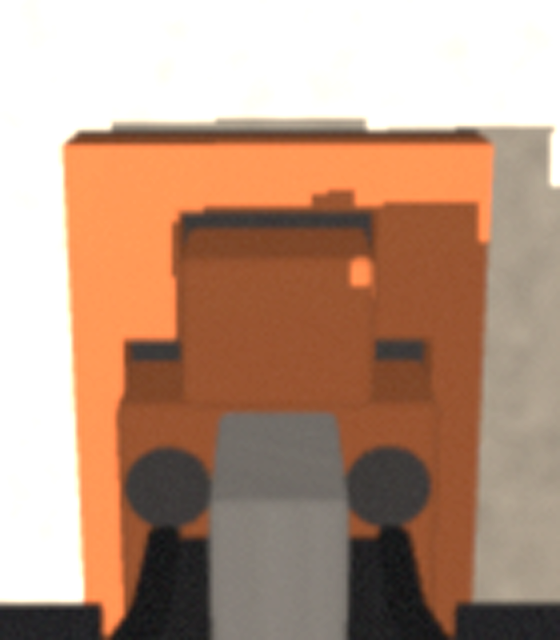

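```bash
python3 - <<'E'
from h import *
analyse('w32',250,150,4,[(67,143),(491,143),(180,212),(374,212),(127,342),(427,342)],[(186,258),(372,258)],np.array([.537,.3139,.0288]),-89.18,.0014)
E
```

```text
nest (67, 143) [55.1 32.1]
nest (491, 143) [ 55.2 -30.9]
nest (180, 212) [44.8 15.5]
nest (374, 212) [ 44.8 -13.8]
nest (127, 342) [24.4 24.1]
nest (427, 342) [ 24.4 -22.4]
half (186, 258) [44.2 12.7]
half (372, 258) [ 44.2 -11.5]
```

Call:
{"name": "arm_command", "arguments": {"plan": [[[-0.05, 0, 0], 0], [[-0.05, 0, -0.2], 0], [[-0.05, 0, -0.4], 0], [[-0.05, 0, -0.6], 0], [[-0.05, 0, -0.65], 0]]}}

```text
time: 51.65
position: [0.5362, 0.3142, 0.0132]
tool_rot: [0.006, -0.707, 0.707, -0.005]
ft_force: [0.4, 0.5, -2.9]
grip_width: 0.0156
```

Call:
{"name": "arm_command", "arguments": {"plan": [[[0, 0, -0.08], 0], [[0, 0, -0.12], 0], [[0, 0, -0.12], 0]]}}

```text
time: 51.95
position: [0.5367, 0.3144, 0.0107]
tool_rot: [0.005, -0.707, 0.707, -0.005]
ft_force: [-0.5, -0.5, -2.9]
grip_width: 0.0158
```

```bash
python3 - <<'E'
from h import *
st();w=snap('wrist','w33.png')
z=cv2.resize(w['pixels'][150:310,250:390,::-1],None,fx=4,fy=4,interpolation=cv2.INTER_CUBIC)
cv2.imwrite('pics/z22.png',np.clip(z*1.5,0,255).astype(np.uint8))
E
```

```text
t 51.95 pos [0.5367 0.3144 0.0107] yaw -89.17 tilt -1.0 F [-0.5 -0.5 -2.9] w 0.0158 q [0.35 0.76 1.57 0.   0.82 1.91]
```

View pics/z22.png

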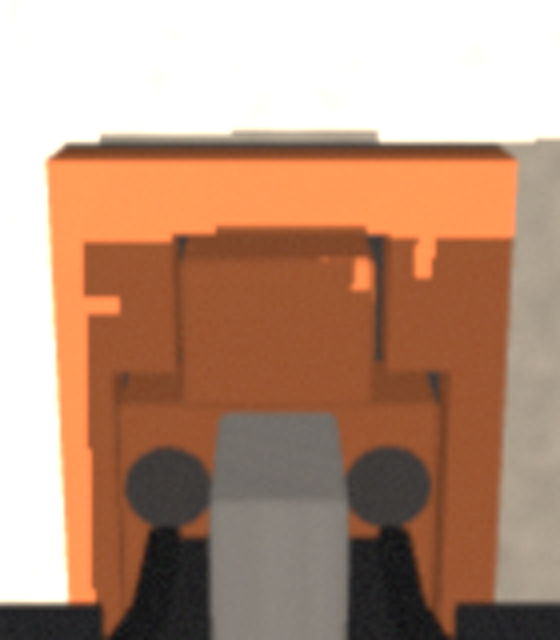

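Call:
{"name": "arm_command", "arguments": {"plan": [[[0, 0, -0.06], 0], [[0, 0, -0.1], 0], [[0, 0, -0.1], 0]]}}

```text
time: 52.3
position: [0.5371, 0.3147, 0.0095]
tool_rot: [-0.005, 0.707, -0.707, 0.006]
ft_force: [-1.5, -0.7, 3.1]
grip_width: 0.0157
```

Call:
{"name": "arm_command", "arguments": {"plan": [[[0, 0, -0.06], 0], [[0, 0, -0.1], 0], [[0, 0, -0.1], 0]]}}

```text
time: 52.6
position: [0.5371, 0.3148, 0.0094]
tool_rot: [-0.005, 0.707, -0.707, 0.006]
ft_force: [-4.3, -1.4, 18.1]
grip_width: 0.0158
```

Call:
{"name": "arm_command", "arguments": {"plan": [[[0, 0, 0.1], 0], [[0, 0, 0.1], 0], [[0, 0, 0.1], 0], [[0, 0, 0.6], 0], [[0, 0, 2], 0]], "fingers": -0.3}}

```text
time: 53.1
position: [0.5339, 0.3133, 0.0533]
tool_rot: [0.008, -0.706, 0.708, -0.002]
ft_force: [-0.2, -0.4, -0.1]
grip_width: 0.03
```

Call:
{"name": "arm_command", "arguments": {"plan": [[[-0.5, 0, 1.5], 0], [[-1.5, 0, 3.2], 0], [[-2.6, -0.3, 4.8], 0], [[-2.8, -0.6, 5.2], 0], [[-2.8, -0.6, 5.2], 0]]}}

```text
time: 53.6
position: [0.4672, 0.2994, 0.1883]
tool_rot: [-0.004, 0.708, -0.707, 0.007]
ft_force: [0.6, -0.5, 0.9]
grip_width: 0.0307
```

```bash
python3 - <<'E'
from h import *
st();w=snap('wrist','w34.png')
E
```

```text
t 53.6 pos [0.4672 0.2994 0.1883] yaw -89.16 tilt -1.0 F [ 0.6 -0.5  0.9] w 0.0307 q [ 0.37  0.43  1.62 -0.    1.09  1.92]
```

View pics/w34.png

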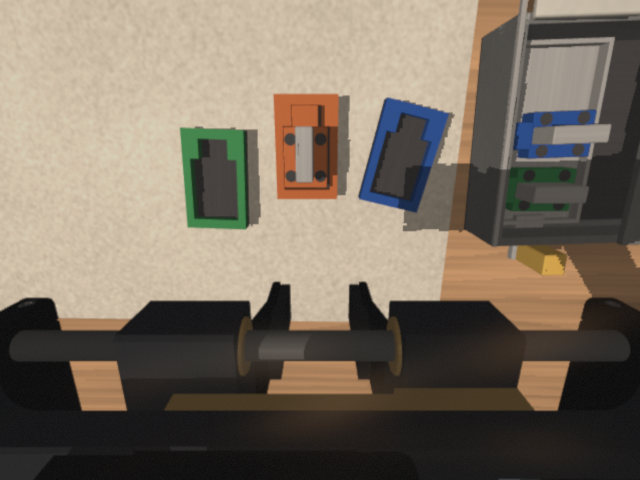

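Call:
{"name": "arm_command", "arguments": {"plan": [[[0.3, -0.8, 0], 1.7], [[0.7, -1.7, 0], 3.4], [[1, -2.6, 0], 5.1], [[1.4, -3.6, 0], 6.8], [[1.8, -4.5, 0], 8.5]]}}

```text
time: 54.15
position: [0.5121, 0.1856, 0.1835]
tool_rot: [-0.264, 0.657, -0.656, 0.262]
ft_force: [0.3, 0.4, 0.2]
grip_width: 0.0306
```

Call:
{"name": "arm_command", "arguments": {"plan": [[[0.4, -1, 0], 1.7], [[0.8, -2, 0], 3.4], [[1.2, -3, 0], 5.1], [[1.6, -4, 0], 6.8], [[1.8, -4.72, -1], 8.5]]}}

```text
time: 54.65
position: [0.5609, 0.0667, 0.1611]
tool_rot: [0.481, -0.515, 0.518, -0.484]
ft_force: [-0.2, -0.6, 0.4]
grip_width: 0.0304
```

Call:
{"name": "arm_command", "arguments": {"plan": [[[0, 0, -1], 1.5], [[0, 0, -1.7], 1.5], [[0, 0, -1.7], 1.5]]}}

```text
time: 54.95
position: [0.5543, 0.0684, 0.1137]
tool_rot: [0.516, -0.488, 0.483, -0.512]
ft_force: [0.3, 0.2, 0.5]
grip_width: 0.0303
```

```bash
python3 - <<'E'
from h import *
st();w=snap('wrist','w35.png')
E
```

```text
t 54.95 pos [0.5543 0.0684 0.1137] yaw 3.25 tilt -1.0 F [0.3 0.2 0.5] w 0.0303 q [-0.08  0.54  1.67 -0.    0.94 -0.13]
```

View pics/w35.png

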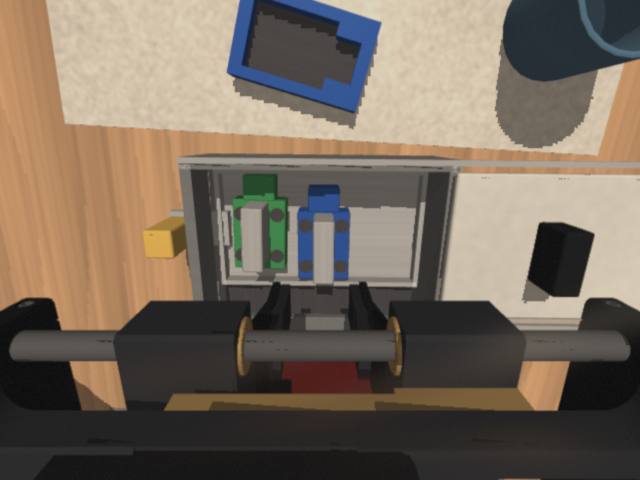

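Call:
{"name": "arm_command", "arguments": {"plan": [[[0.08, 0, -1.2], 0], [[0.08, 0, -2.5], 0], [[0.08, 0, -3.6], 0], [[0.08, 0, -4.1], 0], [[0.08, 0, -4.15], 0]]}}

```text
time: 55.5
position: [0.5582, 0.069, 0.0134]
tool_rot: [0.515, -0.486, 0.485, -0.514]
ft_force: [-0.4, -0.1, 1.0]
grip_width: 0.0304
```

```bash
python3 - <<'E'
from h import *
st();w=snap('wrist','w36.png')
E
```

```text
t 55.5 pos [0.5582 0.069  0.0134] yaw 3.33 tilt -1.0 F [-0.4 -0.1  1. ] w 0.0304 q [-0.08  0.71  1.72  0.    0.72 -0.13]
```

View pics/w36.png

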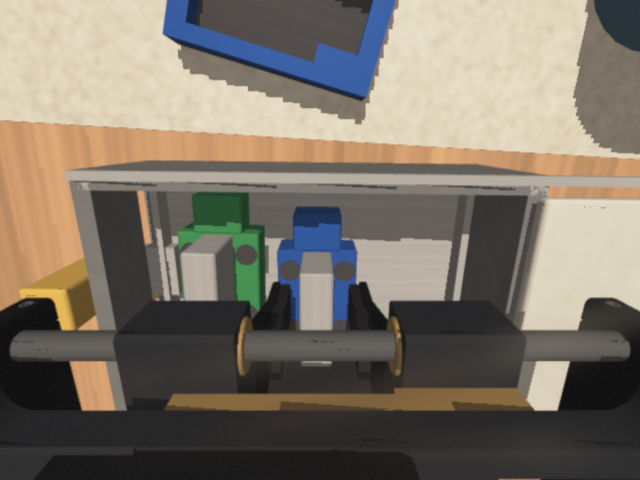

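Call:
{"name": "arm_command", "arguments": {"plan": [[[-0.06, 0, -0.15], 0], [[-0.06, 0, -0.2], 0]]}}

```text
time: 55.75
position: [0.558, 0.0689, 0.0107]
tool_rot: [-0.514, 0.485, -0.486, 0.515]
ft_force: [0.2, 0.4, 0.9]
grip_width: 0.0305
```

Call:
{"name": "arm_command", "arguments": {"plan": [[[0, 0, 0], 0], [[0, 0, 0], 0], [[0, 0, 0], 0], [[0, 0, 0], 0], [[0, 0, 0], 0]], "fingers": -1, "force": 40}}

```text
time: 56.25
position: [0.557, 0.0689, 0.0101]
tool_rot: [0.514, -0.485, 0.485, -0.514]
ft_force: [-3.2, 0.6, 5.5]
grip_width: 0.0159
```

Call:
{"name": "arm_command", "arguments": {"plan": [[[0, 0, 0.5], 0], [[0, 0, 1.8], 0], [[0, 0, 3.3], 0], [[0, 0.3, 4.8], 0], [[0, 1, 5.5], 0]]}}

```text
time: 56.75
position: [0.5594, 0.0931, 0.1507]
tool_rot: [-0.513, 0.484, -0.487, 0.515]
ft_force: [1.2, 0.4, -3.8]
grip_width: 0.0159
```

```bash
python3 - <<'E'
from h import *
st()
E
```

```text
t 56.75 pos [0.5594 0.0931 0.1507] yaw 3.23 tilt -1.0 F [ 1.2  0.4 -3.8] w 0.0159 q [-0.03  0.5   1.63 -0.    1.01 -0.09]
```

Call:
{"name": "arm_command", "arguments": {"plan": [[[-0.1, 0.4, 0], -1.7], [[-0.2, 0.8, 0], -3.4], [[-0.3, 1.2, 0], -5.1], [[-0.4, 1.6, 0], -6.8], [[-0.5, 2, 0], -8.5]]}}

```text
time: 57.25
position: [0.5441, 0.1444, 0.147]
tool_rot: [-0.302, 0.64, -0.639, 0.301]
ft_force: [-0.0, 0.5, -3.6]
grip_width: 0.0156
```

Call:
{"name": "arm_command", "arguments": {"plan": [[[-0.2, 0.6, 0], -1.7], [[-0.4, 1.2, 0], -3.4], [[-0.6, 1.8, 0], -5.1], [[-0.8, 2.4, 0], -6.8], [[-0.86, 2.92, 0], -8.5]]}}

```text
time: 57.75
position: [0.5219, 0.2176, 0.1469]
tool_rot: [-0.05, 0.705, -0.705, 0.049]
ft_force: [0.3, -0.6, -3.5]
grip_width: 0.016
```

Call:
{"name": "arm_command", "arguments": {"plan": [[[0, 0, -0.5], -1.7], [[0, 0, -1.5], -3.4], [[0, 0, -2.6], -4.15], [[0, 0, -2.8], -4.15], [[0, 0, -2.8], -4.15]]}}

```text
time: 58.25
position: [0.5222, 0.2167, 0.0763]
tool_rot: [-0.075, -0.703, 0.703, 0.077]
ft_force: [0.5, 0.4, -3.2]
grip_width: 0.0159
```

```bash
python3 - <<'E'
from h import *
st();w=snap('wrist','w37.png')
z=cv2.resize(w['pixels'][150:310,240:400,::-1],None,fx=4,fy=3.75,interpolation=cv2.INTER_CUBIC)
cv2.imwrite('pics/z23.png',np.clip(cv2.resize(w['pixels'][150:310,240:400,::-1],None,fx=4,fy=4,interpolation=cv2.INTER_CUBIC)[:600]*1.6,0,255).astype(np.uint8))
E
```

```text
t 58.25 pos [0.5222 0.2167 0.0763] yaw -102.33 tilt -1.0 F [ 0.5  0.4 -3.2] w 0.0159 q [0.2  0.61 1.68 0.   0.86 1.98]
```

View pics/w37.png

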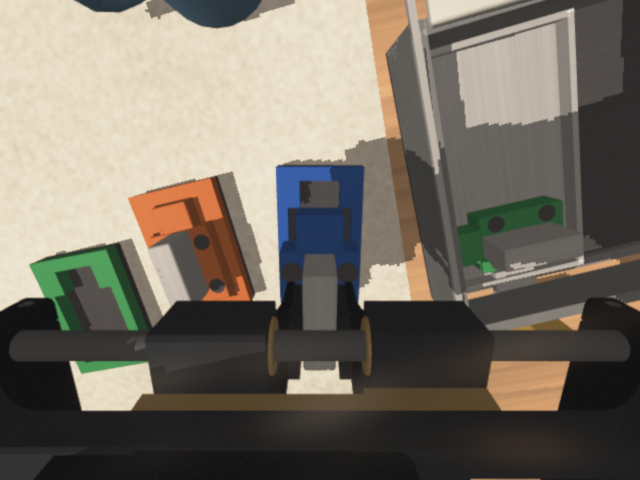

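View pics/z23.png

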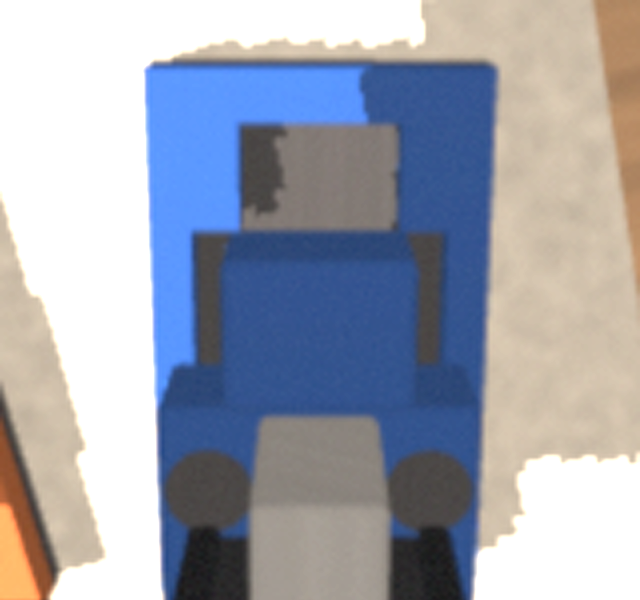

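```bash
python3 - <<'E'
from h import *
analyse('w37',240,150,4,[(147,66),(496,66),(240,125),(398,125),(194,233),(444,233)],[(223,260),(417,260)],np.array([.5222,.2167,.0763]),-102.33,.0001)
E
```

```text
nest (147, 66) [62.4 31.6]
nest (496, 66) [ 62.4 -31.3]
nest (240, 125) [51.9 15. ]
nest (398, 125) [ 51.9 -13.8]
nest (194, 233) [31.9 23.9]
nest (444, 233) [ 31.9 -22.8]
half (223, 260) [44.  13.2]
half (417, 260) [ 44.  -11.9]
```

Call:
{"name": "arm_command", "arguments": {"plan": [[[0.19, -0.04, 0], 0], [[0.19, -0.04, -0.7], 0], [[0.19, -0.04, -1.4], 0], [[0.19, -0.04, -1.9], 0], [[0.19, -0.04, -1.9], 0]]}}

```text
time: 58.8
position: [0.5276, 0.2157, 0.0289]
tool_rot: [-0.076, -0.703, 0.703, 0.077]
ft_force: [-0.2, 0.3, -4.2]
grip_width: 0.0157
```

```bash
python3 - <<'E'
from h import *
st();w=snap('wrist','w38.png')
cv2.imwrite('pics/z24.png',np.clip(cv2.resize(w['pixels'][150:300,240:400,::-1],None,fx=4,fy=4,interpolation=cv2.INTER_CUBIC)*1.6,0,255).astype(np.uint8))
E
```

```text
t 58.8 pos [0.5276 0.2157 0.0289] yaw -102.41 tilt -1.0 F [-0.2  0.3 -4.2] w 0.0157 q [ 0.19  0.69  1.7  -0.    0.76  1.98]
```

View pics/z24.png

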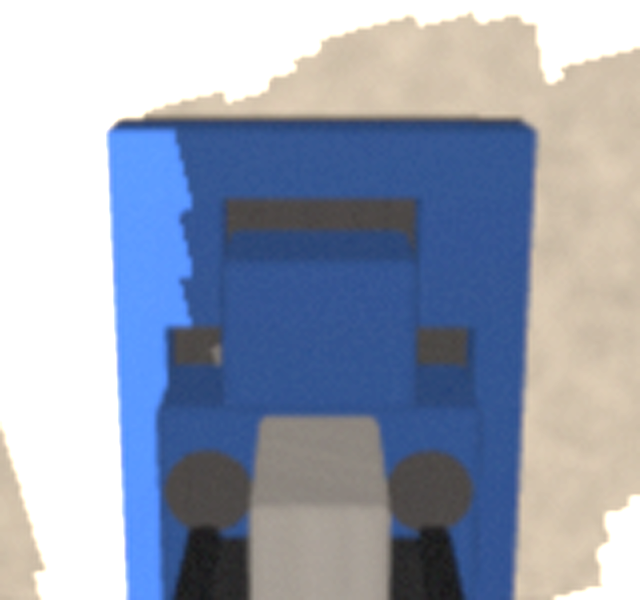

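```bash
python3 - <<'E'
from h import *
analyse('w38',240,150,4,[(109,130),(536,130),(223,200),(416,200),(168,328),(473,328)],[(223,260),(417,260)],np.array([.5276,.2157,.0289]),-102.41,.0001)
E
```

```text
nest (109, 130) [56.8 31.8]
nest (536, 130) [ 56.8 -31.5]
nest (223, 200) [46.4 15.1]
nest (416, 200) [ 46.4 -14. ]
nest (168, 328) [26.4 24. ]
nest (473, 328) [ 26.4 -23.2]
half (223, 260) [43.9 13.1]
half (417, 260) [ 43.9 -12. ]
```

Call:
{"name": "arm_command", "arguments": {"plan": [[[0, 0, -0.2], 0], [[0, 0, -0.4], 0], [[0, 0, -0.6], 0], [[0, 0, -0.75], 0], [[0, 0, -0.75], 0]]}}

```text
time: 59.35
position: [0.5275, 0.2159, 0.0103]
tool_rot: [-0.076, -0.703, 0.703, 0.077]
ft_force: [-0.2, 0.4, -3.5]
grip_width: 0.0158
```

Call:
{"name": "arm_command", "arguments": {"plan": [[[0, 0, -0.06], 0], [[0, 0, -0.1], 0], [[0, 0, -0.1], 0]]}}

```text
time: 59.65
position: [0.528, 0.216, 0.0084]
tool_rot: [0.076, 0.703, -0.703, -0.076]
ft_force: [0.2, 0.9, -3.6]
grip_width: 0.0157
```

Call:
{"name": "arm_command", "arguments": {"plan": [[[0, 0, -0.06], 0], [[0, 0, -0.06], 0], [[0, 0, -0.06], 0]]}}

```text
time: 59.95
position: [0.5282, 0.2161, 0.0081]
tool_rot: [0.077, 0.703, -0.703, -0.076]
ft_force: [-1.6, 0.2, 5.6]
grip_width: 0.0157
```

Seated (contact at the expected height). Release and look.

Call:
{"name": "arm_command", "arguments": {"plan": [[[0, 0, 0.03], 0], [[0, 0, 0.03], 0], [[0, 0, 0.03], 0], [[0, 0, 0.6], 0], [[0, 0, 2], 0]], "fingers": -0.3}}

```text
time: 60.45
position: [0.5256, 0.2154, 0.0554]
tool_rot: [-0.074, -0.702, 0.704, 0.079]
ft_force: [-0.2, 0.3, -0.5]
grip_width: 0.0301
```

Call:
{"name": "arm_command", "arguments": {"plan": [[[-0.5, 0, 1.5], 0], [[-1.5, 0, 3.2], 0], [[-2.4, 0, 4.8], 1.7], [[-2.4, 0, 5.2], 3], [[-2.4, 0, 5.2], 3]]}}

```text
time: 60.95
position: [0.4693, 0.2165, 0.1903]
tool_rot: [-0.014, 0.707, -0.706, 0.018]
ft_force: [1.0, 0.1, 0.1]
grip_width: 0.0304
```

```bash
python3 - <<'E'
from h import *
st();w=snap('wrist','w39.png');snap('side','s39.png')
E
```

```text
t 60.95 pos [0.4693 0.2165 0.1903] yaw -87.4 tilt -1.0 F [1.  0.1 0.1] w 0.0304 q [ 0.22  0.38  1.71 -0.    1.05  1.74]
```

View pics/w39.png

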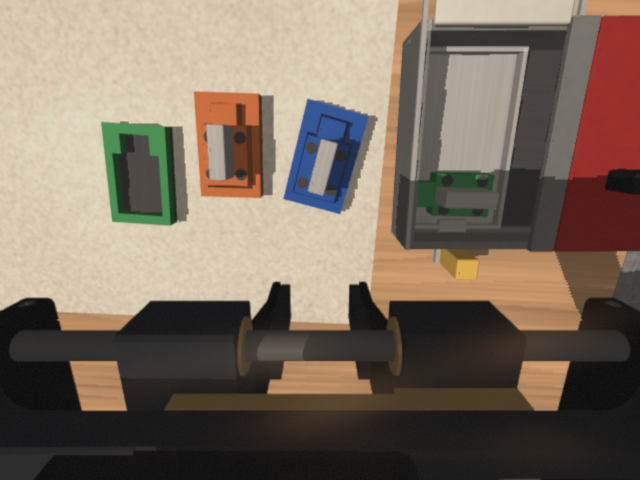

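Call:
{"name": "arm_command", "arguments": {"plan": [[[0.1, -0.5, 0], 1.7], [[0.2, -1, 0], 3.4], [[0.4, -1.6, 0], 5.1], [[0.5, -2.2, 0], 6.8], [[0.7, -2.8, 0], 8.5]]}}

```text
time: 61.55
position: [0.4847, 0.1451, 0.1851]
tool_rot: [-0.274, 0.653, -0.652, 0.271]
ft_force: [0.6, -0.4, 0.8]
grip_width: 0.0306
```

Call:
{"name": "arm_command", "arguments": {"plan": [[[0.1, -0.5, 0], 1.7], [[0.3, -1, 0], 3.4], [[0.4, -1.6, 0], 5.1], [[0.6, -2.2, 0], 6.8], [[0.67, -2.86, 0], 8.5]]}}

```text
time: 62.05
position: [0.5022, 0.0737, 0.1852]
tool_rot: [-0.491, 0.51, -0.509, 0.49]
ft_force: [0.1, 0.2, 0.7]
grip_width: 0.0304
```

Call:
{"name": "arm_command", "arguments": {"plan": [[[0, 0, -1], 0.6], [[0, 0, -2], 0.6], [[0, 0, -2.8], 0.6], [[0, 0, -2.8], 0.6], [[0, 0, -2.8], 0.6]]}}

```text
time: 62.55
position: [0.5018, 0.0743, 0.1159]
tool_rot: [0.503, -0.499, 0.497, -0.502]
ft_force: [0.1, -0.2, 0.1]
grip_width: 0.0304
```

```bash
python3 - <<'E'
from h import *
st();w=snap('wrist','w40.png')
E
```

```text
t 62.55 pos [0.5018 0.0743 0.1159] yaw 0.51 tilt -1.0 F [ 0.1 -0.2  0.1] w 0.0304 q [-0.07  0.48  1.8   0.    0.86 -0.08]
```

View pics/w40.png

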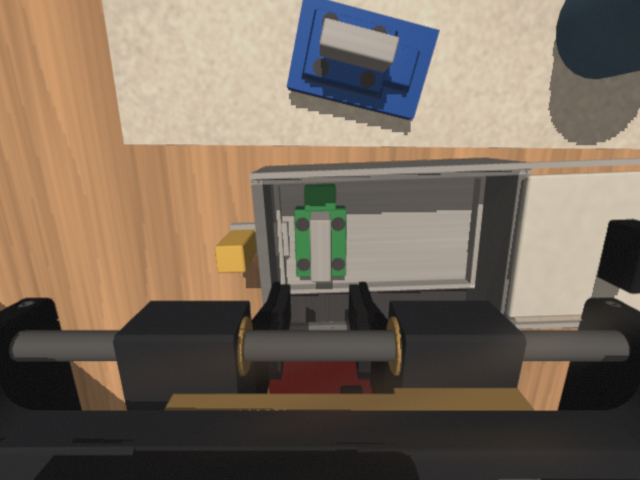

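Call:
{"name": "arm_command", "arguments": {"plan": [[[0, 0, -1.2], 0], [[0, 0, -2.5], 0], [[0, 0, -3.6], 0], [[0, 0, -4.1], 0], [[0, 0, -4.25], 0]]}}

```text
time: 63.1
position: [0.5023, 0.0745, 0.0102]
tool_rot: [0.503, -0.498, 0.497, -0.502]
ft_force: [-1.1, -0.9, -0.4]
grip_width: 0.0304
```

```bash
python3 - <<'E'
from h import *
st();w=snap('wrist','w41.png')
E
```

```text
t 63.1 pos [0.5023 0.0745 0.0102] yaw 0.57 tilt -1.0 F [-1.1 -0.9 -0.4] w 0.0304 q [-0.07  0.67  1.86  0.    0.61 -0.08]
```

View pics/w41.png

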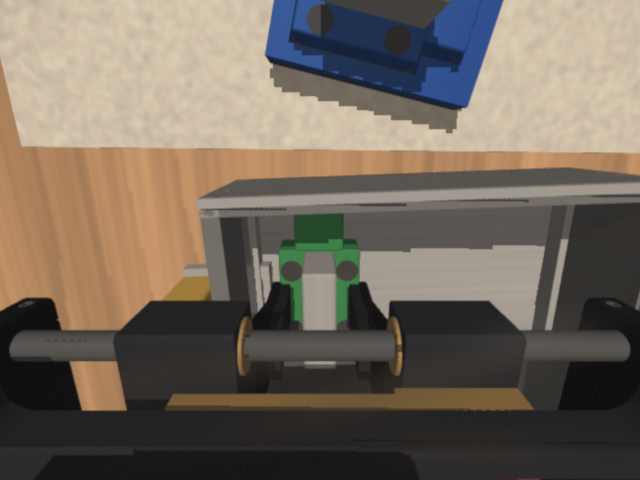

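Call:
{"name": "arm_command", "arguments": {"plan": [[[0, 0, 0], 0], [[0, 0, 0], 0], [[0, 0, 0], 0], [[0, 0, 0], 0], [[0, 0, 0], 0]], "fingers": -1, "force": 40}}

```text
time: 63.65
position: [0.5024, 0.0744, 0.0117]
tool_rot: [-0.502, 0.497, -0.498, 0.503]
ft_force: [-0.9, -0.5, 7.0]
grip_width: 0.0158
```

Call:
{"name": "arm_command", "arguments": {"plan": [[[0, -0.1, 0.5], 0], [[0, -0.2, 1.8], 0], [[0, -0.2, 3.3], 0], [[0, 0.1, 4.8], 0], [[0, 1, 5.5], 0]]}}

```text
time: 64.15
position: [0.5042, 0.0983, 0.1518]
tool_rot: [-0.501, 0.496, -0.5, 0.503]
ft_force: [0.5, 0.7, -4.1]
grip_width: 0.016
```

```bash
python3 - <<'E'
from h import *
st()
E
```

```text
t 64.15 pos [0.5042 0.0983 0.1518] yaw 0.45 tilt -1.0 F [ 0.5  0.7 -4.1] w 0.016 q [-0.02  0.43  1.75 -0.    0.95 -0.03]
```

Call:
{"name": "arm_command", "arguments": {"plan": [[[0, 1, 0], -1.7], [[0, 2.2, 0], -3.4], [[0, 3.5, 0], -5.1], [[-0.1, 4.8, 0], -6.8], [[-0.1, 6.1, 0], -8.5]]}}

```text
time: 64.65
position: [0.4985, 0.2529, 0.1483]
tool_rot: [-0.287, 0.647, -0.647, 0.286]
ft_force: [1.0, -0.8, -3.5]
grip_width: 0.0154
```

Call:
{"name": "arm_command", "arguments": {"plan": [[[0, 1.3, 0], -1.7], [[0, 2.6, 0], -3.4], [[0, 3.9, 0], -5.1], [[-0.1, 5.2, 0], -6.8], [[-0.1, 6.4, 0], -8.5]]}}

```text
time: 65.15
position: [0.496, 0.413, 0.1481]
tool_rot: [0.033, -0.706, 0.707, -0.032]
ft_force: [0.7, -0.9, -3.3]
grip_width: 0.0159
```

Call:
{"name": "arm_command", "arguments": {"plan": [[[0, 0, -0.7], -1.35], [[0, 0, -1.6], -1.35], [[0, 0, -2.6], -1.35], [[0, 0, -2.8], -1.35], [[0, 0, -2.8], -1.35]]}}

```text
time: 65.65
position: [0.4961, 0.4112, 0.0771]
tool_rot: [-0.006, -0.706, 0.708, 0.008]
ft_force: [-0.4, 0.8, -3.2]
grip_width: 0.0156
```

```bash
python3 - <<'E'
from h import *
st();w=snap('wrist','w42.png')
cv2.imwrite('pics/z25.png',np.clip(cv2.resize(w['pixels'][150:300,240:400,::-1],None,fx=4,fy=4,interpolation=cv2.INTER_CUBIC)*1.6,0,255).astype(np.uint8))
E
```

```text
t 65.65 pos [0.4961 0.4112 0.0771] yaw -91.17 tilt -1.0 F [-0.4  0.8 -3.2] w 0.0156 q [0.52 0.69 1.47 0.   0.98 2.11]
```

View pics/w42.png

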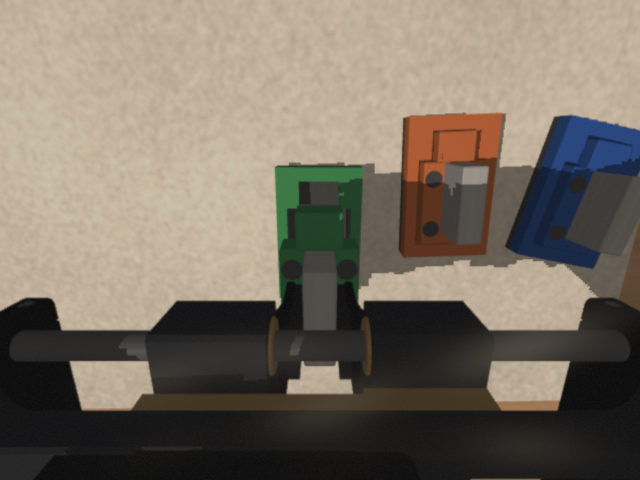

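View pics/z25.png

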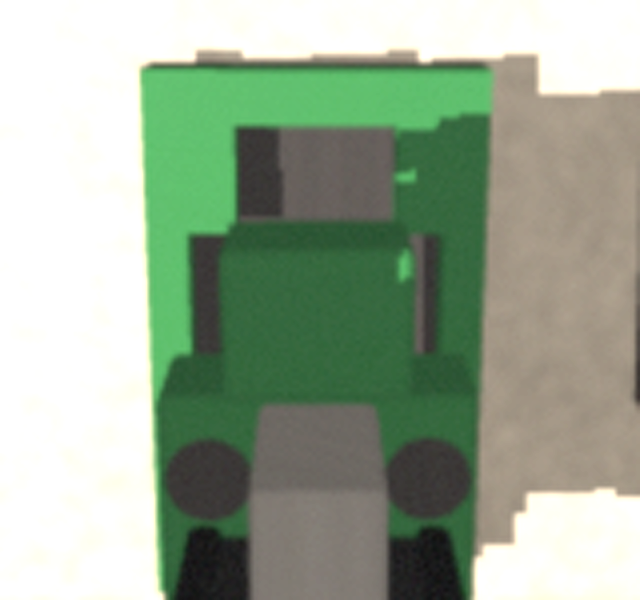

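```bash
python3 - <<'E'
from h import *
analyse('w42',240,150,4,[(142,69),(491,69),(236,127),(395,127),(190,236),(440,236)],[(223,247),(413,247)],np.array([.4961,.4112,.0771]),-91.17,.0017)
E
```

```text
nest (142, 69) [62.  32.5]
nest (491, 69) [ 62.  -30.7]
nest (236, 127) [51.6 15.6]
nest (395, 127) [ 51.6 -13.5]
nest (190, 236) [31.3 24.6]
nest (440, 236) [ 31.3 -22.3]
half (223, 247) [45.6 13.1]
half (413, 247) [ 45.6 -11.6]
```

Call:
{"name": "arm_command", "arguments": {"plan": [[[0.12, 0.01, 0], 0], [[0.12, 0.01, -0.7], 0], [[0.12, 0.01, -1.4], 0], [[0.12, 0.01, -1.9], 0], [[0.12, 0.01, -1.9], 0]]}}

```text
time: 66.2
position: [0.4996, 0.4116, 0.0296]
tool_rot: [-0.006, -0.707, 0.708, 0.008]
ft_force: [0.4, 0.4, -3.5]
grip_width: 0.0157
```

```bash
python3 - <<'E'
from h import *
st();w=snap('wrist','w43.png')
cv2.imwrite('pics/z26.png',np.clip(cv2.resize(w['pixels'][150:300,240:400,::-1],None,fx=4,fy=4,interpolation=cv2.INTER_CUBIC)*1.6,0,255).astype(np.uint8))
E
```

```text
t 66.2 pos [0.4996 0.4116 0.0296] yaw -91.17 tilt -1.0 F [ 0.4  0.4 -3.5] w 0.0157 q [ 0.52  0.76  1.49 -0.    0.9   2.11]
```

View pics/z26.png

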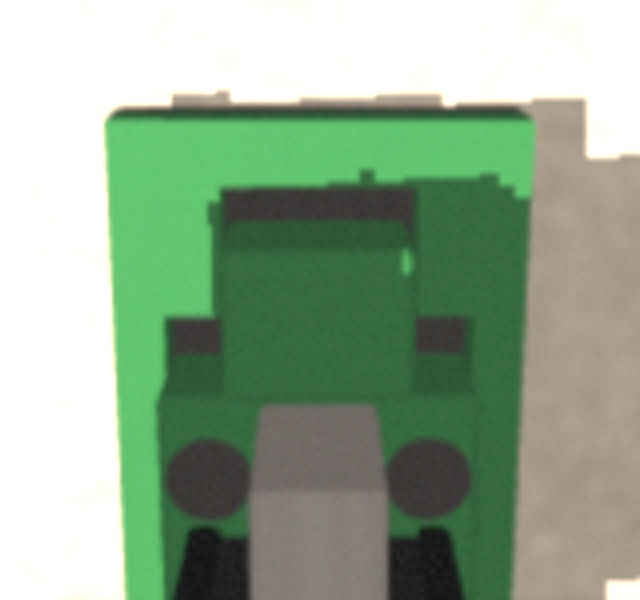

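```bash
python3 - <<'E'
from h import *
analyse('w43',240,150,4,[(106,119),(533,119),(220,189),(414,189),(166,318),(472,318)],[(223,247),(413,247)],np.array([.4996,.4116,.0296]),-91.17,.0017)
E
```

```text
nest (106, 119) [58.5 32.2]
nest (533, 119) [ 58.5 -31.2]
nest (220, 189) [48.1 15.5]
nest (414, 189) [ 48.1 -13.8]
nest (166, 318) [28.  24.3]
nest (472, 318) [ 28.  -23.2]
half (223, 247) [45.5 13.1]
half (413, 247) [ 45.5 -11.6]
```

Call:
{"name": "arm_command", "arguments": {"plan": [[[0.02, 0, -0.2], 0], [[0.02, 0, -0.4], 0], [[0.02, 0, -0.6], 0], [[0.02, 0, -0.75], 0], [[0.02, 0, -0.75], 0]]}}

```text
time: 66.75
position: [0.5002, 0.4119, 0.0112]
tool_rot: [-0.007, -0.707, 0.707, 0.008]
ft_force: [-0.3, -1.3, -3.8]
grip_width: 0.0155
```

Call:
{"name": "arm_command", "arguments": {"plan": [[[0, 0, -0.05], 0], [[0, 0, -0.05], 0], [[0, 0, -0.05], 0]]}}

```text
time: 67.05
position: [0.5009, 0.4123, 0.0108]
tool_rot: [0.007, 0.707, -0.707, -0.007]
ft_force: [0.7, -0.1, -3.9]
grip_width: 0.0153
```

Call:
{"name": "arm_command", "arguments": {"plan": [[[0, 0, -0.06], 0], [[0, 0, -0.06], 0], [[0, 0, -0.06], 0]]}}

```text
time: 67.35
position: [0.5011, 0.4125, 0.0098]
tool_rot: [0.007, 0.707, -0.707, -0.007]
ft_force: [-0.3, 0.4, 0.8]
grip_width: 0.0156
```

Contact at the expected height. Release, then look.

Call:
{"name": "arm_command", "arguments": {"plan": [[[0, 0, -0.03], 0], [[0, 0, -0.03], 0], [[0, 0, -0.03], 0], [[0, 0, 0.6], 0], [[0, 0, 2], 0]], "fingers": -0.3}}

```text
time: 67.85
position: [0.4985, 0.4108, 0.0574]
tool_rot: [-0.005, -0.706, 0.708, 0.009]
ft_force: [0.1, -0.3, 0.8]
grip_width: 0.0304
```

Call:
{"name": "arm_command", "arguments": {"plan": [[[-0.3, -0.5, 1.5], 0], [[-0.8, -1.8, 3.2], 0], [[-1.2, -3.2, 4.8], 0], [[-1.2, -4, 5.2], 0], [[-1.2, -4, 5.2], 0]]}}

```text
time: 68.35
position: [0.4723, 0.3106, 0.1936]
tool_rot: [0.01, 0.708, -0.706, -0.006]
ft_force: [-0.0, 0.8, 0.5]
grip_width: 0.0303
```

```bash
python3 - <<'E'
from h import *
st();w=snap('wrist','w44.png');snap('side','s44.png')
cv2.imwrite('pics/z27.png',np.clip(cv2.resize(w['pixels'][70:250,170:450,::-1],None,fx=2.8,fy=2.8,interpolation=cv2.INTER_CUBIC)*1.3,0,255).astype(np.uint8))
E
```

```text
t 68.35 pos [0.4723 0.3106 0.1936] yaw -91.31 tilt -1.0 F [-0.   0.8  0.5] w 0.0303 q [ 0.38  0.44  1.59 -0.    1.11  1.98]
```

View pics/w44.png

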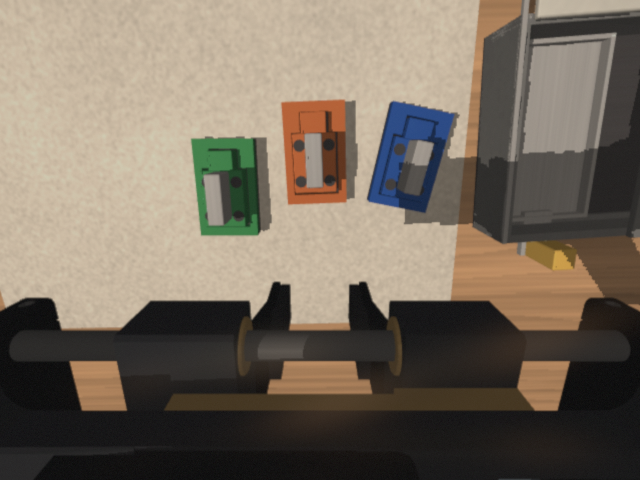

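View pics/z27.png

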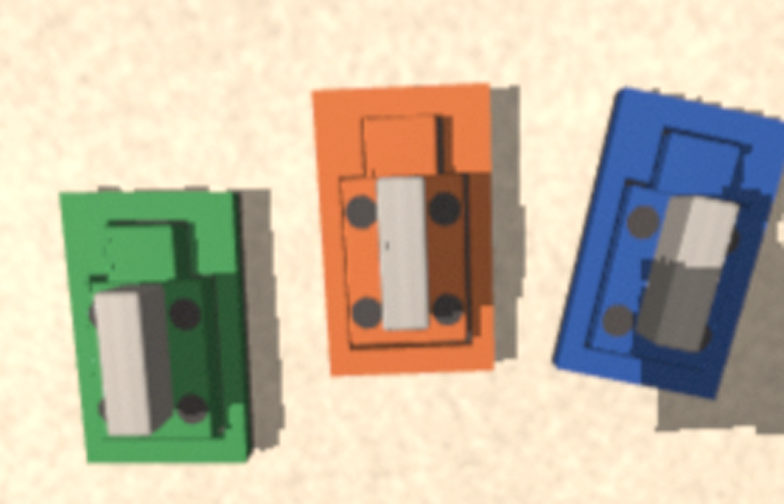

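Call:
{"name": "arm_command", "arguments": {"plan": [[[0.5, -1.2, 0], 1.7], [[1, -2.5, 0], 3.4], [[1.6, -3.8, 0], 5.1], [[2.4, -5, 0], 6.8], [[3.4, -6.2, 0], 8.5]], "fingers": 0}}

```text
time: 68.95
position: [0.5553, 0.1573, 0.1877]
tool_rot: [-0.253, 0.661, -0.66, 0.251]
ft_force: [1.4, 0.9, 0.1]
grip_width: 0.043
```

Call:
{"name": "arm_command", "arguments": {"plan": [[[1.2, -0.9, 0], 1.7], [[2.5, -1.6, 0], 3.4], [[3.8, -2.2, 0], 5.1], [[5, -2.7, 0], 6.8], [[6.2, -2.91, 0], 8.5]]}}

```text
time: 69.45
position: [0.7118, 0.0843, 0.1869]
tool_rot: [-0.475, 0.525, -0.524, 0.473]
ft_force: [0.5, -0.3, 0.4]
grip_width: 0.0432
```

Call:
{"name": "arm_command", "arguments": {"plan": [[[0, 0, -0.8], 1.7], [[0, 0, -1.8], 1.8], [[0, 0, -2.4], 1.8], [[0, 0, -2.4], 1.8]]}}

```text
time: 69.85
position: [0.708, 0.0855, 0.1245]
tool_rot: [0.514, -0.49, 0.485, -0.51]
ft_force: [0.3, -0.7, -1.3]
grip_width: 0.0435
```

```bash
python3 - <<'E'
from h import *
st();w=snap('wrist','w45.png')
E
```

```text
t 69.85 pos [0.708  0.0855 0.1245] yaw 2.87 tilt -1.0 F [ 0.3 -0.7 -1.3] w 0.0435 q [-0.04  0.72  1.24  0.    1.19 -0.09]
```

View pics/w45.png

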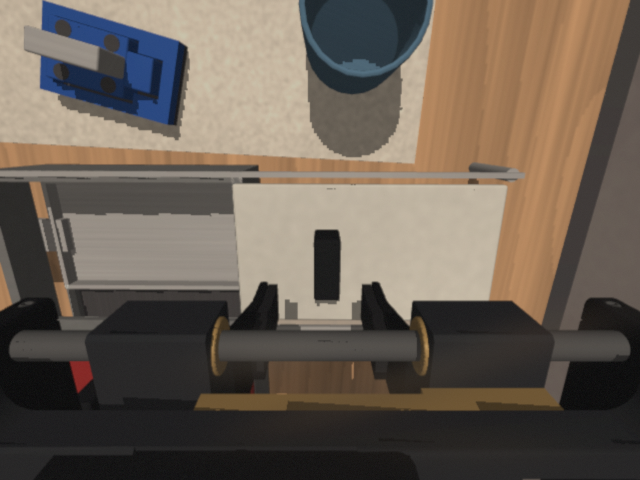

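Call:
{"name": "arm_command", "arguments": {"plan": [[[0.18, -0.1, -0.7], 0], [[0.18, -0.1, -1.5], 0], [[0.18, -0.1, -2.3], 0], [[0.18, -0.1, -2.75], 0], [[0.18, -0.1, -2.75], 0]]}}

```text
time: 70.4
position: [0.7142, 0.0819, 0.0585]
tool_rot: [0.513, -0.488, 0.487, -0.511]
ft_force: [0.2, 0.6, -0.5]
grip_width: 0.0432
```

Call:
{"name": "arm_command", "arguments": {"plan": [[[0, 0, 0], 0], [[0, 0, 0], 0], [[0, 0, 0], 0], [[0, 0, 0], 0], [[0, 0, 0], 0]], "fingers": -1, "force": 25}}

```text
time: 70.9
position: [0.7129, 0.0818, 0.0612]
tool_rot: [0.514, -0.489, 0.486, -0.511]
ft_force: [-5.7, -0.4, 4.3]
grip_width: 0.0176
```

Call:
{"name": "arm_command", "arguments": {"plan": [[[-1, -0.06, 0], 0], [[-2.6, -0.14, 0], 0], [[-4.2, -0.22, 0], 0], [[-5.8, -0.31, 0], 0], [[-7.1, -0.38, 0], 0]]}}

```text
time: 71.4
position: [0.5385, 0.0736, 0.0612]
tool_rot: [-0.51, 0.487, -0.489, 0.514]
ft_force: [5.2, 5.0, -6.3]
grip_width: 0.0177
```

Call:
{"name": "arm_command", "arguments": {"plan": [[[-0.1, 0, 0], 0], [[-0.3, 0, 0], 0], [[-0.3, 0, 0], 0]]}}

```text
time: 71.7
position: [0.5308, 0.0732, 0.0611]
tool_rot: [-0.512, 0.488, -0.488, 0.513]
ft_force: [-2.7, 5.4, 6.6]
grip_width: 0.0177
```

Door shut position was about x=0.525 at grip; push on to the stop.

Call:
{"name": "arm_command", "arguments": {"plan": [[[-0.1, 0, 0], 0], [[-0.2, 0, 0], 0], [[-0.2, 0, 0], 0]]}}

```text
time: 72.0
position: [0.5282, 0.0731, 0.0611]
tool_rot: [-0.511, 0.487, -0.489, 0.513]
ft_force: [0.8, 5.1, 3.6]
grip_width: 0.0177
```

Call:
{"name": "arm_command", "arguments": {"plan": [[[-0.1, 0, 0], 0], [[-0.15, 0, 0], 0], [[-0.15, 0, 0], 0]]}}

```text
time: 72.3
position: [0.5248, 0.0729, 0.0611]
tool_rot: [-0.511, 0.486, -0.489, 0.514]
ft_force: [2.3, 4.7, 4.5]
grip_width: 0.0176
```

Call:
{"name": "arm_command", "arguments": {"plan": [[[-0.1, 0, 0], 0], [[-0.1, 0, 0], 0], [[-0.1, 0, 0], 0]]}}

```text
time: 72.6
position: [0.5235, 0.0729, 0.0611]
tool_rot: [-0.51, 0.486, -0.489, 0.514]
ft_force: [4.0, 5.3, 2.2]
grip_width: 0.0176
```

Call:
{"name": "arm_command", "arguments": {"plan": [[[-0.1, 0, 0], 0], [[-0.15, 0, 0], 0], [[-0.15, 0, 0], 0]]}}

```text
time: 72.9
position: [0.5238, 0.0728, 0.0611]
tool_rot: [-0.508, 0.484, -0.492, 0.516]
ft_force: [9.9, 6.3, -5.2]
grip_width: 0.0181
```

Call:
{"name": "arm_command", "arguments": {"plan": [[[-0.1, 0, 0], 0], [[-0.1, 0, 0], 0], [[-0.1, 0, 0], 0]]}}

```text
time: 73.2
position: [0.5239, 0.0728, 0.0611]
tool_rot: [-0.507, 0.483, -0.493, 0.517]
ft_force: [12.9, 7.7, -9.7]
grip_width: 0.0176
```

Stop reached. Release, lift and move clear for a last look.

Call:
{"name": "arm_command", "arguments": {"plan": [[[0.15, 0, 0], 0], [[0.15, 0, 0], 0], [[0.15, 0, 0], 0], [[0.15, 0, 0.6], 0], [[0.15, 0, 2.2], 0]], "fingers": 0}}

```text
time: 73.7
position: [0.5127, 0.0721, 0.1128]
tool_rot: [0.515, -0.49, 0.485, -0.51]
ft_force: [0.3, -0.1, -0.3]
grip_width: 0.0421
```

Call:
{"name": "arm_command", "arguments": {"plan": [[[0, 0, 1.8], 0], [[-0.8, 0, 3.5], -1.5], [[-2, 0, 4.5], -3], [[-3.3, 0, 4.5], -4.5], [[-4, 0, 4.5], -6]]}}

```text
time: 74.2
position: [0.4131, 0.0723, 0.2284]
tool_rot: [-0.368, 0.604, -0.604, 0.366]
ft_force: [0.1, 0.0, -0.3]
grip_width: 0.0435
```

Call:
{"name": "arm_command", "arguments": {"plan": [[[0, 0, 0], -1.7], [[0, 0, 0], -3.4], [[0, 0, 0], -5.1], [[0, 0, 0], -6.8], [[0, 0, 0], -8.5]]}}

```text
time: 74.7
position: [0.4154, 0.0721, 0.2276]
tool_rot: [0.123, -0.696, 0.696, -0.122]
ft_force: [0.1, 0.1, 0.2]
grip_width: 0.0435
```

Call:
{"name": "arm_command", "arguments": {"plan": [[[0, 1, 0], -1.7], [[0, 2, 0], -3.4], [[0, 3, 0], -3.4], [[0, 3, 0], -3.4]]}}

```text
time: 75.1
position: [0.4155, 0.1489, 0.2276]
tool_rot: [-0.022, 0.707, -0.707, 0.021]
ft_force: [0.1, 0.3, -0.5]
grip_width: 0.0436
```

```bash
python3 - <<'E'
from h import *
st();w=snap('wrist','w46.png');snap('side','s46.png');snap('top','t46.png')
E
```

```text
t 75.1 pos [0.4155 0.1489 0.2276] yaw -86.49 tilt -1.0 F [ 0.1  0.3 -0.5] w 0.0436 q [0.09 0.23 1.82 0.   1.09 1.6 ]
```

View pics/w46.png

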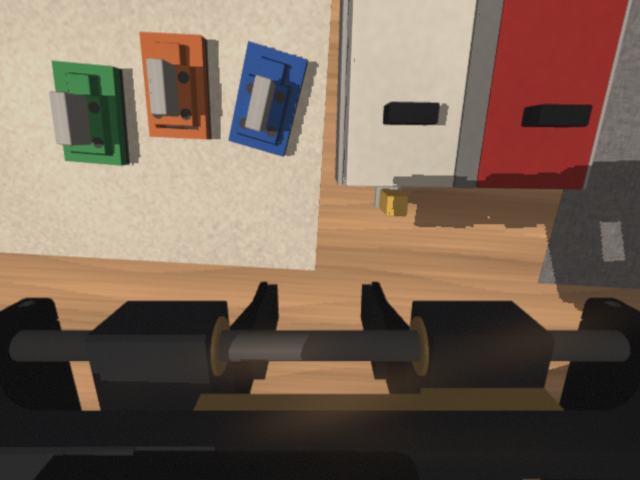

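View pics/s46.png

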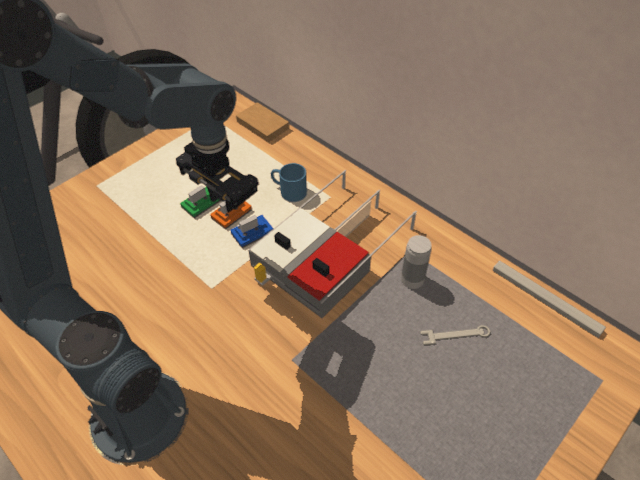

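View pics/t46.png

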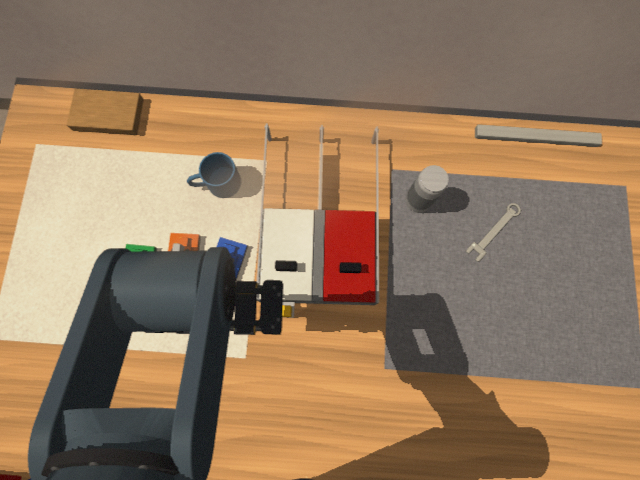

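```bash
python3 - <<'E'
from h import *
a=np.radians(3.3);R=np.array([[np.cos(a),np.sin(a)],[-np.sin(a),np.cos(a)]]);w=dict(np.load('pics/w46.npz'))
for p in [(345,185),(455,187),(480,187),(583,188)]: print((R@(ray(w,*p,.077)[:2]-[.558,.0104])*1e3).round(1))
print(hand_in())
E
```

```text
[-97.  121.5]
[-98.6  10.4]
[-98.5 -14.8]
[ -99.1 -118.9]
the job is handed in; nothing more can be done
None
```

I passed all three halves (orange, blue, green) through the hatch in one trip, seated each in the nest of its own colour, and handed the job in. The clock stood at about 75 s of the 210 s allowed. No verdict is reported, so the results below are my own checks.

**Sequence:**
- Opened the outer door with the inner door shut. The shuttle was standing at the clean end, so I pulled it back under the outer door first.
- Loaded the halves, shut the outer door to its stop, ran the shuttle across to its stop, and only then opened the inner door to its stop.
- Seated each half, then shut the inner door to its stop.

**Last checks:**
- **Seating:** each half met its nest floor at the height I had worked out. In the last clear view, before I shut the inner door, all three lay flat with their noses in the pockets. Just before lowering, each was within about 1.5 mm of its nest. Orange was then nudged back by that amount.
- **Doors:** in the last picture both door front edges are within 1 to 2 mm of the shut position.
- **Bystanders:** the wrench, can and mug look unmoved. The gripper is touching nothing.

**What disagreed:**
- **Fingertips:** they sit about 31 mm above the reported tool position. I missed the first grip on a door tab because of this, found the offset by touch, and allowed for it afterwards.
- **Outer door:** it seems to have stood about 3 mm open at the start.
- **Green half:** it had slid about 10 mm along the shuttle by the time the inner door was open. My measurement put it flat and within the limits.
- **Nest positions:** the top and wrist cameras differed by about 2.5 mm. I trusted the wrist view.

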